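Clamp a label-printer roller in the bench V-cradle

ROBOT

A 6-joint arm with a two-finger parallel gripper is mounted at the origin on the work surface. World frame = base frame: x ahead of the robot, y to its left, z up, the work surface at z = 0. Lengths are in mm, angles in rad, forces in N, time in s.
With the tool pointing down it reaches from about 425 to 950 mm from the base axis. Payload 14.7 kg.
Tool frame: the origin (TCP) lies on the centre line of the jaws, within the pads' length; the fingertips stand 25 mm ahead of it and the grasp point (between the pads) lies 6 mm ahead of it (bot.tip_extent is the z of the fingertips in the tool frame, in mm); z points along the fingers, y is the direction in which the jaws open and shut (so a half turn about z gives the same grasp; the last joint's range is limited). The gripper opens to 85 mm and grips with 20 to 120 N. Pads are 22 mm wide; open, the fingers measure 114 mm over their backs; the gripper's body (76 mm by 85 mm) begins 54 mm behind the grasp point. The pads swing forward as they close: fully open they stand 13 mm farther back than shut.
Start: joints at [-0.047, 0.48, 1.596, -0, 1.065, -0.047], TCP at [649.994, 0.021, 222.697] pointing down, gripper open.
Joint ranges: [-2.75, 2.75], [-0.82, 2.05], [0.23, 2.67], [-1.56, 4.7], [0.09, 2.69], [-2.92, 2.92]. Speed limits (rad/s): [1.89, 1.89, 2.39, 3.01, 3.01, 3.01].

INTERFACE

Orientations are given as [roll, pitch, yaw] about the fixed x, y, z axes, in that order (R = Rz(yaw) Ry(pitch) Rx(roll)).
In Python, from rig import bot gives the robot as it stands. The module is installed in compiled form; this text tells all that it offers.
- The arm moves only by the tool step_arm, never from a script. Its argument "series" is a list of rows, each a list of 7 numbers: the turn, a rotation vector about the tool's x, y, z in degrees, then the shift along the tool's x, y, z in m, then the closure, from -1 (fully open) to 1 (shut). In form: [[ax, ay, az, dx, dy, dz, hand], ...]. A call has 1 to 5 rows; each row shifts and turns the pose as measured when the row begins, along the tool's axes as they then stand; what a row does not reach is not made up. A row lasts 1/12 s, in which the tool goes at most 41.7 mm and 7.16 degrees, less where a joint would pass 70% of its speed; a pose out of reach is approached as far as the arm can. A call is refused whole if a number of a shift passes 0.0417 or a number of a turn 7.16, either way. A call with a gripper value outside its range is refused whole. The fingers move at their own pace and stop on an object; "grip_force" is the grip in N (left out, the last holds). Time passes only in rows, so rows that do not move let the fingers close. It gives the time, the measured TCP pose, the force and the opening at its end, in the units of the state.
- bot.read_state(): the state, without advancing time (a new reading comes with each control period).
- bot.get_image(name): name is "scene" or "side" or "wrist"; returns a dict with "pixels" (480x640x3 uint8, red, green, blue), "z_map" (480x640 float32, mm along the optical axis (not along the pixel's ray), 0 where there is no reading), "vertical_fov" (degrees; the focal length in pixels is half the picture's height over the tangent of half this angle, whatever the lens; pixels are square), "cx", "cy" (the principal point, pixels), "rvec" (rotation vector, rad) and "tvec" (3), from world to camera coordinates, as OpenCV has them; the wrist camera has in their place "T_tool_cam" (4x4, takes a point from camera to tool coordinates, whose origin is the TCP and whose axes are the flange's). Camera axes: x right, y down, z forward; pixel columns grow to the right and rows downward; lengths in mm; the calibration is good to about 2 mm. A picture is of the moment at which its call begins: read the wrist's pose just before it.
- bot.job_done(): hands the job in, once; it reports no verdict.
The state is a dict: "t": time; "joint_positions": joint angles; "joint_velocities": joint speeds; "joint_torque": joint torques, N m; "tcp_pos": TCP position; "eef_rot": TCP orientation; "ft_force": force on the tool from outside, world axes, zero at the start; "torque": the same for the moment, N m; "finger_gap": finger opening in mm.
Only numpy, scipy, OpenCV 4.12 (cv2) and the standard library are available. Lean on these libraries where they do the work, as an engineer would, in place of code of your own. Each camera call takes 0.05 s, during which the arm holds its last target.

TASK

Draw the label-printer roller right out of its storage rack by the end that sticks out of the hood, let go of it on the rack's two rods, then take it again by its middle and lay it gently (no dropping) in the two V-blocks of the cradle. Slide it along the V-blocks until it has pushed the sprung pin of the end stop fully in; the stop is set differently every time, so feel for it without ramming it. Then swing the clamp strap over until its pad lies on the roller, leave it all like that, and do not disturb the tape, the label roll or the carton.

Things in the scene. Friction and masses are not known exactly. Their poses are not given: they have to be found in the camera images.
- roller: Black rubber-covered roller: rubber 36 mm in diameter and 172 mm long, a steel journal 16 mm thick and 7 mm long at each end, 186 mm over all, 0.3 to 0.6 kg. Origin at its centre, x axis along its length, both ends alike. It lies on the rack's two rods, centre 40 mm above the bench, with 45 to 60 mm of one end (journal included) sticking out of the hood.
- rack: Fixed grey sheet-metal storage rack. Origin on the bench below the middle of the hood's mouth; -x points out of the mouth, z up. The hood is closed at the back, 62 mm wide, 150 mm deep (x = 0 to 150 mm), its roof 68 to 72 mm above the bench. Draw the roller out until all of it is outside the mouth (centre at x = -95 to -120 mm), still lying on the rods.
- rods_end (a point): Midway between the outer ends of the rods, at x = -215 mm of the rack, 22 mm up. The two level steel rods, 8 mm thick and 24 mm apart, axes 22 mm above the bench, run from here along the rack's x into the hood. The roller slides along them and does not roll off. Beside them fingers have room down to a 4 mm foot plate (an 18 mm high foot, 44 mm wide, at x = -204 to -216 mm).
- cradle: Fixed cradle, origin on the bench midway between its V-blocks; x along the V towards the end stop, z up. Base plate 12 mm thick, 130 mm wide, x = -95 to 170 mm. Two aluminium 90-degree V-blocks, each 28 mm long and 64 mm wide, centred at x = -56 and +56 mm, tops 55 mm above the bench; the 84 mm between them is free for fingers. Laid in, the roller must slide to +x by up to 35 mm.
- v_seat (a point): Point on the axis of a seated roller (cradle x = 0, y = 0), 55.5 mm above the bench, midway between the V-blocks. The grey end stop (46 mm wide, 79 mm high) with its brass pin (14 mm thick, on this axis, pointing to -x) is clamped at a setting for which no pose is given: the face of the free pin is 93 to 111 mm from here. A roller laid with its centre 3 to 15 mm to -x of here is clear of it.
- pin (a joint): How far the end stop's brass pin is pressed in, in m: 0 out, 0.004 fully in against its solid end. Its spring (0.6 to 1.4 N) is too weak to move a roller that has been let go. Dragging the roller along the V takes up to about 12 N, much less if it is held 1 mm up while slid. When the pin is in, the push becomes hard: stop at 8 to 15 N more than the drag, do not ram it (40 N fails).
- strap (a joint): Clamp strap's angle in rad: 0 when level, its pad on a seated roller; grows as it opens; 1.9 to 2.25 at the start (past upright, leaning to the cradle's +y side). Stiff (0.15 N m), it stays where left, so push it fully down. Steel bar 20 mm wide along the cradle's x, 6 mm thick; closed, it reaches over the roller to the cradle's -y, its top 85 mm above the bench.
- strap_hinge (a point): Middle of the strap's hinge axis, at x = -58, y = 43 mm of the cradle, 82 mm above the bench; the hinge axis is parallel to the cradle's x. Two posts beside the root reach 92 mm above the bench.
- strap_end (a point): Centre of the rolled free end of the strap (12 mm round, 24 mm wide), 104 mm from the hinge. The strap's rubber pad is 31 to 55 mm from the hinge.
- tape: Bystander: loose clear roll of parcel tape lying flat, 90 mm in diameter, 48 mm high; origin at the middle of its underside.
- labels: Bystander: loose upright roll of white labels, 70 mm in diameter, 75 mm high; origin at the middle of its underside.
- carton: Bystander: closed cardboard carton with a yellow tape strip, 160 x 110 x 60 mm; origin at the middle of its underside.
Mind the look-alikes: they are no part of the job. What is shaped like the roller but orange or pink is not meant.

How it is judged:
By the outcome, as a careful person would: the job done as asked, in the order asked, and still so for the second after the job is handed in, with the robot touching nothing.
It also fails if it takes over 72 s, if anything falls off the work surface, if the arm or the gripper's body presses on something with over 40 N, if the wrist force passes 120 N, or if a joint passes its speed limit or range.

## Working session

There is one attempt and no reset: what is moved stays moved. The work goes in short steps, Python scripts to look and compute and a tool call to move; the robot and the scene stay as the last step left them, time stands still between calls to the robot, and variables do not carry over. Pictures are saved under pics/ and viewed, and the job is handed in when it is done.

Besides the shell and the picture viewer there is one more tool, called after "Request:" in YAML: its name, and indented under it one key for each argument. step_arm: Moves the arm, as the interface text tells. Its arguments: {"type":"object","properties":{"series":{"type":"array","items":{"type":"array","items":{"type":"number"}}},"grip_force":{"type":"number"}},"required":["series"]}

```bash
mkdir -p pics; ls; cat > h.py <<'E'
import numpy as np, cv2
from rig import bot
from scipy.spatial.transform import Rotation as R
def grab(n,save=None):
    s=bot.read_state(); im=bot.get_image(n); 
    h,w=im['pixels'].shape[:2]; f=h/2/np.tan(np.radians(im['vertical_fov'])/2)
    if 'rvec' in im:
        Rm=cv2.Rodrigues(np.array(im['rvec'],float))[0]; t=np.array(im['tvec'],float).ravel()
        Rc=Rm.T; tc=-Rm.T@t
    else:
        T=np.array(im['T_tool_cam']); Rt=R.from_euler('xyz',s['eef_rot']).as_matrix()
        Rc=Rt@T[:3,:3]; tc=Rt@T[:3,3]+np.array(s['tcp_pos'])
    v,u=np.mgrid[0:h,0:w]; z=im['z_map']
    P=np.stack([(u-im['cx'])/f*z,(v-im['cy'])/f*z,z],-1)@Rc.T+tc
    P[z==0]=np.nan
    if save: cv2.imwrite('pics/'+save,im['pixels'][:,:,::-1])
    np.savez('/tmp/'+n+'.npz',P=P,px=im['pixels'],Rc=Rc,tc=tc,f=f,c=[im['cx'],im['cy']])
    return P,im['pixels'],Rc,tc,f,(im['cx'],im['cy'])
def proj(p,Rc,tc,f,c):
    q=(np.atleast_2d(p)-tc)@Rc; return q[:,:2]/q[:,2:]*f+np.array(c)
E
python3 - <<'E'
from h import *
for n in ['scene','side','wrist']:
    g=grab(n,n+'0.png'); print(n,g[3],g[4],g[5])
print(bot.read_state())
print(bot.tip_extent)
E
```

```text
pics
scene [1264.7083492  -746.20109287  725.28202453] 491.77738523741135 (328.84463130332836, 233.74021027727636)
side [ 438.92171267 -978.41053454  615.70327463] 533.9315108477792 (313.32617593732994, 239.40767128153462)
wrist [648.34345842  84.53703292 375.20752104] 340.38530291823497 (316.82409490584246, 238.87109369760677)
{'t': 0.15, 'joint_positions': array([-4.66041991e-02,  4.80671366e-01,  1.59670409e+00,  1.76661023e-05,
        1.06508963e+00, -4.66139465e-02]), 'joint_velocities': array([ 0.00091773, -0.00277401, -0.00126673,  0.00172189,  0.00061622,
       -0.000594  ]), 'joint_torque': array([-4.27572886e-04, -9.51149726e+01, -4.30458927e+01, -2.65440685e-04,
        8.19593843e-03, -1.37463962e-04]), 'tcp_pos': array([6.49701213e+02, 3.80736230e-02, 2.22239809e+02]), 'eef_rot': array([-3.14072188e+00, -5.60836390e-05,  1.57079749e+00]), 'ft_force': array([ 0.31975056, -0.30808005,  0.18128639]), 'torque': array([-0.02040988, -0.00539415, -0.04783707]), 'finger_gap': 85.57301163020306}
25.0
```

View pics/scene0.png

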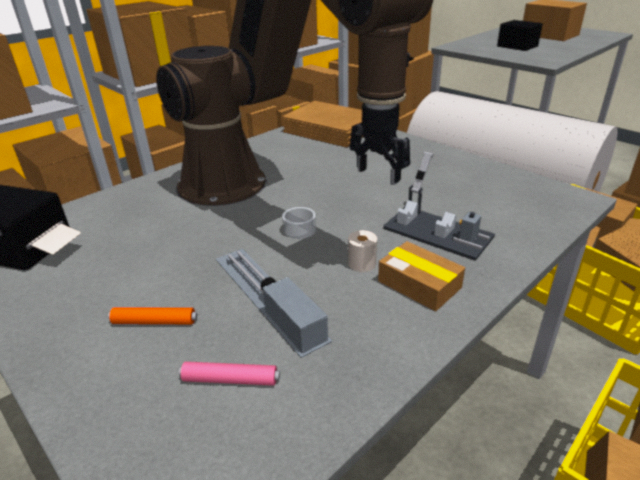

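View pics/side0.png

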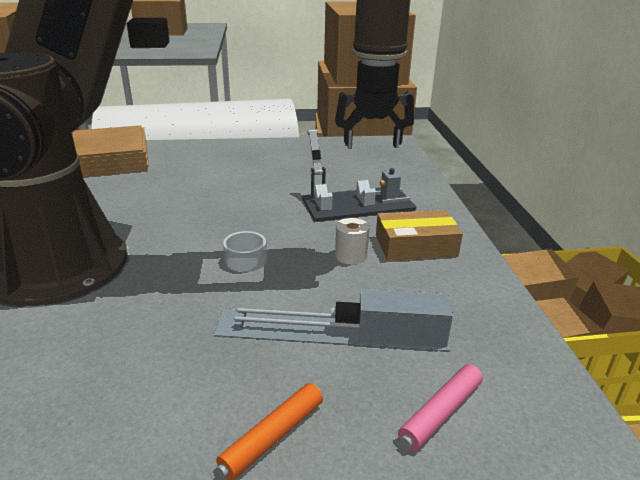

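View pics/wrist0.png

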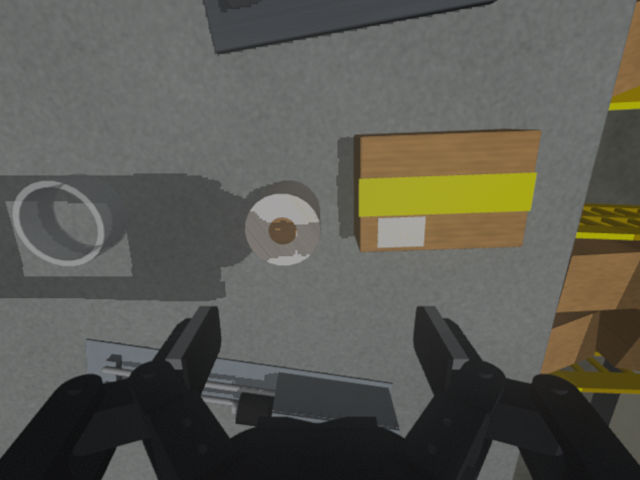

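Candidates for the roller: the black stub at scene (268,285) / side (347,312), in the rack. The orange bar at scene (152,316) and the pink bar at scene (228,374) are look-alikes. I choose the black one. Next I'll check it in a close crop and measure.

```bash
python3 - <<'E'
from h import *
d=np.load('/tmp/side.npz'); im=cv2.resize(d['px'][270:360,200:460],None,fx=3,fy=3)
e=np.load('/tmp/scene.npz'); im2=cv2.resize(e['px'][145:260,370:500],None,fx=4,fy=4)
cv2.imwrite('pics/cr1.png',im[:,:,::-1]);cv2.imwrite('pics/cr2.png',im2[:,:,::-1])
for n in ['side','scene','wrist']:
    P=np.load('/tmp/%s.npz'%n)['P'].reshape(-1,3); P=P[~np.isnan(P[:,0])]
    m=(P[:,0]>350)&(P[:,0]<1000)&(P[:,1]>-450)&(P[:,1]<-150)
    for lo,hi in [(62,80),(50,61),(3,7)]:
        k=P[m&(P[:,2]>lo)&(P[:,2]<hi)]
        if len(k)>20:
            r=cv2.minAreaRect(k[:,:2].astype(np.float32)); print(n,lo,hi,len(k),np.round(k.mean(0)),r)
    b=P[(abs(P[:,0]-700)<250)&(abs(P[:,1])<400)&(abs(P[:,2])<10)]; print('bench',np.median(b[:,2]))
    m=(P[:,0]>550)&(P[:,0]<950)&(P[:,1]>60)&(P[:,1]<350)
    for lo,hi in [(9,15),(50,58),(75,83),(83,160)]:
        k=P[m&(P[:,2]>lo)&(P[:,2]<hi)]
        if len(k)>5:
            r=cv2.minAreaRect(k[:,:2].astype(np.float32)); print('cr',n,lo,hi,len(k),np.round(k.mean(0)),r)
E
```

```text
side 62 80 2317 [ 666. -279.   70.] ((666.4893798828125, -274.2051086425781), (67.06686401367188, 148.97760009765625), 80.39855194091797)
side 50 61 741 [ 630. -289.   55.] ((639.19482421875, -289.9689025878906), (58.49056625366211, 190.26834106445312), 58.687442779541016)
side 3 7 920 [ 511. -263.    4.] ((545.132568359375, -255.21484375), (75.07135772705078, 402.16534423828125), 79.96590423583984)
bench -1.644128254302018
cr side 9 15 1224 [667. 208.  11.] ((680.6913452148438, 178.92266845703125), (260.19378662109375, 234.0961151123047), 7.896934986114502)
cr side 50 58 267 [711. 165.  55.] ((700.0049438476562, 164.5671844482422), (208.28240966796875, 293.1745910644531), 89.7818603515625)
cr side 75 83 127 [705. 241.  78.] ((664.0767822265625, 236.18357849121094), (220.43894958496094, 49.319725036621094), 2.817937135696411)
cr side 83 160 365 [577. 277. 116.] ((656.4356689453125, 276.7236633300781), (75.61087799072266, 214.9729766845703), 87.7336196899414)
scene 62 80 1713 [ 674. -276.   71.] ((667.177978515625, -272.35760498046875), (63.147518157958984, 153.42144775390625), 79.747
[... 879 characters left out ...]
 80 837 [ 655. -238.   69.] ((669.0883178710938, -242.2616424560547), (8.081518173217773, 149.70086669921875), 79.853515625)
wrist 50 61 1480 [ 626. -242.   56.] ((642.681396484375, -241.60394287109375), (199.9961700439453, 36.039302825927734), 3.444514751434326)
wrist 3 7 4400 [ 516. -223.    5.] ((644.10498046875, -290.1069030761719), (587.8950805664062, 279.44073486328125), 0.06847689300775528)
bench 1.6638004038622967
cr wrist 9 15 7193 [642. 175.  14.] ((684.7161254882812, 125.82331085205078), (128.38922119140625, 269.21832275390625), 89.98847961425781)
cr wrist 50 58 84 [755.  75.  54.] ((763.0360107421875, 75.8140869140625), (157.72752380371094, 12.241365432739258), 6.730783939361572)
```

The crop-level evidence agrees with the black stub. I'll take a closer wrist look at the cradle first, since it's nearby.

Request:
step_arm:
  series:
    - [0,0,0,0.04,0.01,0,-1]
    - [0,0,0,0.04,0.01,0,-1]
    - [0,0,0,0.04,0.01,0,-1]
    - [0,0,0,0.01,0,0,-1]
    - [0,0,0,0,0,0,-1]

```text
t: 0.57
tcp_pos: [680.3, 132.7, 220.7]
eef_rot: [-3.139, 0.0, 1.566]
ft_force: [-0.4, 0.3, 0.4]
finger_gap: 85.5
```

```bash
python3 - <<'E'
from h import *
g=grab('wrist','w1.png'); print(g[2],g[3],bot.read_state()['tcp_pos'])
E
```

```text
[[ 0.9999802  -0.00309862 -0.00547632]
 [-0.00470738 -0.94592712 -0.32434508]
 [-0.00417517  0.32436444 -0.94592298]] [679.71498923 217.30175368 373.76760689] [680.25055106 131.98969043 220.68540715]
```

View pics/w1.png

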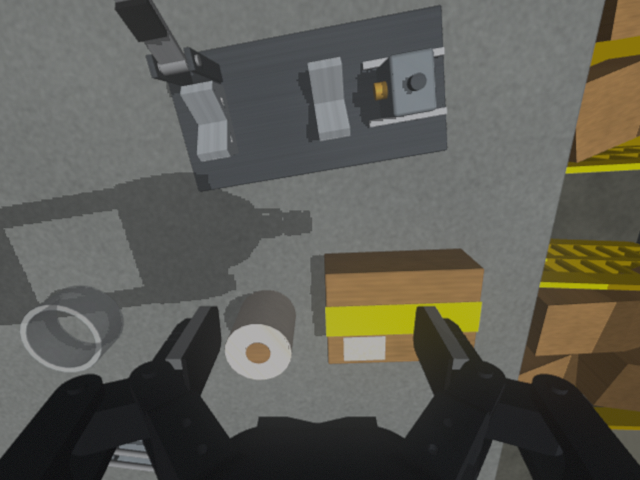

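View pics/cr1.png

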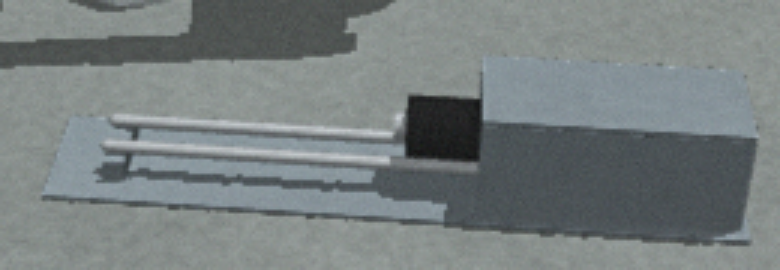

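View pics/cr2.png

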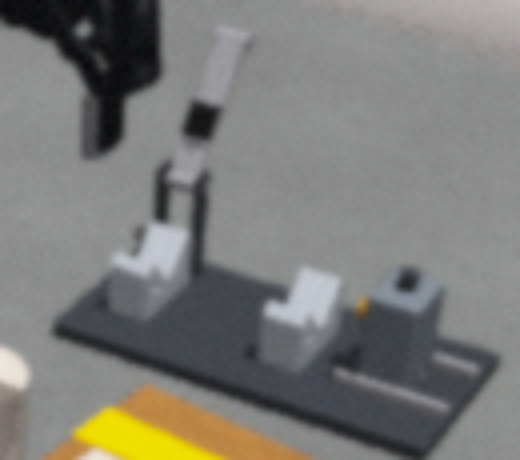

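The wrist picture shows the cradle with V-blocks at (207,122) and (328,98), the pin at (381,90), the stop at (412,85), and the strap leaning back at (140,25). Black stub confirmed in the crop.

```bash
python3 - <<'E'
from h import *
d=np.load('/tmp/wrist.npz'); P=d['P'];Rc,tc,f,c=d['Rc'],d['tc'],d['f'],d['c']
def ray(u,v,z):
    r=Rc@np.array([(u-c[0])/f,(v-c[1])/f,1]); return tc+r*(z-tc[2])/r[2]
for p in [(204.5,190.5),(447,150.5),(440,6.5)]: print(np.round(ray(*p,12),1))
Q=P.reshape(-1,3); ok=(Q[:,0]>560)&(Q[:,0]<900)&(Q[:,1]>130)&(Q[:,1]<340)
pl=Q[ok&(abs(Q[:,2]-13)<5)]; print('plate z',np.median(pl[:,2]))
be=Q[ok&(abs(Q[:,2])<5)]; print('bench',np.median(be[:,2]))
# per-region fit: label top regions
z=P[...,2]
for name,(u0,u1,v0,v1) in dict(v1=(175,235,75,165),v2=(300,355,50,145),stop=(370,440,45,120)).items():
    k=P[v0:v1,u0:u1].reshape(-1,3); k=k[k[:,2]>22]; 
    print(name,len(k),np.round(np.nanmax(k,0)),np.round(cv2.minAreaRect(k[:,:2].astype(np.float32))[0],1),cv2.minAreaRect(k[:,:2].astype(np.float32))[1:])
k=P[0:100,100:230].reshape(-1,3);k=k[k[:,2]>80]; print(np.round(k[::max(1,len(k)//25)]))
g=d['px'].copy(); g=cv2.resize(g[0:200,100:460],None,fx=2.2,fy=2.2); cv2.imwrite('pics/w1c.png',g[:,:,::-1])
E
```

```text
[557.4 148.5  12. ]
[812.2 189.1  12. ]
[790.7 316.3  12. ]
plate z 13.7772981376352
bench 1.6524384927604103
v1 3040 [598. 259.  70.] [576.2 223.3] ((33.00959014892578, 76.53955841064453), 8.587664604187012)
v2 2497 [708. 270.  59.] [689.1 236. ] ((28.0328426361084, 65.13861083984375), 9.252708435058594)
stop 3685 [796. 281.  94.] [759.9 248.4] ((67.62659454345703, 58.53657913208008), 6.5310845375061035)
[[556. 288. 132.]
 [566. 286. 133.]
 [573. 284. 135.]
 [573. 284. 131.]
 [574. 283. 128.]
 [576. 281. 128.]
 [576. 282. 119.]
 [557. 278. 126.]
 [561. 277. 123.]
 [565. 276. 121.]
 [572. 274. 119.]
 [578. 274. 114.]
 [562. 271. 116.]
 [568. 272. 104.]
 [567. 269. 102.]
 [586. 269.  94.]
 [586. 268.  89.]
 [582. 265.  93.]
 [561. 263.  97.]
 [575. 262.  91.]
 [589. 262.  84.]
 [567. 259.  89.]
 [586. 257.  93.]
 [566. 256.  89.]
 [556. 253.  95.]
 [556. 250.  85.]]
```

View pics/w1c.png

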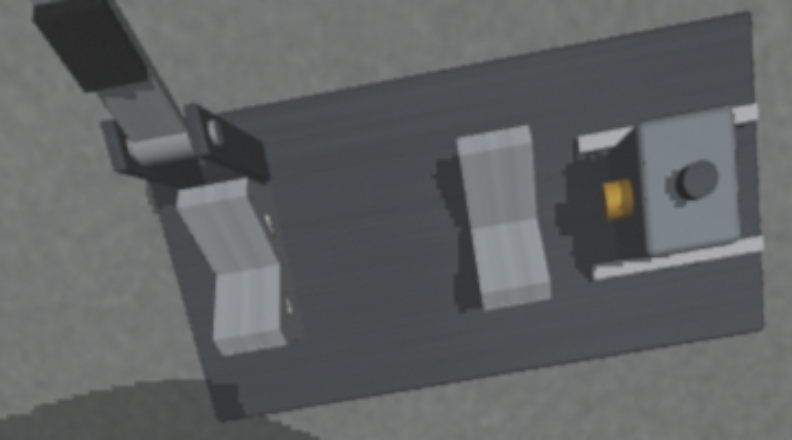

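```bash
cat >> h.py <<'E'
def fitpose(px,pts,d,p0):
    from scipy.optimize import least_squares
    px=np.array(px,float);pts=np.array(pts,float)
    def w(p): 
        c_,s_=np.cos(p[2]),np.sin(p[2]); return np.c_[p[0]+c_*pts[:,0]-s_*pts[:,1],p[1]+s_*pts[:,0]+c_*pts[:,1],pts[:,2]+p[3]]
    r=least_squares(lambda p:(proj(w(p),d['Rc'],d['tc'],d['f'],d['c'])-px).ravel(),p0,loss='soft_l1')
    return r.x,(proj(w(r.x),d['Rc'],d['tc'],d['f'],d['c'])-px)
E
python3 - <<'E'
from h import *
d=np.load('/tmp/wrist.npz')
cp=[(221,421),(764,328),(750,12),(457,140),(529,126),(485,309),(551,298),(221,355),(288,345),(180,190),(245,178)]
px=[((u+.5)/2.2-.5+100,(v+.5)/2.2-.5) for u,v in cp]
pts=[(-95,-65,12),(170,-65,12),(170,65,12),(42,32,55),(70,32,55),(42,-32,55),(70,-32,55),(-70,-32,55),(-42,-32,55),(-70,32,55),(-42,32,55)]
x,r=fitpose(px,pts,d,[640,225,.16,0]); print(x,np.degrees(x[2]));print(np.round(r,1))
x0=x
c_,s_=np.cos(x[2]),np.sin(x[2])
def ray(u,v,z):
    r=d['Rc']@np.array([(u-d['c'][0])/d['f'],(v-d['c'][1])/d['f'],1]); return d['tc']+r*(z-d['tc'][2])/r[2]
for uv in [(604,205),(640,122),(648,254)]:
    u,v=(uv[0]+.5)/2.2-.5+100,(uv[1]+.5)/2.2-.5
    for z in (55.5+x[3],79+x[3]):
        p=ray(u,v,z)[:2]-x[:2]; print(uv,z,c_*p[0]+s_*p[1],-s_*p[0]+c_*p[1])
# strap pts
P=d['P'];k=P[0:60,100:200].reshape(-1,3);k=k[k[:,2]>95]; q=k[:,:2]-x[:2]; q=np.c_[c_*q[:,0]+s_*q[:,1],-s_*q[:,0]+c_*q[:,1],k[:,2]-x[3]]
print(np.round(q[::max(1,len(q)//15)])); a=np.arctan2(q[:,2]-82,-(q[:,1]-43)); print(np.median(a[q[:,2]>110]))
E
```

```text
[ 6.34559207e+02  2.26565293e+02  1.61942788e-01 -2.93878290e+00] 9.278638273788822
[[-0.3  0.2]
 [-0.3  0.7]
 [-0.2 -0. ]
 [ 0.2 -0.5]
 [ 0.2 -0.3]
 [-0.2  0. ]
 [ 0.4 -0.3]
 [ 0.7 -0.1]
 [-0.4 -0.6]
 [-0.9  0.7]
 [ 0.8  0.3]]
(604, 205) 52.56121710415781 94.9769806915391 -0.7755016473578262
(604, 205) 76.0612171041578 91.17947697901722 -1.9203038299951913
(640, 122) 52.56121710415781 111.81472132558213 26.04656077005849
(640, 122) 76.0612171041578 106.78534017385702 22.939411365008542
(648, 254) 52.56121710415781 110.40849343452446 -21.825723897137287
(648, 254) 76.0612171041578 105.48199428169825 -21.430456396833357
[[-68.  73. 135.]
 [-50.  69. 136.]
 [-62.  68. 136.]
 [-54.  66. 133.]
 [-48.  67. 121.]
 [-60.  64. 131.]
 [-50.  62. 127.]
 [-62.  61. 129.]
 [-51.  59. 124.]
 [-62.  58. 122.]
 [-48.  56. 117.]
 [-56.  54. 117.]
 [-62.  55. 107.]
 [-53.  52. 103.]
 [-63.  50. 102.]
 [-61.  46.  98.]]
1.980425573204763
```

```bash
cat > plan.py <<'E'
# plan rows toward a TCP target (x,y,z,yaw deg), printing rounded rows in tool axes
import sys,json,numpy as np
from rig import bot
from scipy.spatial.transform import Rotation as R
def plan(x,y,z,yaw,hand,step=39,ang=7):
    s=bot.read_state(); p=np.array(s['tcp_pos'],float); Rt=R.from_euler('xyz',s['eef_rot'])
    goal=np.array([x,y,z],float); Rg=R.from_euler('xyz',[np.pi,0,np.radians(yaw)])
    rows=[]
    for i in range(40):
        dv=goal-p; rv=np.degrees((Rt.inv()*Rg).as_rotvec())
        if np.linalg.norm(dv)<.3 and np.linalg.norm(rv)<.1: break
        n=max(np.linalg.norm(dv)/step,np.abs(rv).max()/ang,1)
        st=np.round(Rt.inv().apply(dv/n)/1000,4); tr=np.round(rv/n,2)
        rows.append([*tr.tolist(),*st.tolist(),hand])
        p=p+Rt.apply(st*1000); Rt=Rt*R.from_rotvec(np.radians(tr))
    for i in range(0,len(rows),5): print(json.dumps(rows[i:i+5]))
if __name__=='__main__':
    a=[float(v) for v in sys.argv[1:]]; plan(*a)
E
python3 plan.py 485 -242 222 -10 -1
```

```text
[[-0.01, 0.01, 7.0, -0.0263, -0.0136, -0.0, -1.0], [-0.01, 0.01, 7.0, -0.0278, -0.0103, -0.0001, -1.0], [-0.01, 0.01, 7.0, -0.0288, -0.0068, -0.0001, -1.0], [-0.01, 0.01, 7.0, -0.0294, -0.0032, -0.0001, -1.0], [-0.01, 0.01, 7.0, -0.0296, 0.0004, -0.0001, -1.0]]
[[-0.01, 0.01, 7.0, -0.0294, 0.004, -0.0001, -1.0], [-0.0, 0.01, 7.0, -0.0286, 0.0075, -0.0001, -1.0], [-0.01, 0.01, 7.0, -0.0275, 0.011, -0.0001, -1.0], [-0.0, 0.01, 7.0, -0.026, 0.0142, -0.0, -1.0], [-0.01, 0.01, 7.0, -0.0241, 0.0173, -0.0001, -1.0]]
[[-0.0, 0.01, 7.0, -0.0218, 0.0201, -0.0001, -1.0], [-0.0, 0.01, 7.0, -0.0191, 0.0226, -0.0, -1.0], [-0.01, 0.01, 7.0, -0.0163, 0.0248, -0.0001, -1.0], [-0.0, 0.01, 7.0, -0.0131, 0.0265, -0.0, -1.0], [-0.0, 0.01, 1.71, -0.0024, 0.0068, -0.0, -1.0]]
```

Request:
step_arm:
  series:
    - [0,0,7,-0.026,-0.014,0,-1]
    - [0,0,7,-0.028,-0.01,0,-1]
    - [0,0,7,-0.029,-0.007,0,-1]
    - [0,0,7,-0.029,-0.003,0,-1]
    - [0,0,7,-0.03,0,0,-1]

```text
t: 1.03
tcp_pos: [608.3, -3.1, 219.1]
eef_rot: [-3.139, 0.003, 0.945]
ft_force: [-0.4, -1.3, 0.4]
finger_gap: 85.6
```

Request:
step_arm:
  series:
    - [0,0,7,-0.029,0.004,0,-1]
    - [0,0,7,-0.029,0.008,0,-1]
    - [0,0,7,-0.028,0.011,0,-1]
    - [0,0,7,-0.026,0.014,0,-1]
    - [0,0,7,-0.024,0.017,0,-1]

```text
t: 1.45
tcp_pos: [529.0, -145.7, 219.6]
eef_rot: [3.141, 0.005, 0.32]
ft_force: [0.5, -1.3, -0.9]
finger_gap: 85.4
```

```bash
python3 plan.py 485 -242 222 -10 -1
```

```text
[[0.02, 0.07, 7.0, -0.0178, 0.0192, -0.0005, -1.0], [0.03, 0.07, 7.0, -0.0153, 0.0212, -0.0005, -1.0], [0.02, 0.07, 7.0, -0.0127, 0.0229, -0.0005, -1.0], [0.03, 0.07, 7.0, -0.0097, 0.0242, -0.0006, -1.0], [0.0, 0.0, 0.32, -0.0003, 0.0012, -0.0, -1.0]]
```

Request:
step_arm:
  series:
    - [0,0,7,-0.018,0.019,0,-1]
    - [0,0,7,-0.015,0.021,0,-1]
    - [0,0,7,-0.013,0.023,0,-1]
    - [0,0,7,-0.01,0.024,0,-1]
    - [0,0,1,0,0.003,0,-1]

```text
t: 1.87
tcp_pos: [472.9, -256.2, 220.6]
eef_rot: [3.136, 0.006, -0.209]
ft_force: [0.1, -0.5, -0.3]
finger_gap: 85.3
```

Request:
step_arm:
  series:
    - [0,0,0,0,0,0,-1]

```text
t: 1.95
tcp_pos: [471.3, -258.3, 220.7]
eef_rot: [3.136, 0.006, -0.213]
ft_force: [0.0, 0.3, -0.2]
finger_gap: 85.7
```

```bash
python3 - <<'E'
from h import *
g=grab('wrist'); print(bot.read_state()['tcp_pos'],bot.read_state()['eef_rot'])
cv2.imwrite('pics/w2.png',cv2.resize(g[1],None,fx=1.25,fy=1.25)[:,:,::-1])
E
```

```text
[ 471.41485594 -257.8921657   220.66691977] [ 3.13606344  0.00596265 -0.21144976]
```

View pics/w2.png

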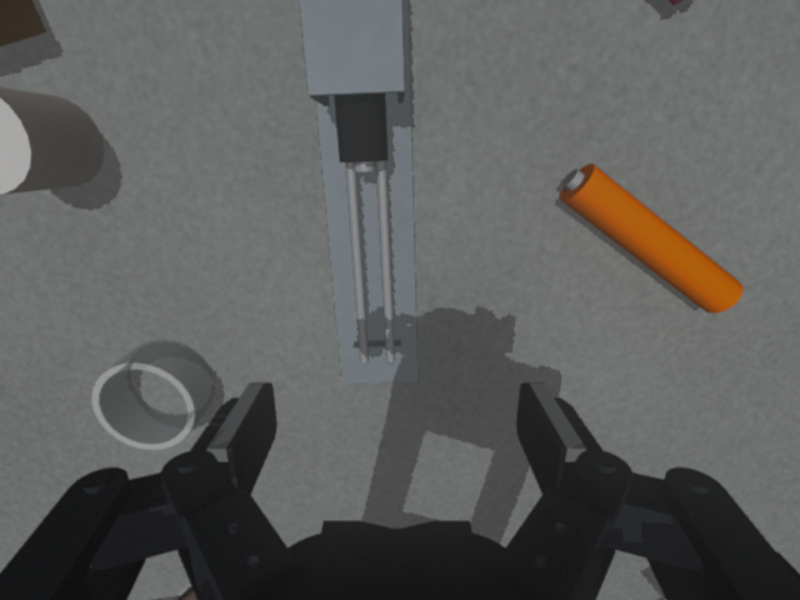

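```bash
python3 - <<'E'
from h import *
d=np.load('/tmp/wrist.npz'); g=d['px']
cv2.imwrite('pics/w2a.png',cv2.resize(g[60:150,230:350],None,fx=6,fy=6,interpolation=cv2.INTER_CUBIC)[:,:,::-1])
cv2.imwrite('pics/w2b.png',cv2.resize(g[240:320,250:370],None,fx=6,fy=6,interpolation=cv2.INTER_CUBIC)[:,:,::-1])
E
```

```text
(no output)
```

View pics/w2a.png

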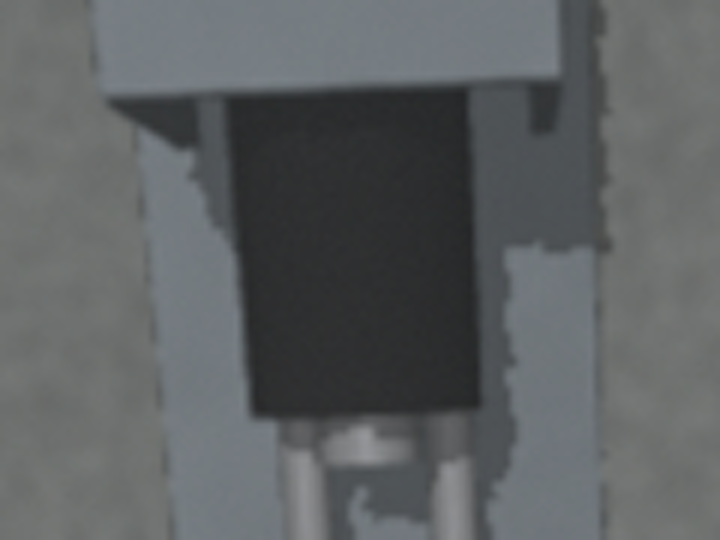

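View pics/w2b.png

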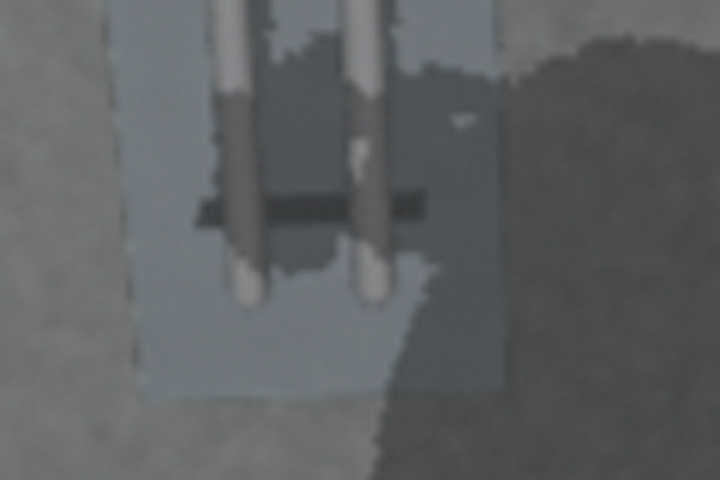

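```bash
python3 - <<'E'
from h import *
d=np.load('/tmp/wrist.npz')
A=lambda u,v:((u+.5)/6-.5+230,(v+.5)/6-.5+60); B=lambda u,v:((u+.5)/6-.5+250,(v+.5)/6-.5+240)
px=[A(100,98),A(560,80),B(250,306),B(373,306)]
pts=[(0,33,72),(0,-33,72),(-215,12,22),(-215,-12,22)]
x,r=fitpose(px,pts,d,[593,-260,-.17,0]); print(x,np.degrees(x[2]));print(np.round(r,1))
c_,s_=np.cos(x[2]),np.sin(x[2])
def ray(u,v,z):
    r=d['Rc']@np.array([(u-d['c'][0])/d['f'],(v-d['c'][1])/d['f'],1]); return d['tc']+r*(z-d['tc'][2])/r[2]
for uv,z in [((252,417),40),((480,410),40),((366,465),40),((307,500),26),((452,500),26)]:
    p=ray(*A(*uv),z+x[3])[:2]-x[:2]; print(uv,c_*p[0]+s_*p[1],-s_*p[0]+c_*p[1])
for sx in (-28,-107): print(sx,x[:2]+sx*np.array([c_,s_]))
E
```

```text
[ 5.89754335e+02 -2.59054029e+02 -1.78580917e-01  7.92637110e+00] -10.231932832393031
[[-2.9  0.3]
 [ 4.9  0.1]
 [-0.4 -0. ]
 [ 0.3 -0.7]]
(252, 417) -40.69962688378583 17.941860567568483
(480, 410) -40.88073066773546 -16.63396199130202
(366, 465) -48.26409095582566 1.097058288923746
(307, 500) -53.92810957579119 11.840397622024394
(452, 500) -54.732296814300696 -11.365424463323055
-28 [ 562.19962603 -254.0802982 ]
-107 [ 484.45598199 -240.04727243]
```

```bash
python3 - <<'E'
from h import *
from scipy.optimize import least_squares
d=np.load('/tmp/wrist.npz')
A=lambda u,v:((u+.5)/6-.5+230,(v+.5)/6-.5+60); B=lambda u,v:((u+.5)/6-.5+250,(v+.5)/6-.5+240)
px=np.array([A(100,98),A(560,80),B(250,306),B(373,306)])
def ray(u,v,z):
    r=d['Rc']@np.array([(u-d['c'][0])/d['f'],(v-d['c'][1])/d['f'],1]); return d['tc']+r*(z-d['tc'][2])/r[2]
for dz in (-3,-1,1):
    L,Rr=ray(*px[0],72+dz),ray(*px[1],72+dz); a,b=ray(*px[2],23+dz),ray(*px[3],23+dz)
    m,e=(L+Rr)/2,(a+b)/2
    print(dz,'width',np.linalg.norm(L-Rr),'len',np.linalg.norm((m-e)[:2]),'ang',np.degrees(np.arctan2((m-e)[1],(m-e)[0])),np.degrees(np.arctan2(*(L-Rr)[1::-1]))-90,'rods',np.linalg.norm(a-b),m,e)
    a1,b1=ray(*A(307,500),26+dz),ray(*A(452,500),26+dz); q=(a1+b1)/2; print('rodmid',q, np.degrees(np.arctan2((q-e)[1],(q-e)[0])))
    a1,b1=ray(*A(252,417),40+dz),ray(*A(480,410),40+dz); print('roller end',(a1+b1)/2,np.linalg.norm(a1-b1))
E
```

```text
-3 width 62.1605040577251 len 222.13716120555972 ang -9.979677064719256 -10.133208695480405 rods 23.805328911734577 [ 591.4501715  -257.74706262   69.        ] [ 372.67410449 -219.2509473    20.        ]
rodmid [ 535.80590928 -248.35662686   23.        ] -10.11616221964325
roller end [ 549.63196506 -250.38397651   37.        ] 35.737425992644155
-1 width 61.751948045779244 len 220.8474118586077 ang -9.98515105965229 -10.13320869548032 rods 23.670566639100905 [ 591.19494984 -257.85662033   71.        ] [ 373.69277488 -219.56323692   22.        ]
rodmid [ 535.90190357 -248.50541227   25.        ] -10.116544930690534
roller end [ 549.64972953 -250.52689888   39.        ] 35.52488897977508
1 width 61.34339203383341 len 219.55766455117788 ang -9.990689366399188 -10.133208695480349 rods 23.535804366467264 [ 590.93972819 -257.96617804   73.        ] [ 374.71144527 -219.87552655   24.        ]
rodmid [ 535.99789786 -248.65419769   27.        ] -10.116932019582306
roller end [ 549.667494   -250.66982126   41.        ] 35.312351966905986
```

Roller end (rubber) is 42 mm out of the mouth at (591,-258), with the rack yaw at about -10.05°. I'll grasp 22 mm out of the mouth.

```bash
python3 plan.py 569.5 -254.1 110 -10.05 -1
```

```text
[[0.08, 0.09, -0.54, 0.0252, -0.0066, 0.029, -1.0], [0.08, 0.09, -0.55, 0.0253, -0.0063, 0.029, -1.0], [0.08, 0.09, -0.54, 0.0253, -0.006, 0.0291, -1.0], [0.07, 0.08, -0.43, 0.02, -0.0045, 0.0231, -1.0]]
```

Request:
step_arm:
  series:
    - [0.1,0.1,-0.5,0.025,-0.0066,0.026,-1]
    - [0.1,0.1,-0.5,0.025,-0.0063,0.028,-1]
    - [0.1,0.1,-0.5,0.025,-0.006,0.028,-1]
    - [0.1,0.1,-0.4,0.02,-0.0045,0.023,-1]
    - [0,0,0,0,0,0,-1]

```text
t: 2.42
tcp_pos: [572.9, -253.5, 113.9]
eef_rot: [3.141, -0.007, -0.168]
ft_force: [-1.9, 1.3, 0.3]
finger_gap: 85.3
```

```bash
python3 plan.py 569.5 -254.1 45 -10.05 -1 22
```

```text
[[0.0, -0.13, 0.13, -0.0012, 0.0004, 0.022, -1.0], [0.01, -0.12, 0.13, -0.0011, 0.0004, 0.022, -1.0], [0.0, -0.13, 0.13, -0.0011, 0.0003, 0.022, -1.0], [0.0, -0.01, 0.01, -0.0002, 0.0001, 0.0029, -1.0]]
```

Request:
step_arm:
  series:
    - [0,-0.13,0.1,-0.0012,0.0004,0.02,-1]
    - [0,-0.12,0.1,-0.0012,0.0004,0.02,-1]
    - [0,-0.1,0.1,-0.001,0.0003,0.015,-1]
    - [0,0,0,0,0,0.005,-1]
    - [0,0,0,0,0,0,-1]

```text
t: 2.83
tcp_pos: [570.2, -250.1, 51.0]
eef_rot: [-3.141, 0.002, -0.16]
ft_force: [0.6, -0.5, -0.2]
finger_gap: 85.2
```

```bash
python3 plan.py 569.5 -254.1 45 -10.05 -1 22;python3 -c "
from h import *
grab('wrist','w3.png')"
```

```text
[[-0.03, 0.09, 0.88, -0.0001, 0.004, 0.006, -1.0]]
```

View pics/w3.png

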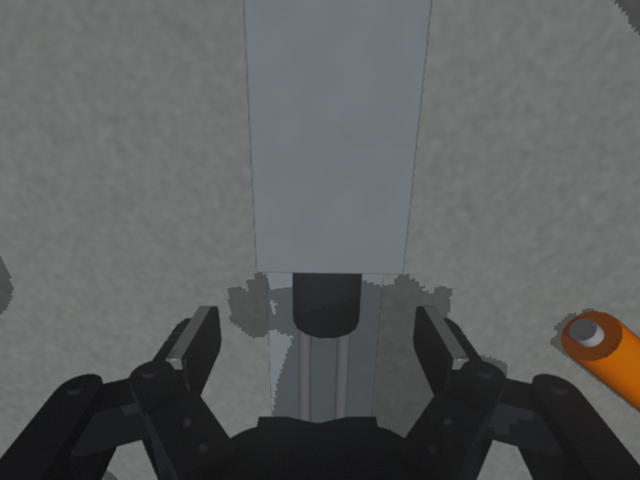

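The stub at (327,305) sits between the open pads (205 and 430), about 4 mm off centre. Correcting that, then closing.

Request:
step_arm:
  series:
    - [0,0,0.9,0,0.004,0.006,-1]
    - [0,0,0.2,0,0.001,0.001,-1]
    - [0,0,0,0,0,0,0.3]
    - [0,0,0,0,0,0,0.3]
    - [0,0,0,0,0,0,0.3]
  grip_force: 35

```text
t: 3.3
tcp_pos: [571.3, -256.5, 48.2]
eef_rot: [3.14, -0.004, -0.18]
ft_force: [-0.5, 0.5, 0.4]
finger_gap: 51.5
```

Request:
step_arm:
  series:
    - [0,0,0,0,0,0,0.6]
    - [0,0,0,0,0,0,1]
    - [0,0,0,0,0,0,1]

```text
t: 3.55
tcp_pos: [571.8, -256.9, 49.2]
eef_rot: [3.14, -0.005, -0.18]
ft_force: [0.0, 3.1, 2.7]
finger_gap: 12.2
```

```bash
python3 -c "
from h import *
grab('wrist','w4.png'); print(bot.read_state())
g=grab('side'); cv2.imwrite('pics/s4.png',cv2.resize(g[1][200:380,180:480],None,fx=2.6,fy=2.6)[:,:,::-1])"
```

```text
{'t': 3.6, 'joint_positions': array([-4.70425471e-01,  6.53384980e-01,  1.78984795e+00,  6.50419074e-04,
        6.92517508e-01,  1.28010756e+00]), 'joint_velocities': array([ 0.00679849, -0.01227598, -0.00831484,  0.01265927,  0.01275246,
       -0.00039533]), 'joint_torque': array([-5.65748155e+00, -8.36191249e+01, -2.69039243e+01, -2.07004197e+00,
       -1.79012451e+00,  2.78020263e-03]), 'tcp_pos': array([ 572.00923231, -256.69783627,   49.60305608]), 'eef_rot': array([ 3.14031887, -0.00571688, -0.18023244]), 'ft_force': array([2.04820852e-02, 7.68224430e+00, 2.26223063e+01]), 'torque': array([ 1.5068446 , -0.00943471, -0.01674012]), 'finger_gap': 4.885817662295448}
```

View pics/w4.png

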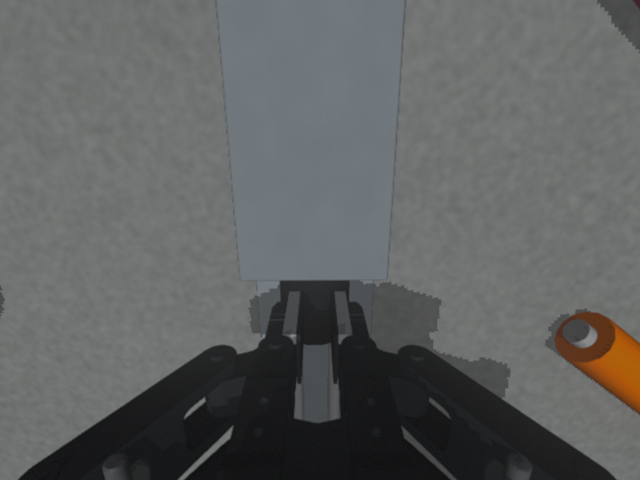

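View pics/s4.png

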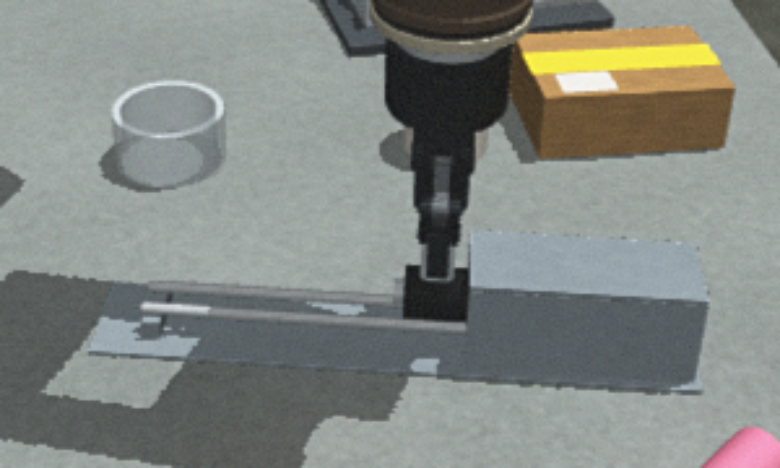

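```bash
python3 -c "
from h import *
d=np.load('/tmp/side.npz')
for p in [(572,-257,24.6),(572,-275,24.6),(572,-275,37),(572,-257,58),(572,-275,50),(591.2,-257.9,72),(551,-268,40)]:
    u=proj(np.array(p,float),d['Rc'],d['tc'],d['f'],d['c'])[0]; print(p,(u-[180,200])*2.6)
P=d['P']; s=lambda u,v:P[int(200+v/2.6),int(180+u/2.6)]
for uv in [(437,275),(437,265),(437,240),(437,300),(415,300),(415,275),(440,190)]: print(uv,s(*uv))
print(bot.read_state()['finger_gap'])
"
```

```text
(572, -257, 24.6) [434.27301401 308.88586598]
(572, -275, 24.6) [438.25151977 326.22703059]
(572, -275, 37) [439.13634495 311.46184356]
(572, -257, 58) [436.56995454 268.99947397]
(572, -275, 50) [440.07726805 295.76054376]
(591.2, -257.9, 72) [466.86416983 251.3548884 ]
(551, -268, 40) [406.08419753 302.62834409]
(437, 275) [ 568.91237151 -275.36091157   68.96620116]
(437, 265) [ 569.01925496 -272.67078763   75.25136493]
(437, 240) [ 564.91260305 -290.37296962  106.9001027 ]
(437, 300) [ 570.31231756 -273.15593299   45.96560476]
(415, 300) [ 555.48893824 -269.5139274    43.95409078]
(415, 275) [ 556.51736411 -258.26145259   56.56018182]
(440, 190) [ 561.83687321 -306.47782476  154.82296864]
0.14300642318449022
```

```bash
python3 -c "
from h import *
d=np.load('/tmp/side.npz');P=d['P'];g=d['px'][255:345,310:400].astype(float)
cv2.imwrite('pics/s5.png',cv2.resize(np.clip(g*2,0,255).astype(np.uint8),None,fx=6.5,fy=6.5,interpolation=cv2.INTER_CUBIC)[:,:,::-1])
for v in range(290,326,3): print(v,[tuple(np.round(P[v,u,1:]).astype(int)) for u in (338,343,348,353,357)])
"
```

```text
290 [(np.int64(-133), np.int64(-3)), (np.int64(-299), np.int64(118)), (np.int64(-292), np.int64(112)), (np.int64(-303), np.int64(120)), (np.int64(-135), np.int64(-4))]
293 [(np.int64(-146), np.int64(-1)), (np.int64(-290), np.int64(105)), (np.int64(-290), np.int64(104)), (np.int64(-289), np.int64(104)), (np.int64(-148), np.int64(-2))]
296 [(np.int64(-151), np.int64(-4)), (np.int64(-267), np.int64(81)), (np.int64(-272), np.int64(85)), (np.int64(-267), np.int64(81)), (np.int64(-157), np.int64(-2))]
299 [(np.int64(-163), np.int64(-3)), (np.int64(-266), np.int64(75)), (np.int64(-269), np.int64(77)), (np.int64(-268), np.int64(76)), (np.int64(-170), np.int64(0))]
302 [(np.int64(-246), np.int64(54)), (np.int64(-267), np.int64(69)), (np.int64(-269), np.int64(71)), (np.int64(-266), np.int64(68)), (np.int64(-175), np.int64(-3))]
305 [(np.int64(-257), np.int64(56)), (np.int64(-264), np.int64(61)), (np.int64(-275), np.int64(69)), (np.int64(-269), np.int64(64)), (np.int64(-263), np.int64(59))]
308 [(np.int64(-264), np.int64(55)), (np.int64(-265), np.int64(55)), (np.int64(-265), np.int64(54)), (np.
[... 184 characters left out ...]
64(53)), (np.int64(-272), np.int64(53))]
314 [(np.int64(-270), np.int64(47)), (np.int64(-271), np.int64(47)), (np.int64(-272), np.int64(47)), (np.int64(-273), np.int64(48)), (np.int64(-276), np.int64(49))]
317 [(np.int64(-271), np.int64(41)), (np.int64(-274), np.int64(43)), (np.int64(-273), np.int64(42)), (np.int64(-276), np.int64(44)), (np.int64(-277), np.int64(44))]
320 [(np.int64(-273), np.int64(36)), (np.int64(-273), np.int64(35)), (np.int64(-275), np.int64(36)), (np.int64(-277), np.int64(38)), (np.int64(-278), np.int64(38))]
323 [(np.int64(-266), np.int64(24)), (np.int64(-267), np.int64(24)), (np.int64(-266), np.int64(23)), (np.int64(-273), np.int64(28)), (np.int64(-276), np.int64(30))]
```

View pics/s5.png

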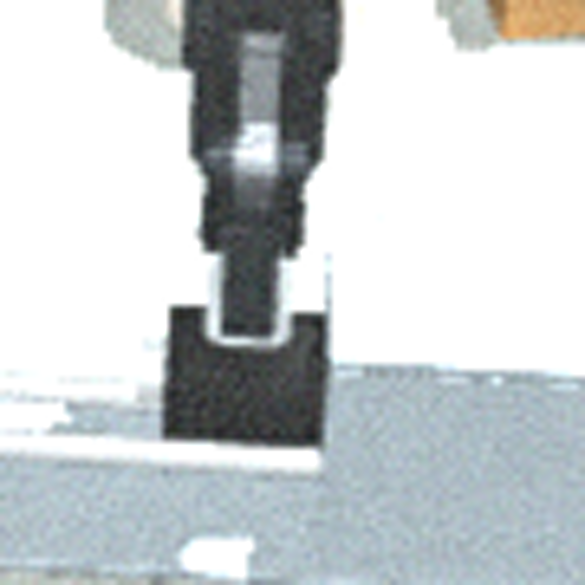

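```bash
python3 -c "
from h import *
d=np.load('/tmp/wrist.npz');P=d['P']
for u,v in [(293,300),(293,320),(342,300),(342,320),(315,300),(315,330),(315,345),(318,380),(262,330),(300,350),(280,360)]: print((u,v),np.round(P[v,u],1))
g=d['px'][270:430,230:400]; cv2.imwrite('pics/w4c.png',cv2.resize(np.clip(g*2.,0,255).astype(np.uint8),None,fx=4,fy=4)[:,:,::-1])
s=bot.read_state(); print(s['t'],s['finger_gap'],s['ft_force'],s['tcp_pos'])
"
```

```text
(293, 300) [ 582.8 -247.8   72.3]
(293, 320) [ 583.4 -249.    89.2]
(342, 300) [ 579.  -268.6   72.2]
(342, 320) [ 579.2 -267.5   88.1]
(315, 300) [ 574.6 -255.9   60.2]
(315, 330) [ 558.3 -252.9   60. ]
(315, 345) [ 510.7 -243.9    5.2]
(318, 380) [ 482.  -240.8    5.9]
(262, 330) [ 529.5 -211.3    6.2]
(300, 350) [ 574.3 -250.3   95.9]
(280, 360) [ 583.9 -246.5  112.7]
3.65 0.14300642318449022 [-0.37127198  2.88165403  7.90008638] [ 572.27124385 -256.67521181   49.78530168]
```

View pics/w4c.png

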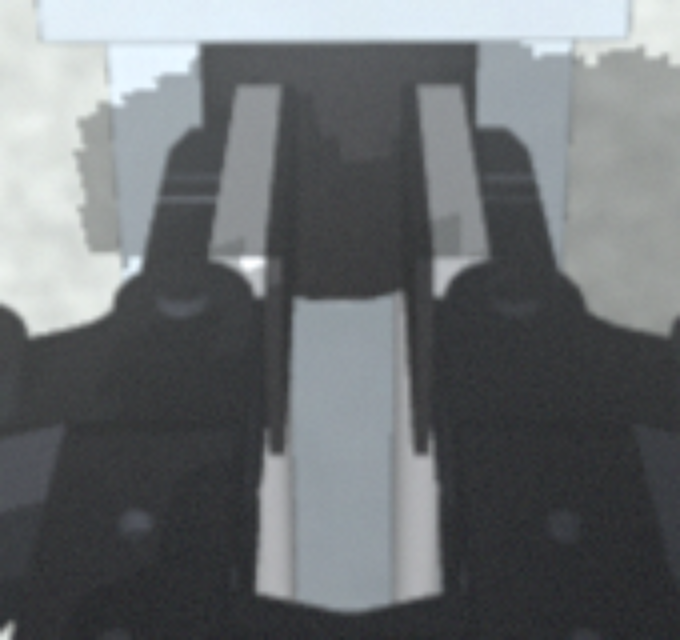

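```bash
python3 -c "
from h import *
d=np.load('/tmp/side.npz')
for z in (190,200,210,222,235,245): print(z,proj(np.array([[604,0,z],[695,0,z]],float),d['Rc'],d['tc'],d['f'],d['c']).round(1).tolist())
i=cv2.imread('pics/side0.png')[80:170,320:440]; cv2.imwrite('pics/s0c.png',cv2.resize(i,None,fx=5,fy=5))
"
```

```text
190 [[347.9, 171.7], [392.6, 170.6]]
200 [[348.1, 167.0], [393.0, 165.9]]
210 [[348.4, 162.3], [393.5, 161.3]]
222 [[348.6, 156.6], [394.0, 155.6]]
235 [[349.0, 150.4], [394.6, 149.4]]
245 [[349.2, 145.5], [395.1, 144.6]]
```

View pics/s0c.png

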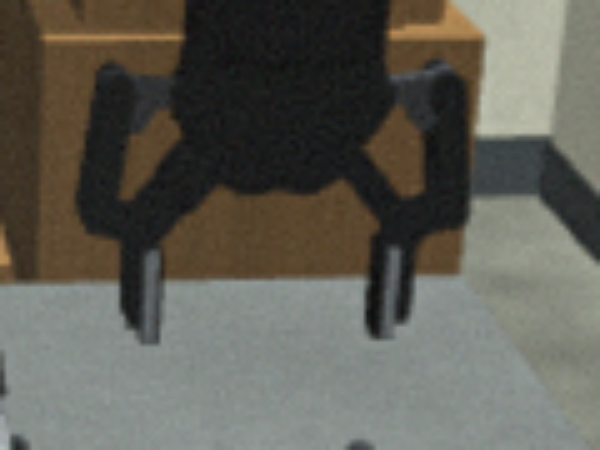

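Both cameras show the fingertips about 8 mm above the reported TCP height, not 25 mm below it as `tip_extent` says. The fingers closed on top of the roller. I'll open, go about 37 mm lower and regrasp.

Request:
step_arm:
  series:
    - [0,0,0,0,0,-0.01,-1]
    - [0,0,0,0,0,-0.005,-1]
    - [0,0,0,0,0,0,-1]
    - [0,0,0,0,0,0,-1]
    - [0,0,0,0,0,0,-1]

```text
t: 4.07
tcp_pos: [572.6, -256.7, 67.0]
eef_rot: [3.14, -0.007, -0.18]
ft_force: [0.3, 0.6, -1.0]
finger_gap: 60.8
```

```bash
python3 -c "
from h import *
g=grab('wrist','w5.png')"; python3 plan.py 569.5 -254.1 12 -10.05 -1 20
```

```text
[[0.03, -0.15, -0.09, -0.0014, -0.0008, 0.0199, -1.0], [0.04, -0.15, -0.1, -0.0014, -0.0007, 0.0199, -1.0], [0.03, -0.11, -0.07, -0.001, -0.0006, 0.0151, -1.0]]
```

View pics/w5.png

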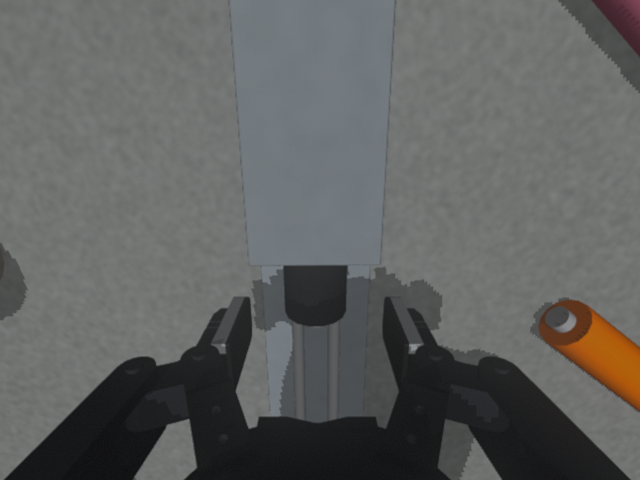

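Request:
step_arm:
  series:
    - [0,0,0,0,0,0,-1]
    - [0,-0.15,-0.1,-0.001,-0.0005,0.015,-1]
    - [0,-0.15,-0.1,-0.001,-0.0005,0.015,-1]
    - [0,0,0,-0.001,0,0.015,-1]
    - [0,0,0,0,0,0,-1]

```text
t: 4.53
tcp_pos: [570.0, -255.5, 19.6]
eef_rot: [3.14, -0.002, -0.176]
ft_force: [-1.1, 0.7, -1.7]
finger_gap: 85.7
```

```bash
python3 plan.py 569.5 -254.3 12 -10.05 -1 20; python3 -c "
from h import *
print(bot.read_state()['tcp_pos'])"
```

```text
[[0.11, -0.14, -0.05, -0.0007, -0.0011, 0.0076, -1.0]]
[ 570.00215306 -255.46907363   19.55778121]
```

Request:
step_arm:
  series:
    - [0,0,0,0,-0.001,0.007,-1]
    - [0,0,0,0,0,0,0]
    - [0,0,0,0,0,0,0.2]
    - [0,0,0,0,0,0,0.4]
    - [0,0,0,0,0,0,1]
  grip_force: 30

```text
t: 4.95
tcp_pos: [569.9, -254.1, 11.4]
eef_rot: [3.14, -0.001, -0.176]
ft_force: [0.1, -0.4, -0.3]
finger_gap: 38.6
```

Request:
step_arm:
  series:
    - [0,0,0,0,0,0,1]
    - [0,0,0,0,0,0,1]

```text
t: 5.12
tcp_pos: [570.1, -255.1, 12.6]
eef_rot: [3.139, -0.002, -0.176]
ft_force: [-0.7, -0.2, -2.0]
finger_gap: 35.3
```

```bash
python3 -c "
from h import *
g=grab('side'); cv2.imwrite('pics/s6.png',cv2.resize(g[1][200:380,180:480],None,fx=2.6,fy=2.6)[:,:,::-1])
print(bot.read_state())"
```

```text
{'t': 5.1667, 'joint_positions': array([-0.46809418,  0.70636618,  1.80591657, -0.0032206 ,  0.62697642,
        1.28145921]), 'joint_velocities': array([ 0.00215033,  0.00436255,  0.00243475,  0.00315952, -0.00083761,
        0.00024583]), 'joint_torque': array([ 6.12603016e-01, -1.01370850e+02, -2.80588388e+01,  1.08940441e-01,
       -3.14705204e-01, -4.77189291e-02]), 'tcp_pos': array([ 570.13709756, -255.0975232 ,   12.56547204]), 'eef_rot': array([ 3.13911076e+00, -1.69327170e-03, -1.76149101e-01]), 'ft_force': array([-0.67684164, -0.75426186, -1.72006675]), 'torque': array([-0.06897443,  0.25139475, -0.10880189]), 'finger_gap': 35.10126444146778}
```

View pics/s6.png

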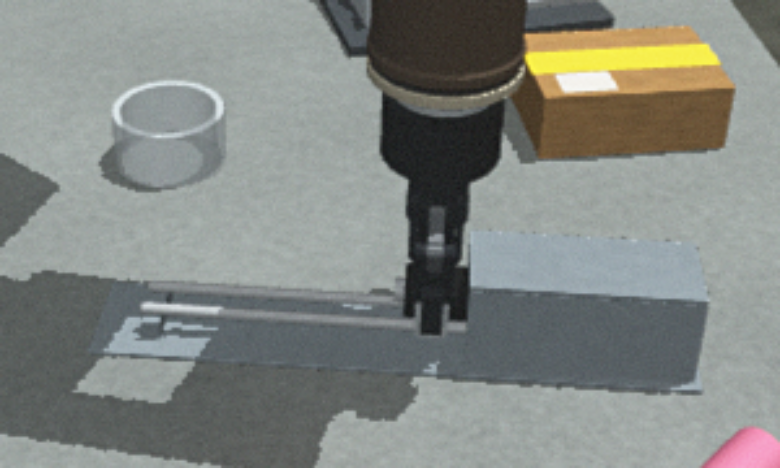

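Gripped (gap 35). The side picture shows the fingers around the stub at (432,300). Drawing it out along tool -x, about 152 mm.

Request:
step_arm:
  series:
    - [0,0,0,-0.01,0,0,1]
    - [0,0,0,-0.022,0,0,1]
    - [0,0,0,-0.025,0,0,1]
    - [0,0,0,-0.025,0,0,1]
    - [0,0,0,-0.025,0,0,1]

```text
t: 5.58
tcp_pos: [465.1, -236.4, 12.9]
eef_rot: [3.137, -0.009, -0.174]
ft_force: [0.1, -1.1, -3.3]
finger_gap: 34.8
```

```bash
python3 plan.py 419.9 -227.6 12.5 -10.05 1 20
```

```text
[[0.11, -0.23, 0.03, -0.02, -0.0004, 0.0, 1.0], [0.11, -0.23, 0.03, -0.02, -0.0003, 0.0001, 1.0], [0.03, -0.07, 0.01, -0.006, -0.0001, 0.0, 1.0]]
```

Request:
step_arm:
  series:
    - [0,-0.2,0,-0.019,-0.0004,0,1]
    - [0,-0.2,0,-0.016,-0.0003,0,1]
    - [0,0,0,-0.006,0,0,1]
    - [0,0,0,0,0,0,1]

```text
t: 5.92
tcp_pos: [416.6, -226.1, 13.7]
eef_rot: [3.138, -0.001, -0.176]
ft_force: [1.4, -0.9, -3.2]
finger_gap: 34.9
```

```bash
python3 -c "
from h import *
g=grab('side'); cv2.imwrite('pics/s7.png',cv2.resize(g[1][200:380,180:480],None,fx=2.6,fy=2.6)[:,:,::-1])
print(bot.read_state()['tcp_pos'])"
```

```text
[ 417.09916884 -226.22251033   13.64131772]
```

View pics/s7.png

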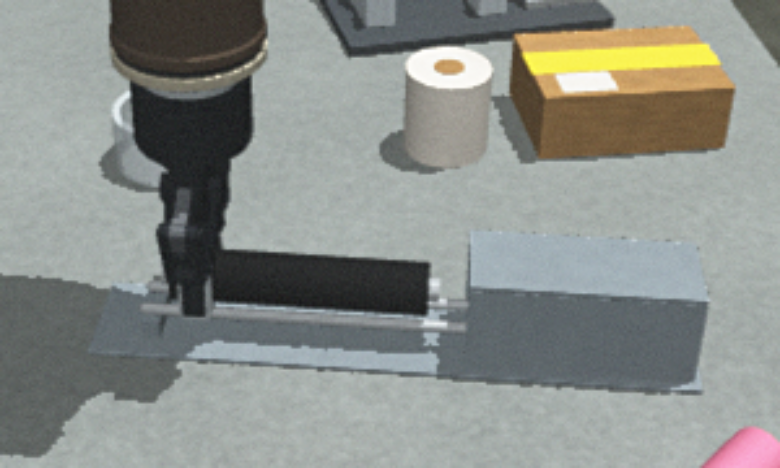

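Roller is fully out: its inner journal at (434,290) is clear of the mouth at (468,300). I'll lower about 1 mm, then release.

Request:
step_arm:
  series:
    - [0,0,0,0,0,0.001,1]
    - [0,0,0,0,0,0,0.2]
    - [0,0,0,0,0,0,-0.2]
    - [0,0,0,0,0,0,-1]
    - [0,0,0,0,0,0,-1]

```text
t: 6.38
tcp_pos: [420.0, -226.9, 12.8]
eef_rot: [3.137, -0.002, -0.175]
ft_force: [0.1, -0.1, 0.2]
finger_gap: 70.0
```

Request:
step_arm:
  series:
    - [0,0,0,0,0,-0.015,-1]
    - [0,0,0,0,0,-0.03,-1]
    - [0,0,0,-0.005,0,-0.04,-1]
    - [0,0,0,-0.01,0,-0.03,-1]
    - [0,0,0,0,0,0,-1]

```text
t: 6.8
tcp_pos: [406.0, -223.2, 130.2]
eef_rot: [3.139, 0.002, -0.173]
ft_force: [2.0, -1.0, 1.2]
finger_gap: 85.6
```

```bash
python3 -c "
from h import *
g=grab('wrist','w8.png'); print(bot.read_state()['tcp_pos'],bot.read_state()['eef_rot'])
g=grab('side'); cv2.imwrite('pics/s8.png',cv2.resize(g[1][200:380,180:480],None,fx=2.6,fy=2.6)[:,:,::-1])"
```

```text
[ 406.55451209 -223.32417886  128.72662728] [ 3.13910820e+00  1.44629988e-03 -1.72797643e-01]
```

View pics/w8.png

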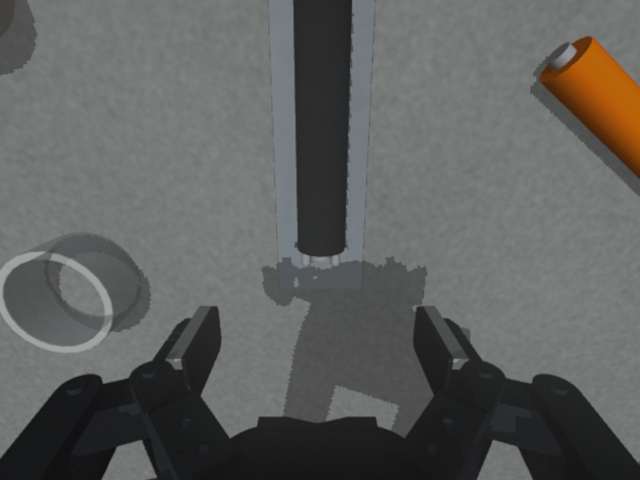

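View pics/s8.png

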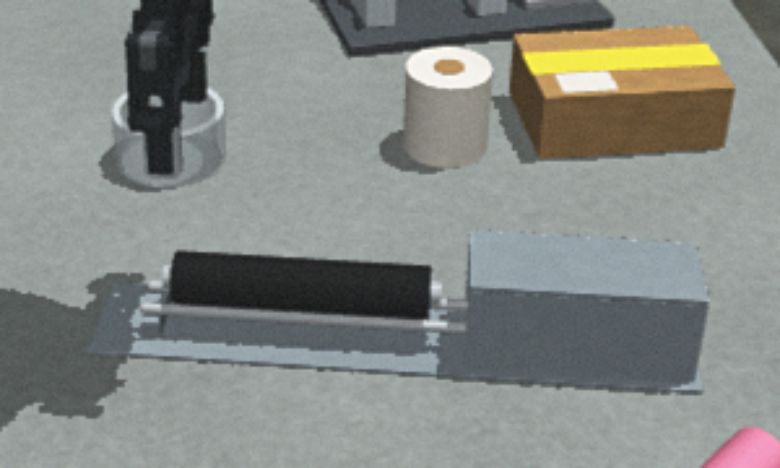

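```bash
python3 -c "
from h import *
d=np.load('/tmp/side.npz');P=d['P'][275:330,235:360].reshape(-1,3);px=d['px'][275:330,235:360].reshape(-1,3).astype(int)
a=np.radians(-10.05); e=np.array([np.cos(a),np.sin(a)]); q=(P[:,:2]-[591.2,-257.9])
s=q@e; l=-q[:,0]*e[1]+q[:,1]*e[0]
m=(px.max(1)<60)&(P[:,2]>30)&(P[:,2]<70)&(abs(l)<25)
print(m.sum(),np.percentile(s[m],[0.5,2,50,98,99.5]), np.percentile(l[m],[2,50,98]),np.percentile(P[m,2],98))
"
```

```text
1919 [-193.20178689 -190.54010107 -108.1238666   -27.72425151  -25.17384249] [-21.79952754 -16.15673822   2.30507841] 57.50201496276534
```

Roller lies on the rods with its centre at rack x ≈ -110. Now regrasping in the middle.

```bash
python3 plan.py 482.9 -238.7 80 -10.05 -1 30
```

```text
[[0.04, 0.06, 0.05, 0.0257, 0.0007, 0.0154, -1.0], [0.03, 0.05, 0.05, 0.0257, 0.0007, 0.0155, -1.0], [0.04, 0.06, 0.04, 0.0257, 0.0007, 0.0154, -1.0], [-0.0, -0.0, 0.0, 0.0013, -0.0, 0.0008, -1.0]]
```

Request:
step_arm:
  series:
    - [0,0,0,0.025,0.0005,0.013,-1]
    - [0,0,0,0.025,0.0005,0.015,-1]
    - [0,0,0,0.021,0.0005,0.015,-1]
    - [0,0,0,0,0,0,-1]

```text
t: 7.23
tcp_pos: [478.3, -236.8, 79.8]
eef_rot: [3.14, 0.003, -0.174]
ft_force: [-1.8, 0.8, -0.7]
finger_gap: 85.4
```

```bash
python3 plan.py 482.9 -238.7 12.5 -10.05 -1 25
```

```text
[[0.04, 0.06, 0.04, 0.0019, 0.0003, 0.0249, -1.0], [0.03, 0.06, 0.04, 0.0018, 0.0004, 0.0249, -1.0], [0.03, 0.05, 0.02, 0.0013, 0.0003, 0.0175, -1.0]]
```

Request:
step_arm:
  series:
    - [0,0,0,0.0018,0.0003,0.022,-1]
    - [0,0,0,0.0016,0.0003,0.022,-1]
    - [0,0,0,0.001,0.0003,0.016,-1]
    - [0,0,0,0,0,0.003,-1]
    - [0,0,0,0,0,0,-1]

```text
t: 7.65
tcp_pos: [481.2, -236.6, 7.8]
eef_rot: [-3.141, 0.01, -0.172]
ft_force: [0.1, -0.2, 0.6]
finger_gap: 85.3
```

```bash
python3 plan.py 482.9 -238.7 12.5 -10.05 -1 25;python3 -c "
from h import *
g=grab('wrist','w9.png')"
```

```text
[[-0.06, 0.59, 0.21, 0.002, 0.0018, -0.0047, -1.0]]
```

View pics/w9.png

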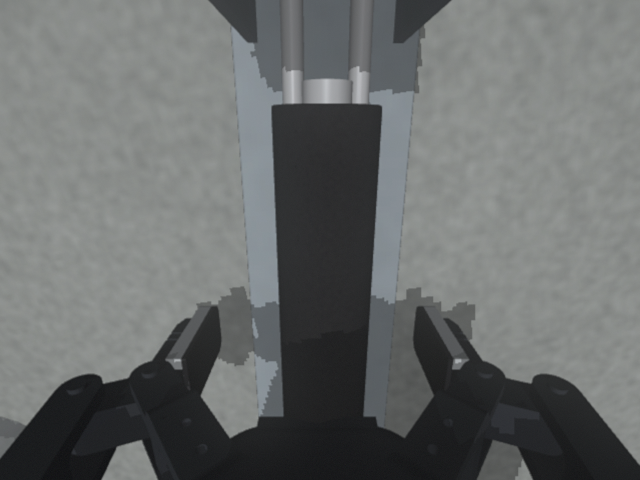

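```bash
python3 - <<'E'
from h import *
d=np.load('/tmp/wrist.npz')
def ray(u,v,z):
    r=d['Rc']@np.array([(u-d['c'][0])/d['f'],(v-d['c'][1])/d['f'],1]); return d['tc']+r*(z-d['tc'][2])/r[2]
a=np.radians(-10.05);e=np.array([np.cos(a),np.sin(a)])
for z in(56,58):
    p=ray(327,104,z); print(p, p[:2]-86*e, (p[:2]-[591.2,-257.9])@e)
E
```

```text
[ 566.7693027  -253.70738203   56.        ] [ 482.08890033 -238.69973546] -24.787472166803624
[ 566.7086678  -253.64270424   58.        ] [ 482.02826544 -238.63505766] -24.858463434207493
```

Centre confirmed at (482.1, -238.7). Aligning and gripping.

Request:
step_arm:
  series:
    - [0,0.5,0.2,0.001,0.0018,-0.0045,-1]
    - [0,0,0,0,0,0,0]
    - [0,0,0,0,0,0,0.2]
    - [0,0,0,0,0,0,0.4]
    - [0,0,0,0,0,0,1]
  grip_force: 45

```text
t: 8.12
tcp_pos: [482.9, -239.4, 16.3]
eef_rot: [3.141, -0.003, -0.176]
ft_force: [1.0, 0.0, -0.2]
finger_gap: 38.9
```

Request:
step_arm:
  series:
    - [0,0,0,0,0,0,1]
    - [0,0,0,0,0,0,1]
    - [0,0,0,0,0,0,1]

```text
t: 8.37
tcp_pos: [483.1, -239.9, 17.4]
eef_rot: [3.141, -0.004, -0.176]
ft_force: [-0.2, -0.3, -4.2]
finger_gap: 34.5
```

Request:
step_arm:
  series:
    - [0,0,0,0,0,-0.005,1]
    - [0,0,0,0,0,-0.015,1]
    - [0,0,0,0,0,-0.025,1]
    - [0,0,0,0,0,-0.03,1]
    - [0,0,0,0,0,-0.03,1]

```text
t: 8.78
tcp_pos: [478.2, -236.9, 120.4]
eef_rot: [-3.138, 0.009, -0.176]
ft_force: [1.2, -0.8, -3.8]
finger_gap: 34.3
```

```bash
python3 -c "
from h import *
g=grab('wrist','w10.png')
d=np.load('/tmp/wrist.npz');print(bot.read_state()['tcp_pos'],bot.read_state()['eef_rot'])"
```

```text
[ 480.68956876 -238.23978985  125.83233785] [-3.13999945e+00  2.36434886e-03 -1.75677770e-01]
```

View pics/w10.png

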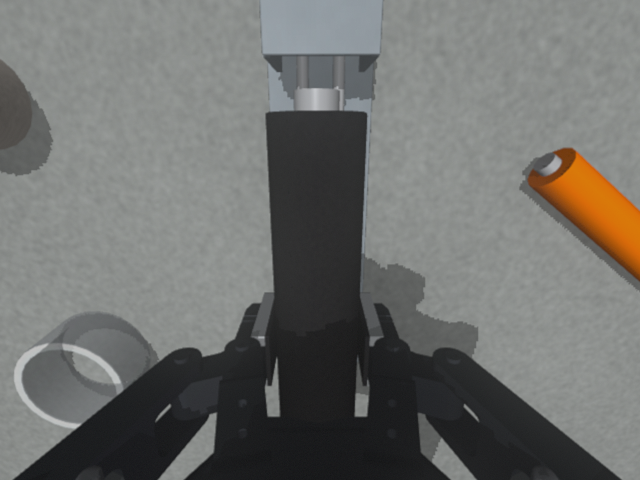

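Held squarely (gap 34, about 4 N of weight). Carrying it at height over the bystanders.

```bash
python3 - <<'E'
from h import *
d=np.load('/tmp/wrist.npz')
s=bot.read_state()
def ray(u,v,z):
    r=d['Rc']@np.array([(u-d['c'][0])/d['f'],(v-d['c'][1])/d['f'],1]); return d['tc']+r*(z-d['tc'][2])/r[2]
p=ray(316,112,s['tcp_pos'][2]+40); Rt=R.from_euler('xyz',s['eef_rot']); print(Rt.inv().apply(p-s['tcp_pos']))
E
python3 plan.py 627 215 160 9.28 1 37
```

```text
[ 82.29419879  -1.66306762 -40.19208577]
[[-0.01, 0.01, -1.5, 0.005, -0.0366, -0.0026, 1.0], [-0.01, 0.01, -1.5, 0.006, -0.0364, -0.0026, 1.0], [-0.01, 0.01, -1.5, 0.0069, -0.0363, -0.0026, 1.0], [-0.01, 0.01, -1.5, 0.0079, -0.0361, -0.0026, 1.0], [-0.01, 0.01, -1.5, 0.0088, -0.0358, -0.0026, 1.0]]
[[-0.01, 0.01, -1.5, 0.0098, -0.0356, -0.0026, 1.0], [-0.01, 0.01, -1.5, 0.0107, -0.0353, -0.0026, 1.0], [-0.01, 0.01, -1.5, 0.0116, -0.035, -0.0027, 1.0], [-0.01, 0.01, -1.5, 0.0125, -0.0347, -0.0026, 1.0], [-0.01, 0.01, -1.5, 0.0134, -0.0344, -0.0027, 1.0]]
[[-0.0, 0.01, -1.5, 0.0143, -0.034, -0.0027, 1.0], [-0.01, 0.01, -1.49, 0.0152, -0.0336, -0.0026, 1.0], [-0.0, 0.0, -1.36, 0.0145, -0.0301, -0.0024, 1.0]]
```

Request:
step_arm:
  series:
    - [0,0,-0.5,0.003,-0.018,-0.008,1]
    - [0,0,-1.5,0.005,-0.03,-0.008,1]
    - [0,0,-1.5,0.007,-0.036,-0.008,1]
    - [0,0,-1.5,0.008,-0.036,-0.004,1]
    - [0,0,-1.5,0.009,-0.036,-0.003,1]

```text
t: 9.25
tcp_pos: [534.4, -89.2, 162.6]
eef_rot: [3.14, -0.004, -0.068]
ft_force: [1.0, -0.4, -4.1]
finger_gap: 34.2
```

Request:
step_arm:
  series:
    - [0,0,-1.5,0.01,-0.036,-0.002,1]
    - [0,0,-1.5,0.011,-0.035,-0.001,1]
    - [0,0,-1.5,0.012,-0.035,0,1]
    - [0,0,-1.5,0.012,-0.034,0,1]
    - [0,0,-1.5,0.013,-0.034,0,1]

```text
t: 9.67
tcp_pos: [595.6, 93.7, 167.6]
eef_rot: [3.14, -0.005, 0.07]
ft_force: [1.5, -0.5, -4.7]
finger_gap: 34.6
```

```bash
python3 plan.py 627 210 160 9.28 1 37
```

```text
[[0.04, -0.09, -1.62, 0.0121, -0.0349, 0.0023, 1.0], [0.04, -0.09, -1.62, 0.013, -0.0346, 0.0024, 1.0], [0.04, -0.1, -1.63, 0.014, -0.0342, 0.0023, 1.0], [0.01, -0.02, -0.42, 0.0039, -0.0087, 0.0006, 1.0]]
```

Request:
step_arm:
  series:
    - [0,0,-1.5,0.011,-0.033,0,1]
    - [0,0,-1.5,0.01,-0.028,0,1]
    - [0,0,-1.2,0.008,-0.02,0,1]
    - [0,0,-0.4,0.003,-0.008,0,1]
    - [0,0,0,0,0,0,1]

```text
t: 10.08
tcp_pos: [619.4, 198.6, 167.0]
eef_rot: [3.141, -0.005, 0.162]
ft_force: [-0.4, 0.7, -4.6]
finger_gap: 34.9
```

```bash
python3 -c "
from h import *
g=grab('wrist','w11.png');s=bot.read_state(); print(s['tcp_pos'],s['eef_rot'])
g=grab('side'); cv2.imwrite('pics/s11.png',cv2.resize(g[1][40:260,250:450],None,fx=2.7,fy=2.7)[:,:,::-1])"
```

```text
[619.10819498 197.71664139 166.98191   ] [ 3.14051569 -0.00503151  0.16157047]
```

View pics/w11.png

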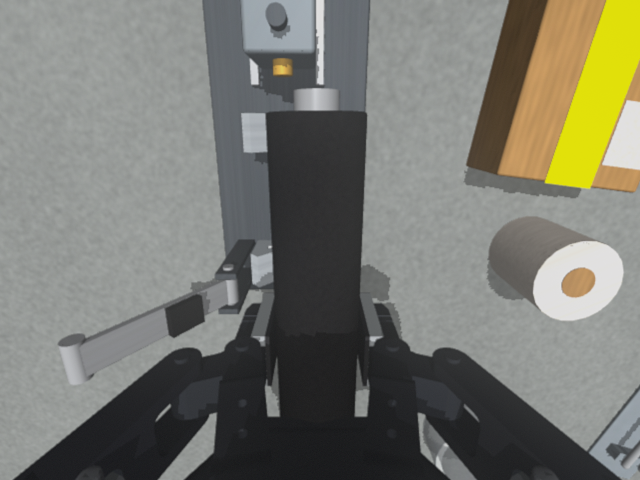

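View pics/s11.png

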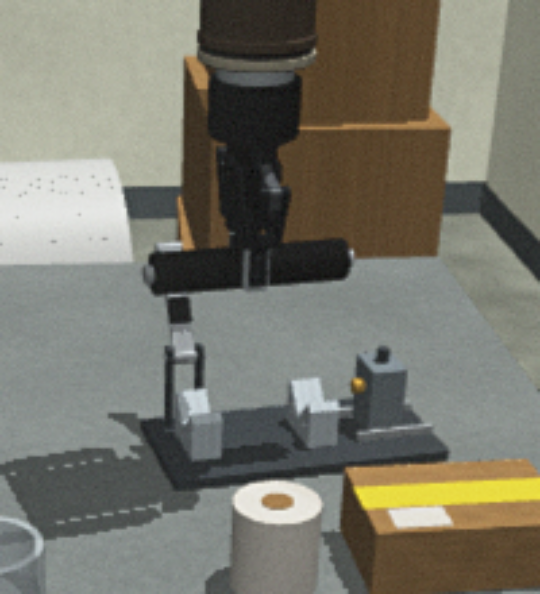

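The roller hangs over the cradle, parallel to it; the pin is at (283,67). Checking the cradle pose from this second view against the pin.

```bash
python3 - <<'E'
from h import *
d=np.load('/tmp/wrist.npz')
def ray(u,v,z):
    r=d['Rc']@np.array([(u-d['c'][0])/d['f'],(v-d['c'][1])/d['f'],1]); return d['tc']+r*(z-d['tc'][2])/r[2]
c=np.array([634.56,226.57]);a=.1619;E=np.array([[np.cos(a),np.sin(a)],[-np.sin(a),np.cos(a)]])
for n,uv,z in [('pin face',(282,75),60),('pin tip low',(282,75),53),('stop FL',(243,51),77),('stop FR',(315,52),77),('stop BL?',(245,0),77),('plateR',(366,100),10),('plateL',(213,100),10),('v2 back L',(241,113),53),('v2 fL',(244,152),53)]:
    print(n,E@(ray(*uv,z)[:2]-c))
g=d['px'][0:170,190:390]; cv2.imwrite('pics/w11c.png',cv2.resize(g,None,fx=4,fy=3.5)[:,:,::-1])
s=bot.read_state(); p=s['tcp_pos'][:2]; print('tcp in cradle',E@(p-c), np.degrees(s['eef_rot'][2]-a))
E
```

```text
pin face [94.06283867  0.22141332]
pin tip low [94.92482375  0.86943235]
stop FL [105.82512194  23.02357479]
stop FR [105.28363534 -22.80556649]
stop BL? [133.52299178  19.89199725]
plateR [ 81.04669864 -65.62807468]
plateL [80.98083899 63.86380844]
v2 back L [69.46544317 31.92848694]
v2 fL [41.51422003 31.61810308]
tcp in cradle [-20.28669008 -27.19620627] -0.08969062978602754
```

View pics/w11c.png

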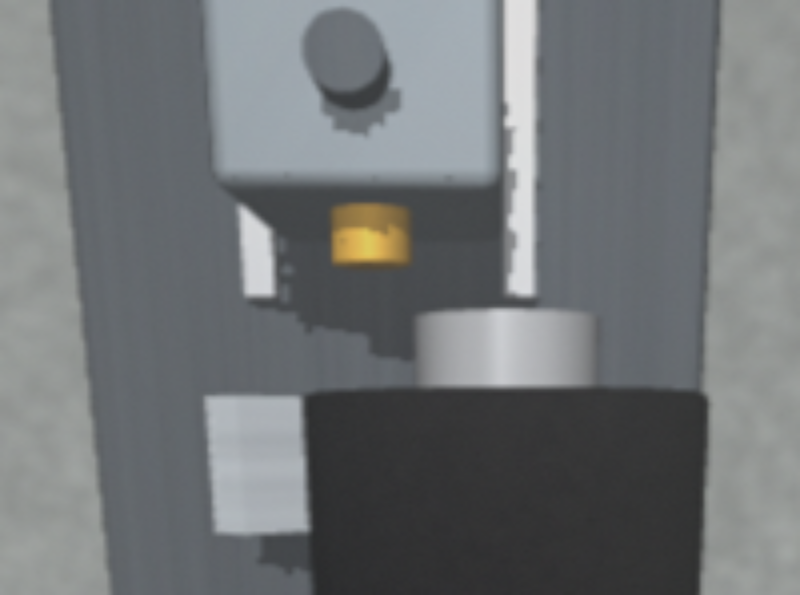

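```bash
cat >> h.py <<'E'
CC=np.array([634.56,226.57]);CA=.1619;CE=np.array([[np.cos(CA),np.sin(CA)],[-np.sin(CA),np.cos(CA)]])
def cw(x,y): return CC+CE.T@np.array([x,y])
def st():
    s=bot.read_state(); print('t',round(s['t'],2),'cr',np.round(CE@(s['tcp_pos'][:2]-CC),2),'z',round(s['tcp_pos'][2],2),'dyaw',round(np.degrees(s['eef_rot'][2]-CA),2),'rp',np.round(s['eef_rot'][:2],4),'F cr',np.round(CE@s['ft_force'][:2],1),round(s['ft_force'][2],1),'gap',round(s['finger_gap'],1))
E
cat > pc.py <<'E'
import sys
from h import *
from plan import plan
a=[float(v) for v in sys.argv[1:]]; st(); w=cw(a[0],a[1]); plan(w[0],w[1],a[2],9.28,a[3],a[4])
E
python3 pc.py -6.5 -1 90 1 25
```

```text
t 10.18 cr [-20.29 -27.2 ] z 166.99 dyaw -0.09 rp [ 3.1402 -0.0047] F cr [1.1 0.4] -3.7 gap 35.0
[[0.02, -0.08, -0.03, 0.0041, -0.008, 0.0233, 1.0], [0.03, -0.08, -0.03, 0.0041, -0.008, 0.0233, 1.0], [0.02, -0.08, -0.03, 0.0041, -0.0079, 0.0234, 1.0], [0.01, -0.03, -0.0, 0.0012, -0.0024, 0.007, 1.0]]
```

Request:
step_arm:
  series:
    - [0,-0.1,0,0.005,-0.01,0.01,1]
    - [0,-0.1,0,0.005,-0.01,0.018,1]
    - [0,-0.1,0,0.003,-0.005,0.02,1]
    - [0,0,0,0,0,0.015,1]
    - [0,0,0,0,0,0,1]

```text
t: 10.6
tcp_pos: [628.6, 218.9, 101.8]
eef_rot: [3.139, -0.0, 0.152]
ft_force: [-1.5, -0.7, -4.5]
finger_gap: 34.3
```

```bash
python3 pc.py -6.5 -1 50 1 12
```

```text
t 10.6 cr [-7.12 -6.6 ] z 101.84 dyaw -0.55 rp [ 3.1394 -0.    ] F cr [-1.6 -0.5] -4.5 gap 34.3
[[0.03, -0.0, -0.13, 0.0001, -0.0013, 0.0119, 1.0], [0.03, -0.0, -0.13, 0.0001, -0.0013, 0.0119, 1.0], [0.03, -0.0, -0.13, 0.0002, -0.0013, 0.0119, 1.0], [0.03, -0.0, -0.12, 0.0001, -0.0013, 0.0119, 1.0], [0.0, -0.0, -0.05, 0.0001, -0.0005, 0.0042, 1.0]]
```

Request:
step_arm:
  series:
    - [0,0,-0.2,0,-0.002,0.01,1]
    - [0,0,-0.2,0,-0.002,0.012,1]
    - [0,0,-0.1,0,-0.001,0.012,1]
    - [0,0,0,0,-0.0005,0.01,1]
    - [0,0,0,0,0,0.003,1]

```text
t: 11.02
tcp_pos: [628.4, 222.2, 52.0]
eef_rot: [3.139, -0.001, 0.158]
ft_force: [-0.3, -0.6, -3.9]
finger_gap: 34.3
```

```bash
python3 -c "
from h import *
g=grab('wrist','w12.png')
g=grab('side'); cv2.imwrite('pics/s12.png',cv2.resize(g[1][100:260,280:440],None,fx=3.5,fy=3.5)[:,:,::-1])"; python3 pc.py -6.5 -1 36 1 5
```

```text
t 11.12 cr [-6.52 -3.28] z 52.92 dyaw -0.22 rp [ 3.1393e+00 -1.2000e-03] F cr [-0.5  0.3] -4.6 gap 35.1
[[0.04, -0.02, -0.07, -0.0, -0.0007, 0.005, 1.0], [0.04, -0.02, -0.06, -0.0, -0.0007, 0.005, 1.0], [0.03, -0.02, -0.07, -0.0, -0.0006, 0.005, 1.0], [0.02, -0.01, -0.02, -0.0, -0.0003, 0.0019, 1.0]]
```

View pics/w12.png

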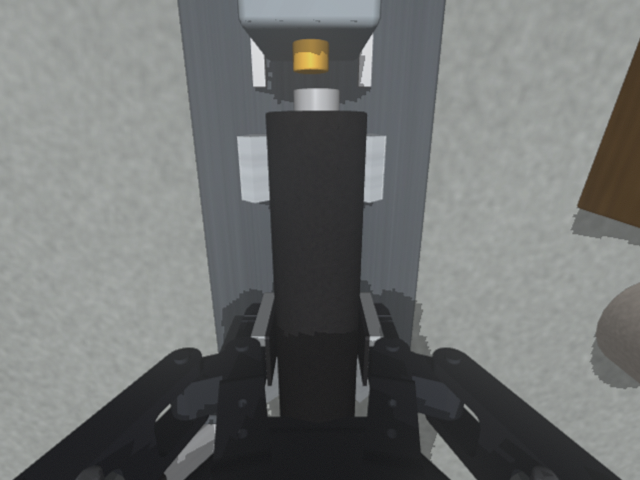

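View pics/s12.png

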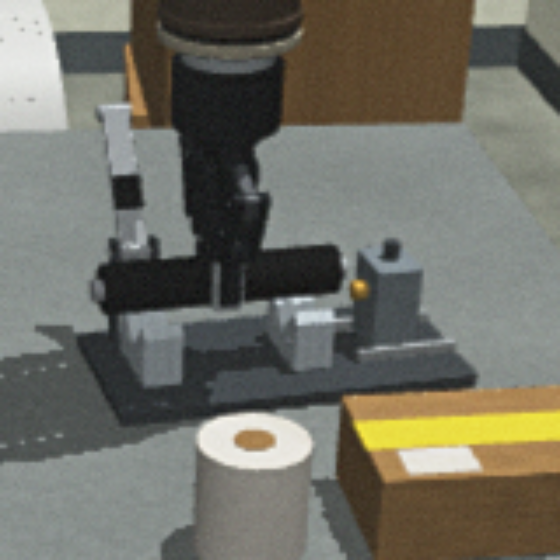

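V-blocks centre at column 311 and roller at 317, so it needs about 2.3 mm toward +y, which agrees with the plan. Lowering to just above the seat.

Request:
step_arm:
  series:
    - [0,0,-0.1,0,-0.001,0.004,1]
    - [0,0,-0.1,0,-0.0008,0.004,1]
    - [0,0,0,0,-0.0006,0.004,1]
    - [0,0,0,0,0,0.001,1]
    - [0,0,0,0,0,0,1]

```text
t: 11.53
tcp_pos: [629.7, 225.3, 40.5]
eef_rot: [3.14, -0.004, 0.162]
ft_force: [-0.5, 0.3, -3.7]
finger_gap: 35.0
```

```bash
python3 pc.py -6.5 -1 33 1 5
```

```text
t 11.53 cr [-5.04 -0.44] z 40.52 dyaw 0.0 rp [ 3.1398 -0.0043] F cr [-0.5  0.4] -3.7 gap 35.0
[[0.07, -0.16, -0.0, -0.001, 0.0004, 0.0049, 1.0], [0.04, -0.08, -0.0, -0.0005, 0.0001, 0.0026, 1.0]]
```

Request:
step_arm:
  series:
    - [0,-0.15,0,-0.001,0.0003,0.0015,1]
    - [0,-0.1,0,-0.0005,0.0002,0.0015,1]
    - [0,0,0,0,0,0.001,1]
    - [0,0,0,0,0,0.001,1]
    - [0,0,0,0,0,0,1]

```text
t: 11.95
tcp_pos: [628.5, 224.6, 35.6]
eef_rot: [3.14, -0.0, 0.162]
ft_force: [0.0, 0.2, -4.5]
finger_gap: 34.5
```

```bash
python3 -c "
from h import *
st()"
```

```text
t 11.95 cr [-6.32 -0.95] z 35.63 dyaw 0.01 rp [ 3.1398e+00 -3.0000e-04] F cr [0.  0.2] -4.5 gap 34.5
```

Request:
step_arm:
  series:
    - [0,0,0,0,0,0.001,1]
    - [0,0,0,0,0,0.0007,1]
    - [0,0,0,0,0,0.0007,1]

```text
t: 12.2
tcp_pos: [628.7, 224.6, 33.3]
eef_rot: [3.14, -0.001, 0.162]
ft_force: [0.4, -1.0, -4.0]
finger_gap: 34.1
```

Request:
step_arm:
  series:
    - [0,0,0,0,0,0.0006,1]
    - [0,0,0,0,0,0,1]

```text
t: 12.37
tcp_pos: [628.6, 224.6, 32.4]
eef_rot: [3.14, -0.001, 0.162]
ft_force: [-0.6, -0.4, -3.9]
finger_gap: 34.7
```

Request:
step_arm:
  series:
    - [0,0,0,0,0,0.0006,1]
    - [0,0,0,0,0,0.0006,1]

```text
t: 12.53
tcp_pos: [628.8, 224.6, 31.9]
eef_rot: [3.14, -0.001, 0.162]
ft_force: [-5.2, -2.7, 11.3]
finger_gap: 34.2
```

Request:
step_arm:
  series:
    - [0,0,0,0,0,0.0006,1]
    - [0,0,0,0,0,0.0006,1]

```text
t: 12.7
tcp_pos: [628.8, 224.5, 31.8]
eef_rot: [3.14, -0.001, 0.162]
ft_force: [-3.5, -1.5, 5.9]
finger_gap: 34.4
```

Seated: vertical force changed from -4 to +6 N at z = 31.9. Relieving the downward push, then sliding along +x in small steps.

Request:
step_arm:
  series:
    - [0,0,0,0,0,-0.0004,1]
    - [0,0,0,0,0,0,1]

```text
t: 12.87
tcp_pos: [628.9, 224.6, 32.6]
eef_rot: [3.14, -0.002, 0.162]
ft_force: [-0.6, 0.6, -4.3]
finger_gap: 34.7
```

```bash
python3 -c "
from h import *
st();g=grab('wrist','w13.png')
g=grab('side'); cv2.imwrite('pics/s13.png',cv2.resize(g[1][100:260,280:440],None,fx=3.5,fy=3.5)[:,:,::-1])"
```

```text
t 12.87 cr [-5.89 -1.08] z 32.64 dyaw -0.01 rp [ 3.14e+00 -1.70e-03] F cr [-0.5  0.7] -4.3 gap 34.7
```

View pics/s13.png

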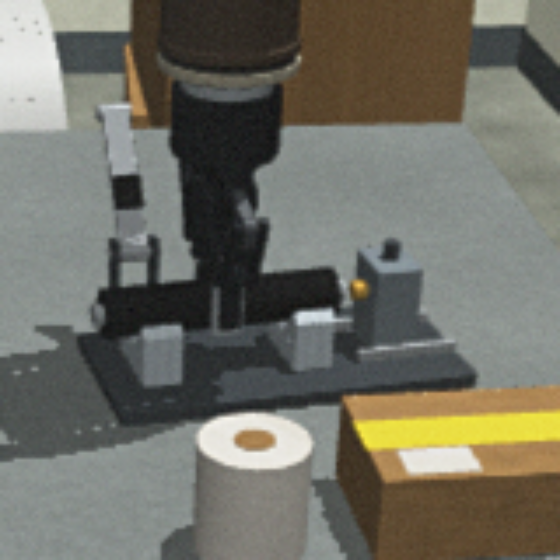

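View pics/w13.png

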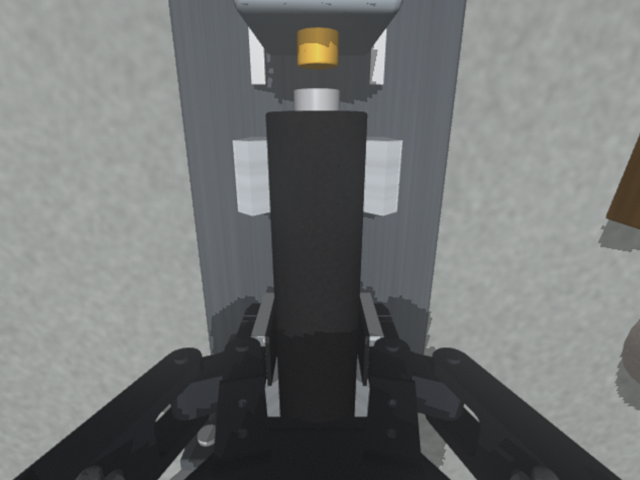

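Held about 0.6 mm up and centred with the pin: roller column 317, pin column 318. Sliding toward the stop.

Request:
step_arm:
  series:
    - [0,0,0,0.0015,0,0,1]
    - [0,0,0,0.002,0,0,1]
    - [0,0,0,0.002,0,0,1]
    - [0,0,0,0,0,0,1]

```text
t: 13.3
tcp_pos: [634.6, 225.4, 32.0]
eef_rot: [3.14, -0.001, 0.162]
ft_force: [0.6, -0.6, -3.0]
finger_gap: 34.4
```

```bash
python3 -c "
from h import *
st();g=grab('wrist','w14.png')
d=np.load('/tmp/wrist.npz');cv2.imwrite('pics/w14c.png',cv2.resize(d['px'][0:130,240:400],None,fx=4.5,fy=4.5)[:,:,::-1])"
```

```text
t 13.3 cr [-0.1  -1.15] z 32.02 dyaw -0.01 rp [ 3.1398e+00 -9.0000e-04] F cr [ 0.5 -0.7] -3.0 gap 34.4
```

View pics/w14c.png

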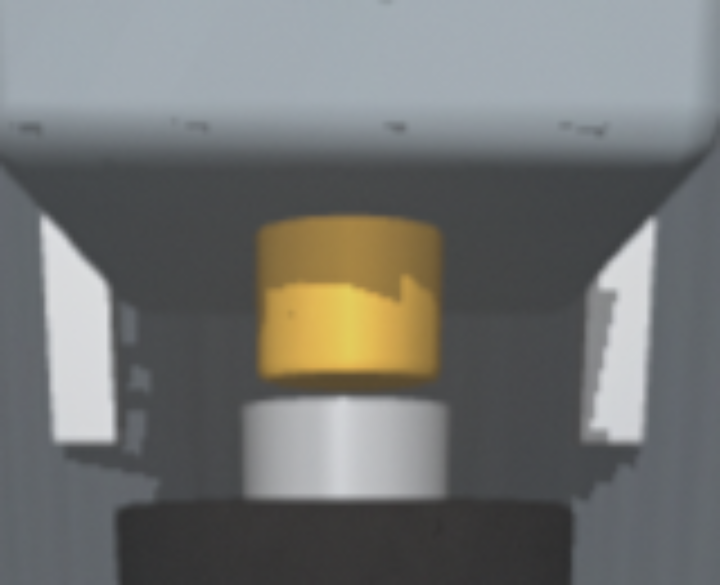

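The journal is about 1.5 mm short of the pin face. Small steps from here.

Request:
step_arm:
  series:
    - [0,0,0,0.0008,0,0,1]
    - [0,0,0,0.0008,0,0,1]

```text
t: 13.52
tcp_pos: [635.7, 225.5, 31.9]
eef_rot: [3.14, 0.0, 0.162]
ft_force: [-3.6, -1.7, -1.4]
finger_gap: 34.5
```

Request:
step_arm:
  series:
    - [0,0,0,0.0008,0,0,1]
    - [0,0,0,0.0008,0,0,1]

```text
t: 13.68
tcp_pos: [636.5, 225.6, 31.9]
eef_rot: [3.14, 0.002, 0.161]
ft_force: [-4.9, -0.4, 0.8]
finger_gap: 34.5
```

```bash
python3 -c "
from h import *
st();g=grab('wrist')
d=np.load('/tmp/wrist.npz');cv2.imwrite('pics/w15c.png',cv2.resize(d['px'][0:130,240:400],None,fx=4.5,fy=4.5)[:,:,::-1])"
```

```text
t 13.68 cr [ 1.81 -1.25] z 31.86 dyaw -0.03 rp [3.1396e+00 1.8000e-03] F cr [-4.9  0.4] 0.8 gap 34.5
```

View pics/w15c.png

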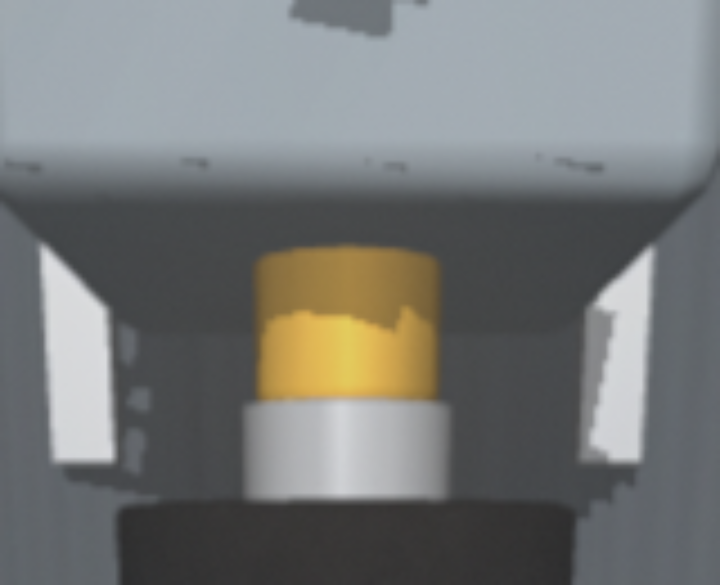

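Request:
step_arm:
  series:
    - [0,0,0,0.001,0,0,1]
    - [0,0,0,0.001,0,0,1]

```text
t: 13.9
tcp_pos: [637.3, 225.8, 31.8]
eef_rot: [3.139, 0.004, 0.161]
ft_force: [-6.7, -1.2, 2.3]
finger_gap: 34.8
```

Request:
step_arm:
  series:
    - [0,0,0,0.001,0,0,1]
    - [0,0,0,0,0,0,1]

```text
t: 14.07
tcp_pos: [637.5, 225.8, 31.9]
eef_rot: [3.139, 0.006, 0.161]
ft_force: [0.2, -1.6, -2.4]
finger_gap: 34.7
```

```bash
python3 -c "
from h import *
st();g=grab('wrist')
d=np.load('/tmp/wrist.npz');cv2.imwrite('pics/w16c.png',cv2.resize(d['px'][0:130,240:400],None,fx=4.5,fy=4.5)[:,:,::-1])"
```

```text
t 14.07 cr [ 2.78 -1.21] z 31.87 dyaw -0.04 rp [3.1394 0.0058] F cr [-0.1 -1.6] -2.4 gap 34.7
```

View pics/w16c.png

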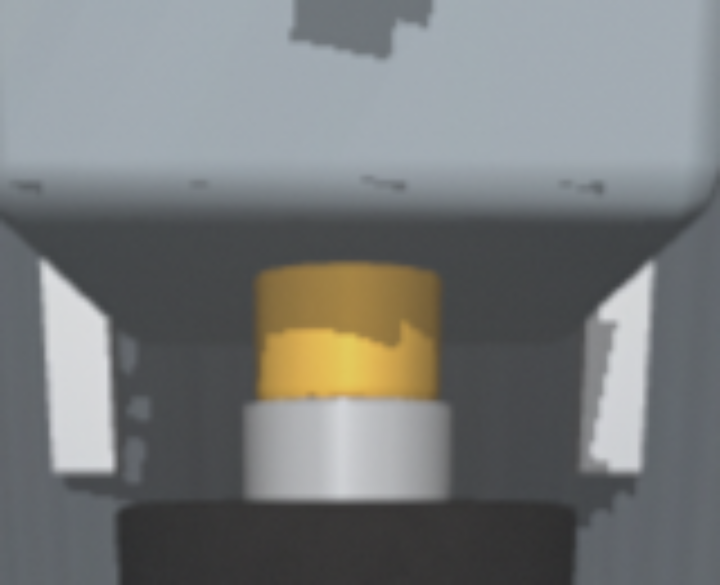

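The pin is now partly pressed: visible brass is down from 155 to 135 crop rows, with about 4 to 6 N of drag. Continuing, and correcting the small pitch creep.

Request:
step_arm:
  series:
    - [0,0.15,0,0.001,0,0,1]
    - [0,0.15,0,0.001,0,0,1]

```text
t: 14.28
tcp_pos: [638.6, 226.0, 31.8]
eef_rot: [3.139, 0.002, 0.161]
ft_force: [-7.8, -1.6, 4.5]
finger_gap: 34.6
```

Request:
step_arm:
  series:
    - [0,0.1,0,0.001,0,0,1]
    - [0,0.1,0,0.001,0,0,1]

```text
t: 14.45
tcp_pos: [638.6, 226.0, 31.8]
eef_rot: [3.139, 0.002, 0.161]
ft_force: [-9.5, -1.8, 4.7]
finger_gap: 34.4
```

```bash
python3 -c "
from h import *
st()"
```

```text
t 14.45 cr [ 3.9  -1.23] z 31.76 dyaw -0.04 rp [3.139e+00 1.800e-03] F cr [-9.7 -0.3] 4.7 gap 34.4
```

Request:
step_arm:
  series:
    - [0,0,0,0.0012,0,-0.0003,1]
    - [0,0,0,0.0012,0,-0.0002,1]

```text
t: 14.62
tcp_pos: [640.2, 226.2, 32.1]
eef_rot: [3.139, 0.003, 0.161]
ft_force: [-0.3, 0.0, -3.5]
finger_gap: 34.6
```

```bash
python3 -c "
from h import *
st();g=grab('wrist')
d=np.load('/tmp/wrist.npz');cv2.imwrite('pics/w17c.png',cv2.resize(d['px'][0:130,240:400],None,fx=4.5,fy=4.5)[:,:,::-1]);st()"
```

```text
t 14.62 cr [ 5.52 -1.3 ] z 32.08 dyaw -0.03 rp [3.1388e+00 3.0000e-03] F cr [-0.3  0.1] -3.5 gap 34.6
t 14.67 cr [ 5.69 -1.3 ] z 32.08 dyaw -0.04 rp [3.1388e+00 2.9000e-03] F cr [-4.  -1.3] -3.0 gap 34.9
```

View pics/w17c.png

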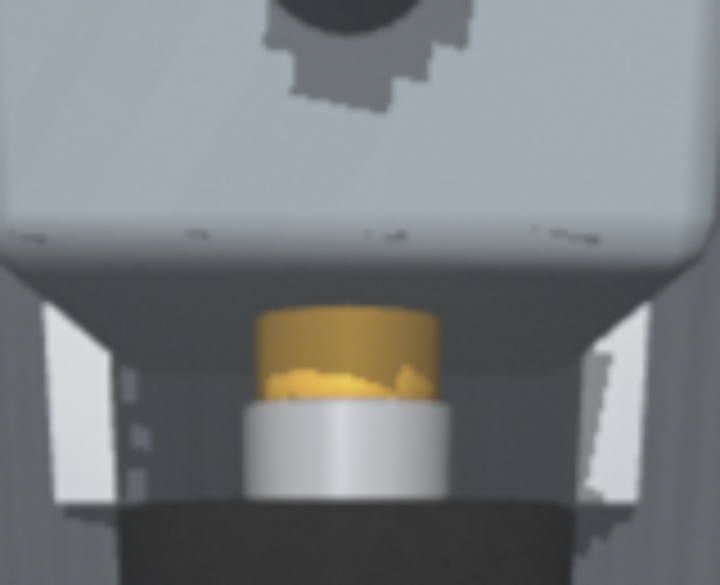

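Request:
step_arm:
  series:
    - [0,0,0,0.0007,0,0,1]

```text
t: 14.75
tcp_pos: [640.5, 226.2, 31.9]
eef_rot: [3.139, 0.004, 0.161]
ft_force: [-10.3, -0.6, 3.5]
finger_gap: 34.7
```

```bash
python3 -c "
from h import *
st()"
```

```text
t 14.75 cr [ 5.79 -1.31] z 31.86 dyaw -0.04 rp [3.1387 0.0041] F cr [-10.2   1. ] 3.5 gap 34.7
```

Request:
step_arm:
  series:
    - [0,0,0,0.0007,0,0,1]

```text
t: 14.83
tcp_pos: [640.5, 226.2, 31.8]
eef_rot: [3.139, 0.006, 0.161]
ft_force: [-10.1, -2.0, 7.2]
finger_gap: 34.8
```

```bash
python3 -c "
from h import *
st()"
```

```text
t 14.83 cr [ 5.77 -1.3 ] z 31.82 dyaw -0.04 rp [3.1387 0.0056] F cr [-10.3  -0.3] 7.2 gap 34.8
```

Request:
step_arm:
  series:
    - [0,0.2,0,0.0003,0,-0.0005,1]
    - [0,0.1,0,0.0008,0,-0.0003,1]

```text
t: 15.0
tcp_pos: [640.5, 226.2, 32.1]
eef_rot: [3.138, 0.002, 0.161]
ft_force: [-6.6, -1.5, -3.8]
finger_gap: 34.6
```

```bash
python3 -c "
from h import *
st()"
```

```text
t 15.0 cr [ 5.83 -1.33] z 32.15 dyaw -0.03 rp [3.1385e+00 2.4000e-03] F cr [-6.7 -0.4] -3.8 gap 34.6
```

Request:
step_arm:
  series:
    - [0,0,0,0.001,0,-0.0003,1]

```text
t: 15.08
tcp_pos: [640.6, 226.2, 32.1]
eef_rot: [3.138, 0.004, 0.161]
ft_force: [-9.0, -1.2, -3.3]
finger_gap: 34.7
```

```bash
python3 -c "
from h import *
st();g=grab('wrist')
d=np.load('/tmp/wrist.npz');cv2.imwrite('pics/w18c.png',cv2.resize(d['px'][0:130,240:400],None,fx=4.5,fy=4.5)[:,:,::-1]);st()"
```

```text
t 15.08 cr [ 5.89 -1.37] z 32.06 dyaw -0.03 rp [3.1383 0.0042] F cr [-9.1  0.2] -3.3 gap 34.7
t 15.13 cr [ 5.85 -1.37] z 31.97 dyaw -0.03 rp [3.1383 0.0046] F cr [-7.7 -0. ] -2.2 gap 34.8
```

View pics/w18c.png

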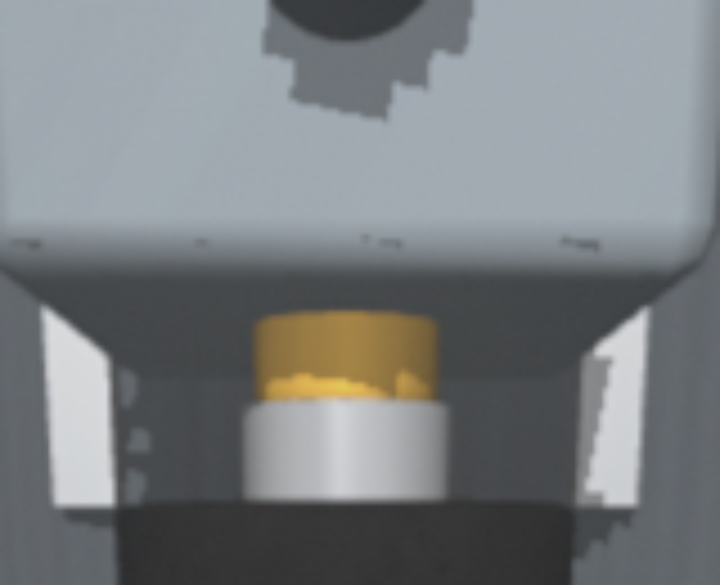

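Lifted off the V (so with almost no drag), the push reads 9 N with no motion, so the pin has reached its solid end. I'll confirm with one slightly firmer push, lowering onto the V as I go.

Request:
step_arm:
  series:
    - [0,0.1,0,0.0015,0,-0.0002,1]

```text
t: 15.22
tcp_pos: [640.6, 226.2, 31.8]
eef_rot: [3.138, 0.006, 0.161]
ft_force: [-13.8, -1.4, 7.4]
finger_gap: 34.6
```

```bash
python3 -c "
from h import *
st()"
```

```text
t 15.22 cr [ 5.9  -1.35] z 31.83 dyaw -0.03 rp [3.1381 0.0056] F cr [-13.9   0.8] 7.4 gap 34.6
```

Request:
step_arm:
  series:
    - [0,0.2,0,0.0015,0,0.0002,1]

```text
t: 15.3
tcp_pos: [640.7, 226.3, 31.7]
eef_rot: [3.138, 0.005, 0.161]
ft_force: [-15.5, -1.6, 17.3]
finger_gap: 34.8
```

```bash
python3 -c "
from h import *
st()"
```

```text
t 15.3 cr [ 5.97 -1.3 ] z 31.74 dyaw -0.04 rp [3.138  0.0049] F cr [-15.5   0.9] 17.3 gap 34.8
```

Request:
step_arm:
  series:
    - [0,0,0,0.0003,0,0,1]
    - [0,0,0,0.0003,0,0,0.3]
    - [0,0,0,0,0,0,0]
    - [0,0,0,0,0,0,-0.3]
    - [0,0,0,0,0,0,-0.3]

```text
t: 15.72
tcp_pos: [642.5, 226.9, 32.7]
eef_rot: [3.138, 0.002, 0.161]
ft_force: [0.8, -0.6, 0.6]
finger_gap: 55.5
```

```bash
python3 -c "
from h import *
st();g=grab('wrist','w19.png')
d=np.load('/tmp/wrist.npz');cv2.imwrite('pics/w19c.png',cv2.resize(d['px'][0:130,240:400],None,fx=4.5,fy=4.5)[:,:,::-1])
g=grab('side'); cv2.imwrite('pics/s19.png',cv2.resize(g[1][100:260,280:440],None,fx=3.5,fy=3.5)[:,:,::-1])"
```

```text
t 15.72 cr [ 7.92 -1.01] z 32.69 dyaw -0.03 rp [3.1383e+00 2.2000e-03] F cr [ 0.7 -0.7] 0.6 gap 55.5
```

View pics/w19.png

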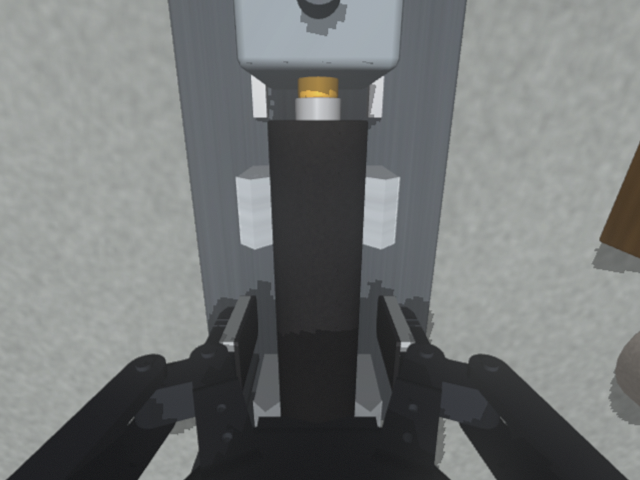

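View pics/w19c.png

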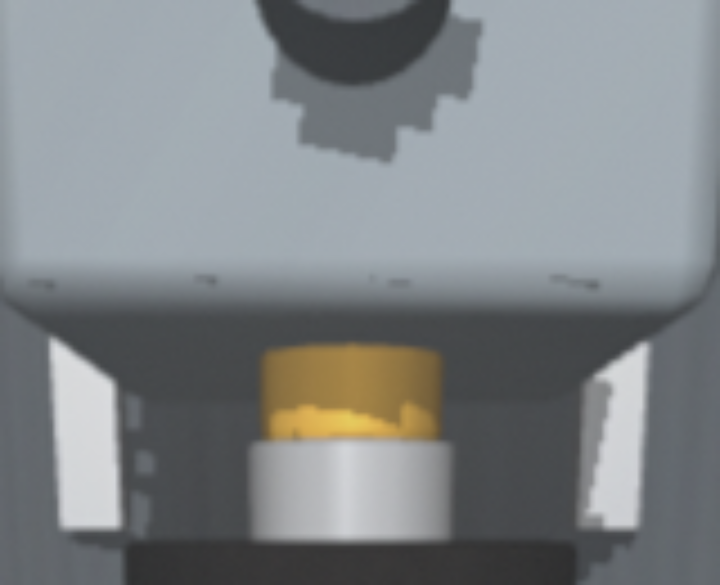

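View pics/s19.png

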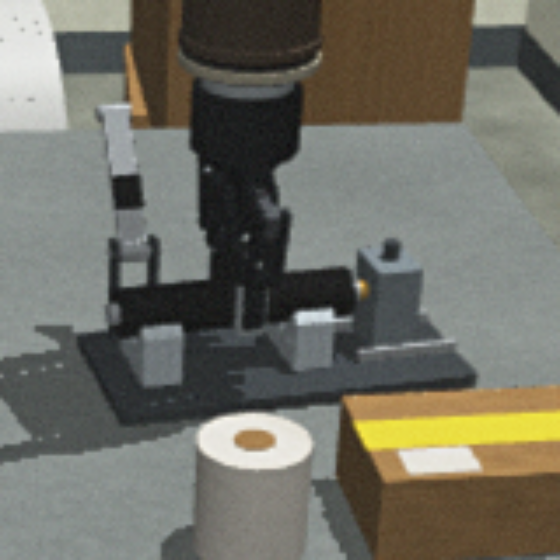

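```bash
python3 - <<'E'
from h import *
im=bot.get_image('wrist'); T=np.array(im['T_tool_cam']); f=240/np.tan(np.radians(im['vertical_fov'])/2); cx,cy=im['cx'],im['cy']
def cam(cr,z,rp,dy):
    t=np.r_[cw(*cr),z]; Rt=R.from_euler('xyz',[rp[0],rp[1],CA+np.radians(dy)]).as_matrix(); return Rt@T[:3,:3],Rt@T[:3,3]+t
def ray(C,u,v,z):
    r=C[0]@np.array([(u-cx)/f,(v-cy)/f,1]); p=C[1]+r*(z-C[1][2])/r[2]; return CE@(p[:2]-CC)
g=lambda u,v:((u+.5)/4.5-.5+240,(v+.5)/4.5-.5)
for n,cr,z,rp,dy,J,S,Pn in [('w14',(-.1,-1.15),32.02,(3.1398,-.0009),-.01,398,125,None),('w16',(2.78,-1.21),31.87,(3.1394,.0058),-.04,402,185,263),('w17',(5.52,-1.3),32.08,(3.1388,.003),-.03,401,236,305),('w18',(5.89,-1.37),32.06,(3.1383,.0042),-.03,402,242,312),('w19',(7.92,-1.01),32.69,(3.1383,.0022),-.03,441,281,345)]:
    C=cam(cr,z,rp,dy); j=ray(C,*g(345,J),63)[0]; s=ray(C,*g(205,S),77)[0]; print(n,'journal end',j.round(2),'stop edge',s.round(2),'diff',(s-j).round(2))
E
```

```text
w14 journal end 92.66 stop edge 106.86 diff 14.2
w16 journal end 95.41 stop edge 106.63 diff 11.21
w17 journal end 98.17 stop edge 106.52 diff 8.35
w18 journal end 98.5 stop edge 106.59 diff 8.09
w19 journal end 97.88 stop edge 106.46 diff 8.58
```

After release, the journal end may have crept back about 0.4 mm. Checking from the same camera pose as before.

Request:
step_arm:
  series:
    - [0,0.1,0,-0.001,0,0,-0.3]
    - [0,0,0,-0.001,0,0,-0.3]
    - [0,0,0,0,0,0,-0.3]

```text
t: 16.12
tcp_pos: [640.6, 226.5, 32.7]
eef_rot: [3.138, 0.0, 0.161]
ft_force: [-0.7, -0.5, -0.3]
finger_gap: 55.5
```

```bash
python3 -c "
from h import *
st();g=grab('wrist','w20.png')
d=np.load('/tmp/wrist.npz');cv2.imwrite('pics/w20c.png',cv2.resize(d['px'][0:130,240:400],None,fx=4.5,fy=4.5)[:,:,::-1])
"
```

```text
t 16.12 cr [ 5.91 -1.03] z 32.75 dyaw -0.03 rp [3.1384 0.    ] F cr [-0.8 -0.4] -0.3 gap 55.5
```

View pics/w20c.png

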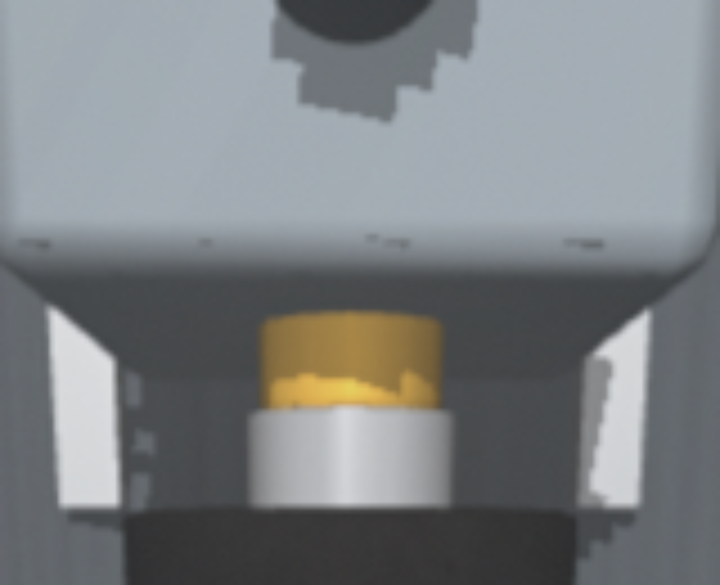

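Same view: the stop marks are unchanged, but the journal edge moved from row 402 to row 410. The roller came back about 0.5 mm when the grip opened, so the pin is probably not fully in. I'll regrip and push again.

Request:
step_arm:
  series:
    - [0,0,0,0,0,0.0006,0]
    - [0,0,0,0,0,0,0.4]
    - [0,0,0,0,0,0,1]
    - [0,0,0,0,0,0,1]
    - [0,0,0,0,0,0,1]

```text
t: 16.58
tcp_pos: [640.6, 226.3, 32.4]
eef_rot: [3.138, -0.0, 0.161]
ft_force: [0.5, -0.0, 1.0]
finger_gap: 34.4
```

```bash
python3 -c "
from h import *
st()"
```

```text
t 16.58 cr [ 5.95 -1.25] z 32.4 dyaw -0.02 rp [ 3.1381 -0.    ] F cr [ 0.5 -0.1] 1.0 gap 34.4
```

Request:
step_arm:
  series:
    - [0,0,0,0.001,0,-0.0002,1]
    - [0,0.1,0,0.001,0,-0.0002,1]

```text
t: 16.75
tcp_pos: [640.6, 226.3, 32.4]
eef_rot: [3.138, 0.002, 0.161]
ft_force: [-6.7, -0.5, 4.6]
finger_gap: 34.5
```

```bash
python3 -c "
from h import *
st()"
```

```text
t 16.75 cr [ 5.93 -1.25] z 32.36 dyaw -0.03 rp [3.1379e+00 2.2000e-03] F cr [-6.7  0.6] 4.6 gap 34.5
```

Request:
step_arm:
  series:
    - [0,0.1,0,0.0012,0,-0.0002,1]

```text
t: 16.83
tcp_pos: [640.6, 226.3, 32.4]
eef_rot: [3.138, 0.003, 0.161]
ft_force: [-8.4, -0.2, 5.4]
finger_gap: 34.8
```

```bash
python3 -c "
from h import *
st()"
```

```text
t 16.83 cr [ 5.9  -1.26] z 32.37 dyaw -0.03 rp [3.1377e+00 2.8000e-03] F cr [-8.4  1.2] 5.4 gap 34.8
```

Request:
step_arm:
  series:
    - [0,0.1,0,0.0008,0,-0.0006,1]
    - [0,0.1,0,0.0008,0,-0.0005,1]

```text
t: 17.0
tcp_pos: [640.9, 226.3, 32.7]
eef_rot: [3.137, 0.002, 0.161]
ft_force: [-1.7, -0.3, -4.4]
finger_gap: 35.1
```

```bash
python3 -c "
from h import *
st()"
```

```text
t 17.0 cr [ 6.26 -1.29] z 32.69 dyaw -0.02 rp [3.1374e+00 1.9000e-03] F cr [-1.7 -0. ] -4.4 gap 35.1
```

Request:
step_arm:
  series:
    - [0,0.1,0,0.001,0,-0.0003,1]

```text
t: 17.08
tcp_pos: [641.1, 226.3, 32.5]
eef_rot: [3.137, 0.002, 0.162]
ft_force: [-6.3, -0.4, -2.3]
finger_gap: 34.3
```

```bash
python3 -c "
from h import *
st();g=grab('wrist')
d=np.load('/tmp/wrist.npz');cv2.imwrite('pics/w21c.png',cv2.resize(d['px'][0:130,240:400],None,fx=4.5,fy=4.5)[:,:,::-1]);st()"
```

```text
t 17.08 cr [ 6.38 -1.3 ] z 32.5 dyaw -0.02 rp [3.1373e+00 1.8000e-03] F cr [-6.3  0.6] -2.3 gap 34.3
t 17.13 cr [ 6.33 -1.32] z 32.45 dyaw -0.02 rp [3.1372e+00 2.0000e-03] F cr [-5.   0.4] -3.1 gap 34.6
```

View pics/w21c.png

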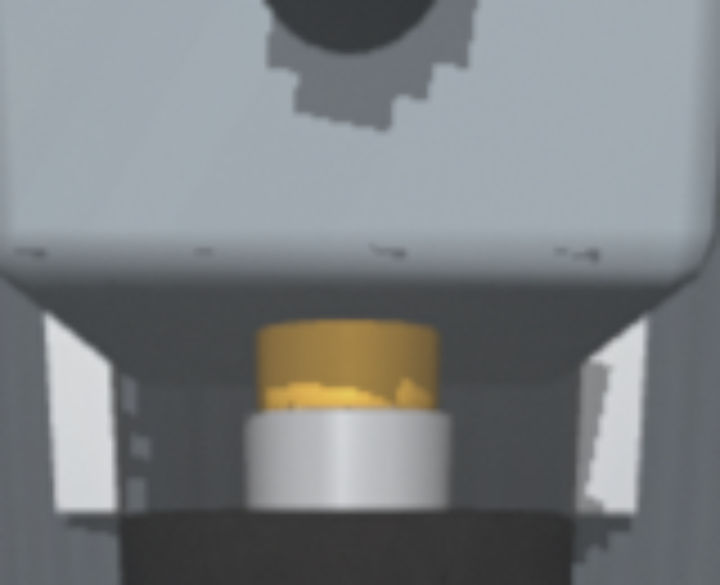

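Request:
step_arm:
  series:
    - [0,0.1,0,0.0012,0,0,1]

```text
t: 17.22
tcp_pos: [641.1, 226.3, 32.3]
eef_rot: [3.137, 0.002, 0.162]
ft_force: [-12.5, -2.4, 13.6]
finger_gap: 34.8
```

```bash
python3 -c "
from h import *
st()"
```

```text
t 17.22 cr [ 6.44 -1.31] z 32.33 dyaw -0.02 rp [3.1371e+00 2.3000e-03] F cr [-12.7  -0.3] 13.6 gap 34.8
```

Request:
step_arm:
  series:
    - [0,0.1,0,0.0015,0,0.0001,1]

```text
t: 17.3
tcp_pos: [641.1, 226.3, 32.3]
eef_rot: [3.137, 0.003, 0.162]
ft_force: [-14.6, -2.7, 15.8]
finger_gap: 34.5
```

```bash
python3 -c "
from h import *
st()"
```

```text
t 17.3 cr [ 6.39 -1.29] z 32.32 dyaw -0.02 rp [3.1369 0.0035] F cr [-14.8  -0.3] 15.8 gap 34.5
```

Request:
step_arm:
  series:
    - [0,0,0,0.0005,0,0,1]
    - [0,0,0,0.0003,0,0,1]
    - [0,0,0,0.0002,0,0,1]

```text
t: 17.55
tcp_pos: [641.0, 226.3, 32.4]
eef_rot: [3.137, 0.006, 0.162]
ft_force: [-5.1, -1.1, 1.5]
finger_gap: 34.2
```

```bash
python3 -c "
from h import *
st();g=grab('wrist')
d=np.load('/tmp/wrist.npz');cv2.imwrite('pics/w22c.png',cv2.resize(d['px'][0:130,240:400],None,fx=4.5,fy=4.5)[:,:,::-1]);st()"
```

```text
t 17.55 cr [ 6.28 -1.3 ] z 32.4 dyaw -0.02 rp [3.1367 0.0056] F cr [-5.2 -0.3] 1.5 gap 34.2
t 17.6 cr [ 6.28 -1.31] z 32.41 dyaw -0.02 rp [3.1367 0.0056] F cr [-5.8  0.5] 1.4 gap 34.7
```

View pics/w22c.png

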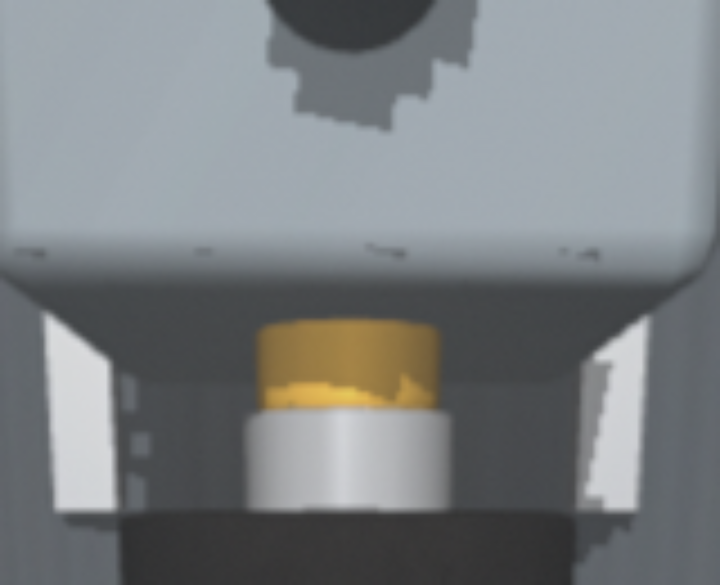

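Request:
step_arm:
  series:
    - [0,0,0,0.0004,0,0,0.6]
    - [0,0,0,0.0004,0,0,0.3]
    - [0,0,0,0,0,0,0]
    - [0,0,0,0,0,0,-0.3]
    - [0,0,0,-0.001,0,0,-0.3]

```text
t: 18.02
tcp_pos: [641.9, 226.6, 32.9]
eef_rot: [3.137, 0.004, 0.161]
ft_force: [-1.5, -0.1, 0.7]
finger_gap: 55.4
```

```bash
python3 -c "
from h import *
st();g=grab('wrist')
d=np.load('/tmp/wrist.npz');cv2.imwrite('pics/w23c.png',cv2.resize(d['px'][0:130,240:400],None,fx=4.5,fy=4.5)[:,:,::-1]);st()"
```

```text
t 18.02 cr [ 7.24 -1.17] z 32.86 dyaw -0.03 rp [3.137  0.0036] F cr [-1.5  0.1] 0.7 gap 55.4
t 18.07 cr [ 6.99 -1.2 ] z 32.86 dyaw -0.02 rp [3.1369 0.0038] F cr [-0.2  0.2] 0.1 gap 55.4
```

View pics/w23c.png

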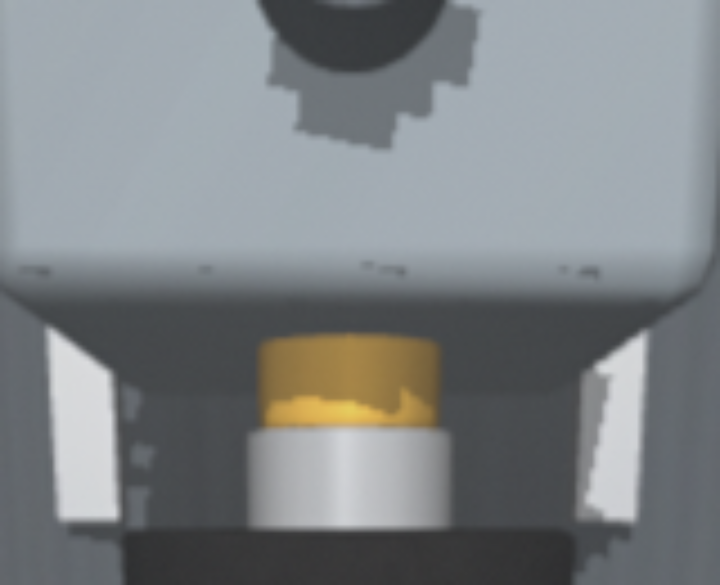

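```bash
python3 - <<'E'
from h import *
im=bot.get_image('wrist'); T=np.array(im['T_tool_cam']); f=240/np.tan(np.radians(im['vertical_fov'])/2); cx,cy=im['cx'],im['cy']
def cam(cr,z,rp,dy):
    t=np.r_[cw(*cr),z]; Rt=R.from_euler('xyz',[rp[0],rp[1],CA+np.radians(dy)]).as_matrix(); return Rt@T[:3,:3],Rt@T[:3,3]+t
def ray(C,u,v,z):
    r=C[0]@np.array([(u-cx)/f,(v-cy)/f,1]); p=C[1]+r*(z-C[1][2])/r[2]; return CE@(p[:2]-CC)
g=lambda u,v:((u+.5)/4.5-.5+240,(v+.5)/4.5-.5)
def half(y,i0,i1):
    a=y[i0];b=y[i1];m=(a+b)/2
    for i in range(i0,i1):
        if (y[i]-m)*(y[i+1]-m)<=0: return i+(y[i]-m)/(y[i]-y[i+1])
for n,cr,z,rp,dy in [('16',(2.78,-1.21),31.87,(3.1394,.0058),-.04),('17',(5.52,-1.3),32.08,(3.1388,.003),-.03),('18',(5.89,-1.37),32.06,(3.1383,.0042),-.03),('19',(7.92,-1.01),32.69,(3.1383,.0022),-.03),('20',(5.91,-1.03),32.75,(3.1384,0),-.03),('21',(6.38,-1.3),32.5,(3.1373,.0018),-.02),('22',(6.28,-1.3),32.4,(3.1367,.0056),-.02),('23',(7.24,-1.17),32.86,(3.137,.0036),-.03)]:
    b=cv2.imread('pics/w%sc.png'%n).astype(float); y=(b[:,:,2]-b[:,:,0])[:,325:370].mean(1)
    k=np.where(y>40)[0]; 
    root=half(y,k[0]-12,k[0]+12); j=half(y,k[-1]-14,k[-1]+14)
    # rubber edge: journal bright->dark
    v=b[:,325:370].mean((1,2)); r=half(v,int(j)+40,min(int(j)+125,584))
    C=cam(cr,z,rp,dy)
    X=[ray(C,*g(347,q),zz)[0] for q,zz in ((root,62),(j,63.3),(r,73))]
    print(n,'rows',np.round([root,j,r],1),'root,journal,rubber x',np.round(X,2),'pinlen',round(X[1]-X[0],2))
E
```

```text
16 rows [262.6 396.1 500.1] root,journal,rubber x [104.63  95.78  88.5 ] pinlen -8.85
17 rows [306.  396.8 498.7] root,journal,rubber x [104.55  98.43  91.23] pinlen -6.12
18 rows [310.8 397.3 500.1] root,journal,rubber x [104.63  98.79  91.55] pinlen -5.84
19 rows [344.8 436.7 540.6] root,journal,rubber x [104.46  98.16  90.89] pinlen -6.3
20 rows [311.8 404.8 506.7] root,journal,rubber x [104.61  98.26  91.  ] pinlen -6.34
21 rows [319.6 407.1 509.1] root,journal,rubber x [104.56  98.6   91.38] pinlen -5.96
22 rows [319.2 406.1 509.1] root,journal,rubber x [104.54  98.65  91.43] pinlen -5.88
23 rows [334.2 425.2 528.8] root,journal,rubber x [104.53  98.31  91.04] pinlen -6.22
```

```bash
python3 - <<'E'
from h import *
b=cv2.imread('pics/w14c.png').astype(int)
for r in list(range(200,232,4))+list(range(356,412,3)): print(r,b[r,325:370].mean(0).round().astype(int))
b=cv2.imread('pics/w13.png').astype(int)
for r in range(24,92,1): print(r,b[r,312:324].mean(0).round().astype(int), end=';')
E
```

```text
200 [73 72 71]
204 [73 72 70]
208 [73 72 70]
212 [73 79 83]
216 [ 71 103 121]
220 [ 70 124 153]
224 [ 69 131 163]
228 [ 69 131 163]
356 [ 88 195 227]
359 [ 87 192 227]
362 [ 85 187 226]
365 [ 82 179 222]
368 [ 74 157 197]
371 [ 63 125 156]
374 [ 54  92 113]
377 [49 77 92]
380 [48 74 87]
383 [48 74 88]
386 [51 73 86]
389 [57 73 82]
392 [73 80 83]
395 [109 110 110]
398 [157 155 153]
401 [185 182 181]
404 [200 198 196]
407 [206 203 201]
410 [205 202 201]
24 [70 69 68];25 [70 69 67];26 [70 70 70];27 [ 69  96 111];28 [ 67 122 150];29 [ 66 130 162];30 [ 66 130 162];31 [ 66 130 162];32 [ 65 129 161];33 [ 66 129 162];34 [ 65 129 162];35 [ 65 129 162];36 [ 66 129 162];37 [ 65 129 161];38 [ 65 129 161];39 [ 65 129 162];40 [ 65 129 161];41 [ 65 128 161];42 [ 65 130 162];43 [ 74 155 189];44 [ 82 179 210];45 [ 87 193 224];46 [ 89 197 227];47 [ 88 197 227];48 [ 88 197 227];49 [ 88 197 227];50 [ 89 197 227];51 [ 89 196 227];52 [ 88 196 227];53 [ 88 196 227];54 [ 88 196 227];55 [ 88 196 227];56 [ 88 196 227];57 [ 88 196 227];58 [ 88 196 227];59 [ 88 196 227];60 [ 86 191 227];61 [ 83 181 224];62 [ 71 150 190];63 [ 56 102 127];64 [47 74 90];65 [47 73 87];66 [47 73 88];67 [47 73 88];68 [49 73 87];69 [66 74 79];70 [75 74 72];71 [75 74 72];72 [75 73 72];73 [75 74 73];74 [74 73 72];75 [75 74 73];76 [75 73 72];77 [75 74 72];78 [75 74 72];79 [75 74 72];80 [75 74 72];81 [75 74 72];82 [75 74 72];83 [75 73 72];84 [75 74 72];85 [75 74 72];86 [73 72 70];87 [82 80 78];88 [148 145 143];89 [193 190 188];90 [204 201 199];91 [203 200 198];
```

```bash
python3 - <<'E'
from h import *
im=bot.get_image('wrist'); T=np.array(im['T_tool_cam']); f=240/np.tan(np.radians(im['vertical_fov'])/2); cx,cy=im['cx'],im['cy']
def cam(cr,z,rp,dy):
    t=np.r_[cw(*cr),z]; Rt=R.from_euler('xyz',[rp[0],rp[1],CA+np.radians(dy)]).as_matrix(); return Rt@T[:3,:3],Rt@T[:3,3]+t
def ray(C,u,v,z):
    r=C[0]@np.array([(u-cx)/f,(v-cy)/f,1]); p=C[1]+r*(z-C[1][2])/r[2]; return CE@(p[:2]-CC)
g=lambda v:(v+.5)/4.5-.5
C=cam((-.1,-1.15),32.02,(3.1398,-.0009),-.01); print('w14',[ray(C,317,g(v),z)[0].round(2) for v,z in ((216.5,62),(371.5,62.5),(397,63.5),(397,62.5))])
C=cam((-5.89,-1.08),32.64,(3.14,-.0017),-.01); print('w13',[ray(C,317,v,z)[0].round(2) for v,z in ((27.1,62),(62.6,62.5),(87.8,63.5))])
E
```

```text
w14 [np.float64(104.61), np.float64(94.48), np.float64(92.68), np.float64(92.76)]
w13 [np.float64(104.73), np.float64(94.55), np.float64(86.93)]
```

Corrected estimate: the pin is at about 4.0–4.15 mm under load but only about 3.65 mm after release, because opening the grip pulls the roller back a little. I'll finish by pushing on the free journal end with the shut fingertips, so that backing off adds no recoil. First up and clear.

Request:
step_arm:
  series:
    - [0,0,0,0,0,0,-1]
    - [0,0,0,0,0,0,-1]
    - [0,0,0,0,0,-0.01,-1]
    - [0,0,0,0,0,-0.025,-1]
    - [0,0,0,0,0,-0.035,-1]

```text
t: 18.58
tcp_pos: [637.7, 225.5, 98.6]
eef_rot: [3.135, 0.015, 0.161]
ft_force: [-0.3, -0.3, -0.0]
finger_gap: 85.5
```

Request:
step_arm:
  series:
    - [0,-0.1,0,0,0,-0.035,-1]
    - [0,-0.1,0,0,0,-0.035,0]
    - [0,0,0,0,0,-0.02,1]
    - [0,0,0,-0.015,0,-0.005,1]
    - [0,0,0,-0.03,0,0,1]

```text
t: 19.0
tcp_pos: [600.7, 220.4, 209.9]
eef_rot: [3.137, 0.005, 0.161]
ft_force: [-0.4, -0.1, -0.4]
finger_gap: 38.7
```

```bash
python3 pc.py -120 0 190 1 37
python3 -c "
from h import *
g=grab('side'); cv2.imwrite('pics/s24.png',cv2.resize(g[1][60:260,260:440],None,fx=3,fy=3)[:,:,::-1])"
```

```text
t 19.0 cr [-34.45  -0.64] z 209.87 dyaw -0.07 rp [3.1372 0.0047] F cr [-0.4 -0.1] -0.4 gap 38.7
[[0.11, 0.11, -0.03, -0.036, -0.0003, 0.0085, 1.0], [0.1, 0.12, -0.03, -0.036, -0.0002, 0.0085, 1.0], [0.04, 0.04, -0.01, -0.0135, -0.0001, 0.0031, 1.0]]
```

View pics/s24.png

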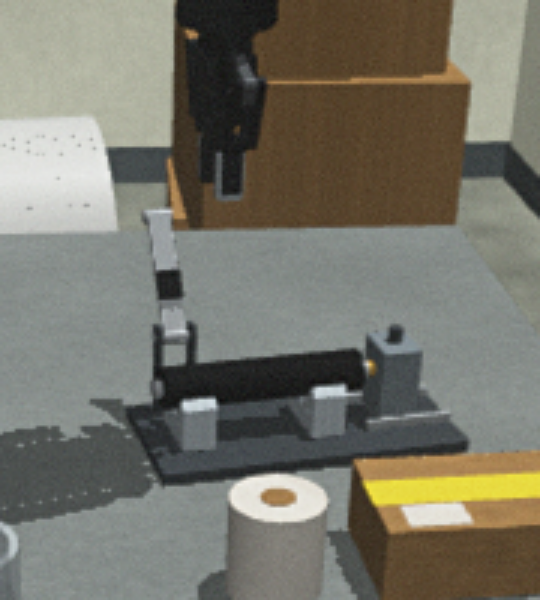

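The roller lies in both V-blocks against the pin. Moving to its free end.

Request:
step_arm:
  series:
    - [0.1,0.1,0,-0.035,0,0,1]
    - [0.1,0.1,0,-0.035,0,0,1]
    - [0,0,0,-0.016,0,0.01,1]
    - [0,0,0,0,0,0.025,1]
    - [0,0,0,0,0,0.03,1]

```text
t: 19.47
tcp_pos: [506.6, 205.6, 153.0]
eef_rot: [-3.141, -0.007, 0.162]
ft_force: [1.4, 0.7, -0.5]
finger_gap: 0.2
```

```bash
python3 pc.py -120 0 60 1 30;python3 -c "
from h import *
g=grab('wrist','w25.png')"
```

```text
t 19.47 cr [-1.2962e+02 -4.0000e-02] z 153.04 dyaw -0.02 rp [-3.1405 -0.0069] F cr [1.5 0.5] -0.5 gap 0.2
[[-0.02, -0.13, -0.01, 0.0029, 0.0, 0.0299, 1.0], [-0.02, -0.12, -0.01, 0.0029, 0.0, 0.0299, 1.0], [-0.02, -0.13, -0.0, 0.003, 0.0, 0.0298, 1.0], [-0.0, -0.01, -0.0, 0.0004, 0.0, 0.0035, 1.0]]
```

View pics/w25.png

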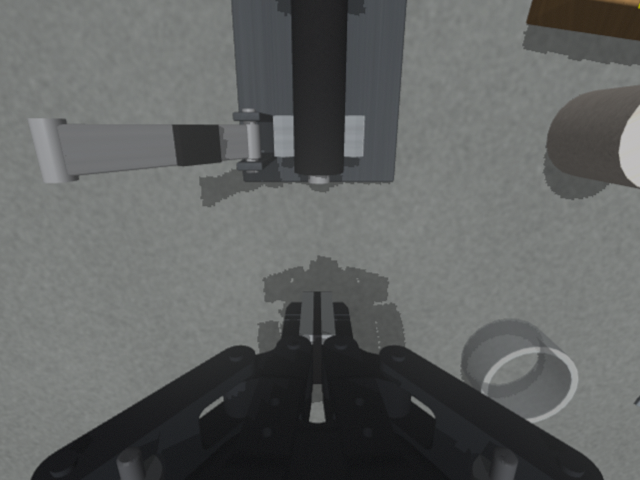

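Request:
step_arm:
  series:
    - [0,-0.1,0,0.002,0,0.025,1]
    - [0,-0.1,0,0.002,0,0.03,1]
    - [0,-0.1,0,0.002,0,0.028,1]
    - [0,0,0,0,0,0.012,1]
    - [0,0,0,0,0,0,1]

```text
t: 19.93
tcp_pos: [510.7, 206.0, 52.2]
eef_rot: [-3.142, 0.005, 0.162]
ft_force: [-1.0, -0.1, -0.5]
finger_gap: 0.0
```

```bash
python3 pc.py -112 0 42 1 10; python3 -c "
from h import *
g=grab('wrist','w26.png')"
```

```text
t 19.93 cr [-125.58   -0.38] z 52.23 dyaw -0.01 rp [-3.1416  0.005 ] F cr [-1.   0.1] -0.5 gap 0.0
[[-0.0, 0.17, -0.01, 0.008, -0.0002, 0.006, 1.0], [-0.0, 0.12, -0.0, 0.0056, -0.0002, 0.0042, 1.0]]
```

View pics/w26.png

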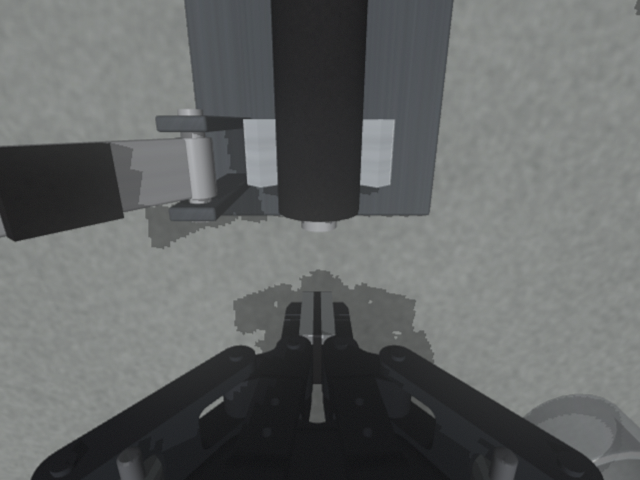

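Request:
step_arm:
  series:
    - [0,0.1,0,0.008,0,0.005,1]
    - [0,0.1,0,0.007,0,0.004,1]
    - [0,0,0,0.002,0,0,1]
    - [0,0,0,0,0,0,1]

```text
t: 20.32
tcp_pos: [532.5, 210.0, 47.9]
eef_rot: [-3.141, -0.005, 0.162]
ft_force: [-0.1, 0.1, 0.4]
finger_gap: 0.1
```

```bash
python3 -c "
from h import *
st();g=grab('side'); cv2.imwrite('pics/s27.png',cv2.resize(g[1][100:260,260:420],None,fx=3.7,fy=3.7)[:,:,::-1])"
```

```text
t 20.32 cr [-103.43    0.13] z 47.89 dyaw -0.01 rp [-3.1407 -0.0046] F cr [-0.   0.2] 0.4 gap 0.1
```

View pics/s27.png

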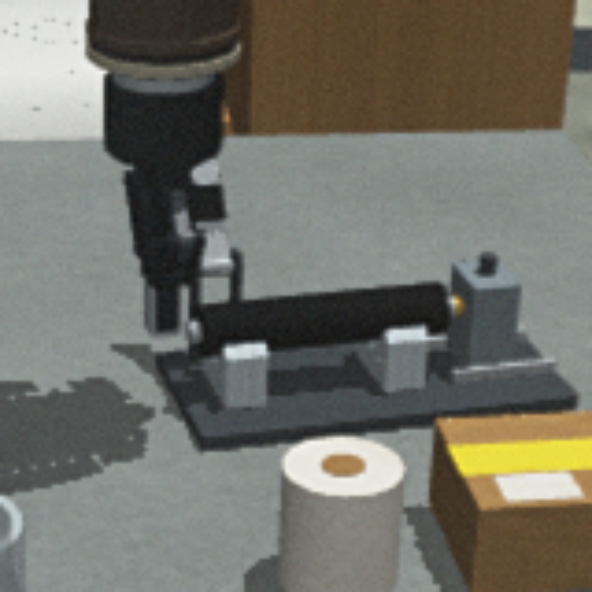

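Tip is beside the journal (finger at (165,330), journal at (195,328)). Lowering 4 mm, then nudging forward.

Request:
step_arm:
  series:
    - [0,-0.1,0,0.0015,0,0.003,1]
    - [0,-0.1,0,0.001,0,0.002,1]
    - [0,0,0,0,0,0,1]

```text
t: 20.62
tcp_pos: [535.7, 210.7, 43.9]
eef_rot: [-3.14, -0.003, 0.162]
ft_force: [0.3, 0.7, -0.5]
finger_gap: -0.0
```

```bash
python3 -c "
from h import *
st()"
```

```text
t 20.62 cr [-100.17    0.23] z 43.91 dyaw -0.01 rp [-3.1403e+00 -2.7000e-03] F cr [0.4 0.6] -0.5 gap -0.0
```

Request:
step_arm:
  series:
    - [0,0,0,0.001,0,0,1]
    - [0,0,0,0.001,0,0,1]

```text
t: 20.78
tcp_pos: [537.4, 210.9, 43.9]
eef_rot: [-3.14, -0.002, 0.162]
ft_force: [0.7, 0.1, -0.5]
finger_gap: -0.1
```

```bash
python3 -c "
from h import *
st()"
```

```text
t 20.78 cr [-98.41   0.21] z 43.88 dyaw -0.01 rp [-3.1404e+00 -2.2000e-03] F cr [0.7 0. ] -0.5 gap -0.1
```

Request:
step_arm:
  series:
    - [0,0,0,0.0007,0,0,1]

```text
t: 20.87
tcp_pos: [538.1, 211.0, 43.9]
eef_rot: [-3.14, -0.002, 0.162]
ft_force: [-0.2, -0.2, 0.7]
finger_gap: 0.3
```

Request:
step_arm:
  series:
    - [0,0,0,0.0007,0,0,1]

```text
t: 20.95
tcp_pos: [538.4, 211.0, 43.8]
eef_rot: [-3.141, -0.001, 0.162]
ft_force: [-4.1, 0.7, 2.1]
finger_gap: -0.1
```

Request:
step_arm:
  series:
    - [0,0,0,0.0007,0,0,1]

```text
t: 21.03
tcp_pos: [538.5, 211.0, 43.8]
eef_rot: [-3.141, -0.0, 0.162]
ft_force: [-5.8, -0.4, 3.8]
finger_gap: -0.1
```

```bash
python3 -c "
from h import *
st()"
```

```text
t 21.03 cr [-97.34   0.17] z 43.76 dyaw -0.0 rp [-3.1407 -0.    ] F cr [-5.8  0.5] 3.8 gap -0.1
```

Contact. Building the push gradually.

Request:
step_arm:
  series:
    - [0,0,0,0.0011,0,0,1]

```text
t: 21.12
tcp_pos: [538.4, 211.0, 43.7]
eef_rot: [-3.141, 0.002, 0.162]
ft_force: [-8.1, -0.7, 7.3]
finger_gap: 0.0
```

```bash
python3 -c "
from h import *
st()"
```

```text
t 21.12 cr [-97.38   0.14] z 43.66 dyaw -0.01 rp [-3.1408e+00  2.1000e-03] F cr [-8.1  0.6] 7.3 gap 0.0
```

Request:
step_arm:
  series:
    - [0,0,0,0.0014,0,0,1]

```text
t: 21.2
tcp_pos: [538.5, 211.0, 43.6]
eef_rot: [-3.141, 0.005, 0.162]
ft_force: [-9.2, -1.0, 7.5]
finger_gap: 0.3
```

```bash
python3 -c "
from h import *
st()"
```

```text
t 21.2 cr [-9.735e+01  8.000e-02] z 43.58 dyaw -0.0 rp [-3.1411  0.0046] F cr [-9.3  0.5] 7.5 gap 0.3
```

Request:
step_arm:
  series:
    - [0,0,0,0.0014,0,0,1]

```text
t: 21.28
tcp_pos: [538.4, 210.9, 43.4]
eef_rot: [-3.141, 0.007, 0.162]
ft_force: [-8.6, -1.0, 6.4]
finger_gap: -0.2
```

```bash
python3 -c "
from h import *
st()"
```

```text
t 21.28 cr [-97.44   0.  ] z 43.43 dyaw -0.01 rp [-3.1413  0.0073] F cr [-8.7  0.4] 6.4 gap -0.2
```

Request:
step_arm:
  series:
    - [0,0.3,0,0.0016,0,-0.0002,1]

```text
t: 21.37
tcp_pos: [538.4, 210.8, 43.4]
eef_rot: [3.142, 0.005, 0.162]
ft_force: [-9.9, -0.1, 4.7]
finger_gap: 0.1
```

```bash
python3 -c "
from h import *
st()"
```

```text
t 21.37 cr [-9.739e+01 -2.000e-02] z 43.41 dyaw -0.01 rp [3.1416 0.0051] F cr [-9.8  1.5] 4.7 gap 0.1
```

Request:
step_arm:
  series:
    - [0,0.4,0,0.002,0,-0.0002,1]

```text
t: 21.45
tcp_pos: [538.5, 210.8, 43.3]
eef_rot: [3.141, 0.002, 0.162]
ft_force: [-11.8, 0.7, 7.0]
finger_gap: -0.0
```

```bash
python3 -c "
from h import *
st()"
```

```text
t 21.45 cr [-9.73e+01 -4.00e-02] z 43.35 dyaw -0.01 rp [3.1413e+00 1.6000e-03] F cr [-11.5   2.6] 7.0 gap -0.0
```

Request:
step_arm:
  series:
    - [0,0.4,0,0.0026,0,-0.0002,1]

```text
t: 21.53
tcp_pos: [538.7, 210.8, 43.2]
eef_rot: [3.141, -0.001, 0.162]
ft_force: [-15.2, 0.6, 11.3]
finger_gap: 0.0
```

```bash
python3 -c "
from h import *
st()"
```

```text
t 21.53 cr [-9.718e+01 -6.000e-02] z 43.22 dyaw -0.01 rp [ 3.1409e+00 -1.2000e-03] F cr [-15.   3.] 11.3 gap 0.0
```

Request:
step_arm:
  series:
    - [0,0.4,0,0.003,0,-0.0002,1]

```text
t: 21.62
tcp_pos: [538.7, 210.8, 43.1]
eef_rot: [3.14, -0.003, 0.162]
ft_force: [-16.6, -1.0, 12.1]
finger_gap: 0.0
```

```bash
python3 -c "
from h import *
st()"
```

```text
t 21.62 cr [-97.14  -0.1 ] z 43.1 dyaw -0.01 rp [ 3.1405e+00 -3.1000e-03] F cr [-16.6   1.7] 12.1 gap 0.0
```

Request:
step_arm:
  series:
    - [0,0,0,0.0026,0,-0.0008,1]

```text
t: 21.7
tcp_pos: [538.8, 210.8, 43.5]
eef_rot: [3.14, 0.001, 0.162]
ft_force: [-6.5, -1.1, -2.0]
finger_gap: -0.0
```

```bash
python3 -c "
from h import *
st()"
```

```text
t 21.7 cr [-97.05  -0.14] z 43.48 dyaw -0.01 rp [3.14e+00 9.00e-04] F cr [-6.6 -0. ] -2.0 gap -0.0
```

Request:
step_arm:
  series:
    - [0,0.2,0,0.0028,0,-0.001,1]

```text
t: 21.78
tcp_pos: [539.0, 210.7, 43.8]
eef_rot: [3.139, 0.002, 0.162]
ft_force: [-10.6, -1.5, -0.8]
finger_gap: -0.1
```

```bash
python3 -c "
from h import *
st()"
```

```text
t 21.78 cr [-96.89  -0.3 ] z 43.85 dyaw -0.0 rp [3.1394e+00 2.3000e-03] F cr [-10.7   0.2] -0.8 gap -0.1
```

The roller moved another 0.4–0.5 mm. One more neutral push to confirm the solid end.

Request:
step_arm:
  series:
    - [0,0.3,0,0.0026,0,-0.0004,1]

```text
t: 21.87
tcp_pos: [539.1, 210.5, 43.6]
eef_rot: [3.139, 0.002, 0.162]
ft_force: [-11.0, 1.7, 3.7]
finger_gap: -0.1
```

```bash
python3 -c "
from h import *
st()"
```

```text
t 21.87 cr [-96.83  -0.48] z 43.6 dyaw 0.0 rp [3.1388e+00 1.8000e-03] F cr [-10.6   3.4] 3.7 gap -0.1
```

Request:
step_arm:
  series:
    - [0,0.3,0,0.0028,0,-0.0005,1]

```text
t: 21.95
tcp_pos: [539.1, 210.5, 43.5]
eef_rot: [3.138, 0.002, 0.162]
ft_force: [-14.4, 2.7, 6.0]
finger_gap: 0.3
```

```bash
python3 -c "
from h import *
st()"
```

```text
t 21.95 cr [-96.8   -0.51] z 43.47 dyaw -0.01 rp [3.1384e+00 1.5000e-03] F cr [-13.8   4.9] 6.0 gap 0.3
```

Request:
step_arm:
  series:
    - [0,0.3,0,0.0038,0,-0.0006,1]

```text
t: 22.03
tcp_pos: [539.2, 210.5, 43.4]
eef_rot: [3.138, 0.003, 0.162]
ft_force: [-21.6, 3.7, 9.0]
finger_gap: -0.0
```

```bash
python3 -c "
from h import *
st()"
```

```text
t 22.03 cr [-96.73  -0.46] z 43.37 dyaw -0.01 rp [3.1379e+00 2.9000e-03] F cr [-20.7   7.2] 9.0 gap -0.0
```

Request:
step_arm:
  series:
    - [0,0,0,-0.0003,0,0,1]
    - [0,0,0,-0.002,0,0,1]
    - [0,0,0,-0.006,0,0,1]
    - [0,0,0,-0.008,0,0,1]

```text
t: 22.37
tcp_pos: [522.6, 208.0, 43.2]
eef_rot: [3.138, 0.003, 0.162]
ft_force: [-0.3, 0.9, 0.3]
finger_gap: -0.5
```

```bash
python3 pc.py -112 0 150 1 35
```

```text
t 22.37 cr [-113.49   -0.25] z 43.2 dyaw -0.01 rp [3.138e+00 3.000e-03] F cr [-0.2  1. ] 0.3 gap -0.5
[[0.07, 0.06, -0.0, 0.0004, 0.0, -0.035, 1.0], [0.07, 0.05, -0.0, 0.0004, 0.0, -0.035, 1.0], [0.06, 0.06, -0.01, 0.0005, 0.0, -0.035, 1.0], [0.0, -0.0, 0.0, -0.0, 0.0, -0.0018, 1.0]]
```

Solid end confirmed: 21 N for only 0.07 mm of motion. I'll back off, go up, and look at the pin from above.

Request:
step_arm:
  series:
    - [0,0,0,0,0,-0.03,1]
    - [0,0,0,0,0,-0.04,1]
    - [0,0,0,0,0,-0.04,1]
    - [0,0,0,0.005,0,-0.03,1]
    - [0,0,0,0.03,0,0,1]

```text
t: 22.78
tcp_pos: [547.7, 212.0, 186.1]
eef_rot: [3.136, 0.013, 0.162]
ft_force: [3.0, 2.3, 0.2]
finger_gap: 0.0
```

Request:
step_arm:
  series:
    - [0.1,0,0,0.035,0,0,1]
    - [0.1,0,0,0.035,0,0,1]
    - [0,0,0,0.015,0,0.01,1]
    - [0,0,0,0,0,0.03,1]
    - [0,0,0,0,0,0.03,1]

```text
t: 23.2
tcp_pos: [643.7, 228.3, 125.3]
eef_rot: [-3.141, -0.011, 0.162]
ft_force: [-0.1, 0.5, -0.5]
finger_gap: 0.0
```

```bash
python3 pc.py 6 0 95 1 30
```

```text
t 23.2 cr [9.33 0.18] z 125.26 dyaw 0.02 rp [-3.1405 -0.0106] F cr [-0.1  0.6] -0.5 gap 0.0
[[-0.06, -0.6, 0.02, -0.0036, 0.0002, 0.0298, 1.0], [-0.0, -0.01, -0.0, -0.0, 0.0, 0.0004, 1.0]]
```

Request:
step_arm:
  series:
    - [0,-0.3,0,-0.002,0,0.015,1]
    - [0,-0.3,0,0,0,0.007,1]
    - [0,0,0,0,0,0,1]

```text
t: 23.45
tcp_pos: [638.5, 226.7, 96.4]
eef_rot: [-3.142, 0.007, 0.162]
ft_force: [-1.2, 0.4, -0.8]
finger_gap: 0.4
```

```bash
python3 - <<'E'
from h import *
st();grab('wrist','w28.png');st()
d=np.load('/tmp/wrist.npz'); b=d['px'].astype(float); np.save('/tmp/w28',b)
cv2.imwrite('pics/w28c.png',cv2.resize(d['px'][0:200,240:400],None,fx=4,fy=4,interpolation=cv2.INTER_CUBIC)[:,:,::-1])
E
```

```text
t 23.45 cr [ 3.91 -0.48] z 96.37 dyaw 0.0 rp [-3.1416  0.0066] F cr [-1.1  0.6] -0.8 gap 0.4
t 23.5 cr [ 4.09 -0.41] z 97.14 dyaw 0.0 rp [-3.1415  0.006 ] F cr [-0.1 -0.5] -0.6 gap -0.2
```

View pics/w28c.png

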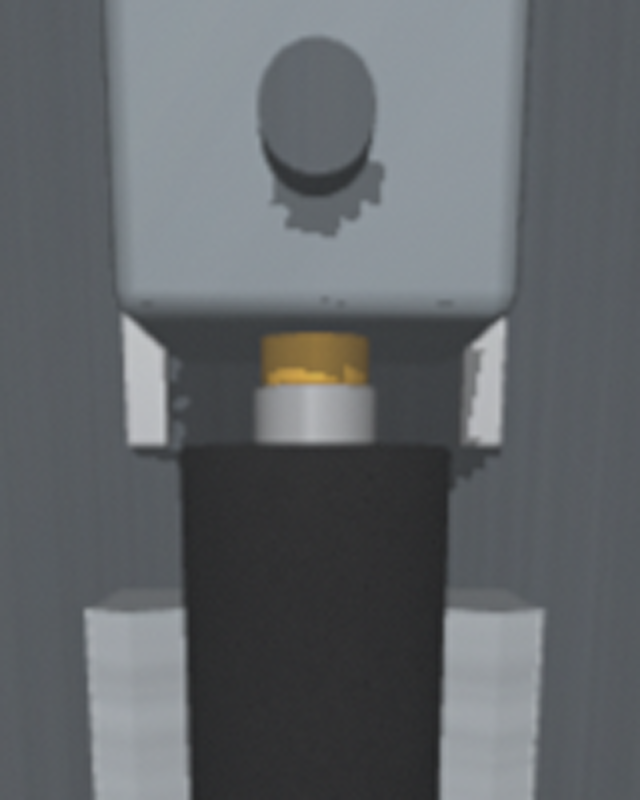

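```bash
python3 - <<'E'
from h import *
d=np.load('/tmp/wrist.npz'); b=d['px'].astype(float)
def ray(v,z,u=318):
    r=d['Rc']@np.array([(u-d['c'][0])/d['f'],(v-d['c'][1])/d['f'],1]); p=d['tc']+r*(z-d['tc'][2])/r[2]; return (CE@(p[:2]-CC))[0]
y=(b[:,:,0]-b[:,:,2])[60:130,313:325].mean(1)
yy=cv2.resize(y[:,None],(1,700),interpolation=cv2.INTER_CUBIC)[:,0]
k=np.where(yy>40)[0]
def half(i0,i1):
    m=(yy[i0]+yy[i1])/2
    for i in range(i0,i1):
        if (yy[i]-m)*(yy[i+1]-m)<=0: return 60+(i+.5)/10-.5
r,j=half(k[0]-30,k[0]+30),half(k[-1]-30,k[-1]+30); print(r,j,ray(r,62),ray(j,63.3),ray(r,62)-ray(j,63.3))
E
```

```text
82.65 95.55 104.48519438480123 98.43750353786373 6.047690846937499
```

Pin length reads 6.05 mm against 10.15 mm free, so it is pressed about 4.0–4.1 mm: fully in, to within 0.15 mm. Now the strap, going round behind it at height.

```bash
python3 pc.py -20 60 205 1 38; echo; python3 pc.py -58 128 205 1 38
```

```text
t 23.5 cr [ 4.09 -0.41] z 97.14 dyaw 0.0 rp [-3.1415  0.006 ] F cr [-0.1 -0.5] -0.6 gap -0.2
[[-0.0, 0.1, -0.0, -0.0075, -0.0182, -0.0325, 1.0], [-0.0, 0.1, -0.0, -0.0074, -0.0182, -0.0325, 1.0], [-0.0, 0.11, -0.0, -0.0073, -0.0183, -0.0325, 1.0], [-0.01, 0.03, -0.0, -0.0023, -0.0057, -0.0103, 1.0]]

t 23.5 cr [ 4.09 -0.41] z 97.14 dyaw 0.0 rp [-3.1415  0.006 ] F cr [-0.1 -0.5] -0.6 gap -0.2
[[-0.0, 0.07, -0.0, -0.0133, -0.0273, -0.0228, 1.0], [-0.0, 0.07, -0.0, -0.0133, -0.0273, -0.0229, 1.0], [-0.0, 0.07, -0.0, -0.0133, -0.0273, -0.0229, 1.0], [-0.0, 0.08, -0.0, -0.0133, -0.0273, -0.0229, 1.0], [-0.01, 0.05, -0.0, -0.0093, -0.0192, -0.0161, 1.0]]
```

Request:
step_arm:
  series:
    - [0,0.1,0,0,0,-0.035,1]
    - [0,0.1,0,0,0,-0.038,1]
    - [0,0.1,0,0,-0.015,-0.03,1]
    - [0,0,0,-0.01,-0.03,0,1]
    - [0,0,0,-0.015,-0.035,0,1]

```text
t: 23.92
tcp_pos: [604.3, 298.5, 209.7]
eef_rot: [-3.141, -0.004, 0.155]
ft_force: [0.4, 1.0, -0.2]
finger_gap: -0.1
```

Request:
step_arm:
  series:
    - [0,0,0,-0.018,-0.03,0,1]
    - [0,0,0,-0.015,-0.015,0,1]
    - [0,0,0,0,0,0,1]

```text
t: 24.17
tcp_pos: [562.0, 345.2, 217.2]
eef_rot: [-3.137, -0.014, 0.157]
ft_force: [-0.3, 0.9, -0.2]
finger_gap: -0.2
```

```bash
python3 pc.py -58 128 205 1 38; python3 -c "
from h import *
g=grab('wrist','w29.png'); g=grab('scene'); cv2.imwrite('pics/sc29.png',cv2.resize(g[1][60:280,330:510],None,fx=2.7,fy=2.7)[:,:,::-1])"
```

```text
t 24.17 cr [-52.47 128.76] z 217.24 dyaw -0.26 rp [-3.1366 -0.0138] F cr [-0.2  0.9] -0.2 gap -0.2
[[-0.29, -0.79, -0.27, -0.0057, 0.0008, 0.0122, 1.0]]
```

View pics/w29.png

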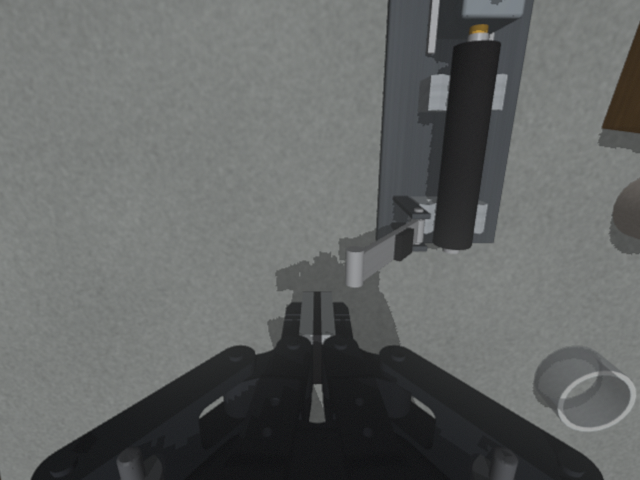

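View pics/sc29.png

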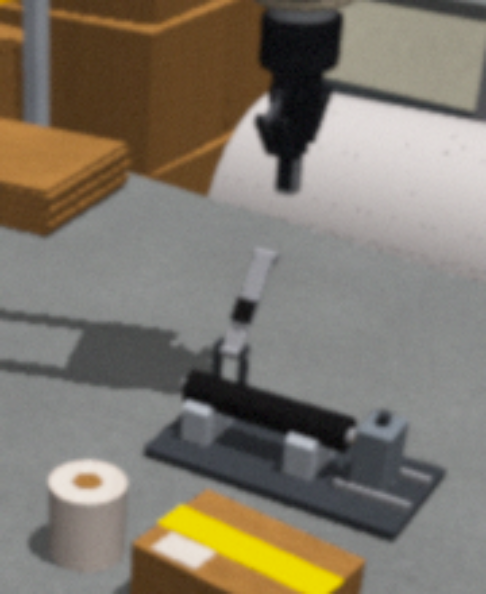

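Request:
step_arm:
  series:
    - [-0.2,-0.5,-0.2,-0.005,0,0.025,1]
    - [0,-0.3,0,0,0,0.028,1]
    - [0,0,0,0,0,0.017,1]
    - [0,0,0,0,0,0,1]

```text
t: 24.6
tcp_pos: [565.5, 341.0, 149.9]
eef_rot: [-3.139, -0.01, 0.159]
ft_force: [-0.6, -0.6, -0.9]
finger_gap: -0.2
```

```bash
python3 pc.py -58 110 145 1 38; python3 -c "
from h import *
g=grab('scene'); cv2.imwrite('pics/sc30.png',cv2.resize(g[1][60:280,330:510],None,fx=2.7,fy=2.7)[:,:,::-1])
c=g[2:]; 
for p in [(-58,128),(-58,110)]:
    for z in (145,152): print(p,z,(proj(np.r_[cw(*p),z],*c)[0]-[330,60])*2.7)
a=1.98
print((proj(np.r_[cw(-58,43-104*np.cos(a)),82+104*np.sin(a)],*c)[0]-[330,60])*2.7)
"
```

```text
t 24.6 cr [-49.69 124.03] z 149.91 dyaw -0.19 rp [-3.1389 -0.0098] F cr [-0.7 -0.5] -0.9 gap -0.2
[[-0.15, -0.56, -0.2, -0.0083, 0.0141, 0.0048, 1.0]]
(-58, 128) 145 [270.57506044 263.73496642]
(-58, 128) 152 [271.19539642 257.50072523]
(-58, 110) 145 [262.76359761 269.84537404]
(-58, 110) 152 [263.36751952 263.57289022]
[254.11394712 249.12646465]
```

View pics/sc30.png

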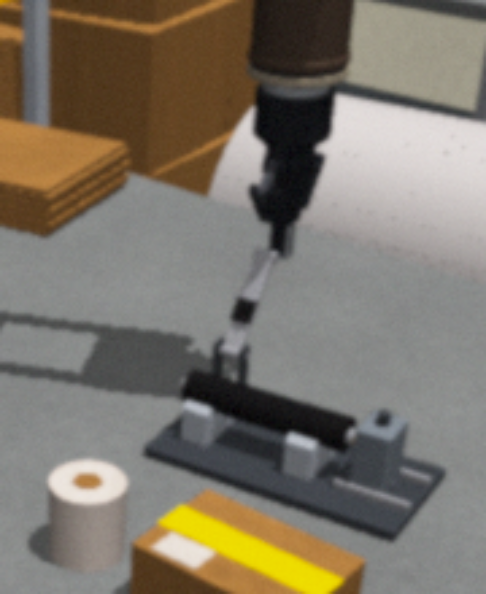

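Request:
step_arm:
  series:
    - [-0.1,-0.5,-0.2,-0.008,0,0.003,1]
    - [0,0,0,0,0.004,0,1]
    - [0,0,0,0,0.006,0,1]
    - [0,0,0,0,0.006,0,1]

```text
t: 24.98
tcp_pos: [562.3, 328.3, 155.9]
eef_rot: [-3.131, -0.008, 0.159]
ft_force: [-17.1, 14.2, 24.0]
finger_gap: -0.2
```

```bash
python3 pc.py -58 80 150 1 38
```

```text
t 24.98 cr [-54.92 112.03] z 155.88 dyaw -0.16 rp [-3.1311 -0.0078] F cr [-14.6  16.8] 24.0 gap -0.2
[[-0.6, -0.45, -0.16, -0.003, 0.0321, 0.0055, 1.0]]
```

```bash
python3 -c "
from h import *
g=grab('wrist','w31.png'); st()
g=grab('scene'); cv2.imwrite('pics/sc31.png',cv2.resize(g[1][100:220,380:480],None,fx=5,fy=5)[:,:,::-1])
g=grab('side'); cv2.imwrite('pics/s31.png',cv2.resize(g[1][80:230,260:400],None,fx=4,fy=4)[:,:,::-1]);st()"
```

```text
t 25.03 cr [-54.53 111.19] z 156.48 dyaw -0.16 rp [-3.1312 -0.0088] F cr [-6.1 10.8] 18.0 gap -0.3
t 25.13 cr [-54.07 111.26] z 156.2 dyaw -0.15 rp [-3.1319 -0.0096] F cr [-4.7 10.6] 16.7 gap -0.2
```

View pics/w31.png

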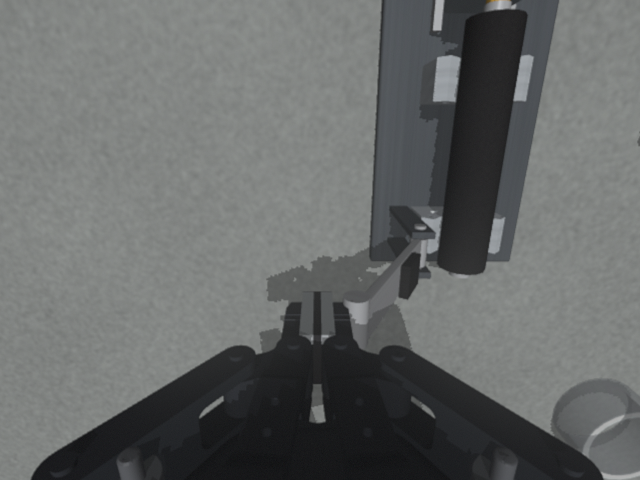

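View pics/sc31.png

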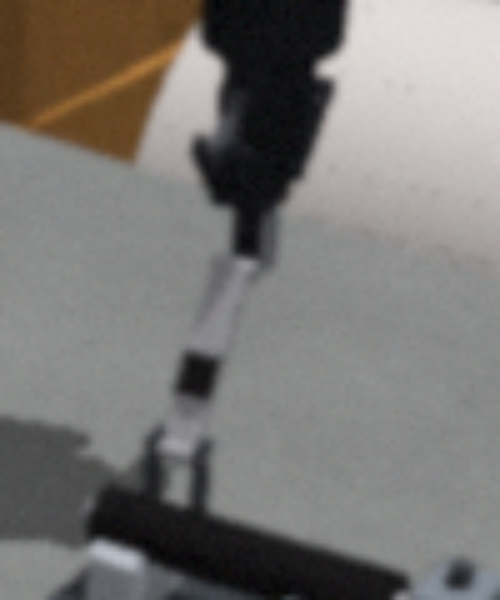

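View pics/s31.png

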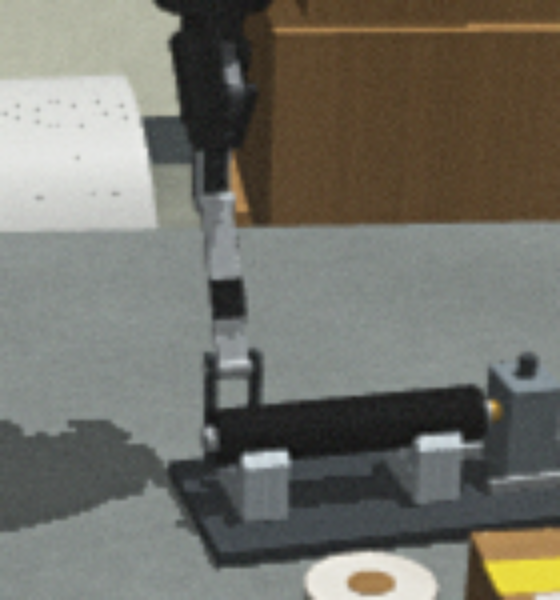

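```bash
python3 -c "
from h import *
d=np.load('/tmp/wrist.npz');P=d['P']
for u,v in [(355,297),(360,305),(362,315),(352,320),(357,335),(378,285),(395,262),(410,275),(330,300),(305,300),(340,300),(348,310)]:
    p=P[v,u]; print((u,v),np.round(CE@(p[:2]-CC),1),round(p[2],1))
k=cv2.resize(d['px'][260:380,260:440],None,fx=4.4,fy=4.4,interpolation=cv2.INTER_CUBIC); cv2.imwrite('pics/w31c.png',np.clip(k.astype(float)*1.6,0,255)[:,:,::-1])
"
```

```text
(355, 297) [-46.3  96.1] 174.5
(360, 305) [-47.4  94.4] 179.6
(362, 315) [-52.7  93.2] 178.9
(352, 320) [-55.2  97.5] 179.0
(357, 335) [-61.9  95.3] 180.4
(378, 285) [-48.1  83.3] 158.8
(395, 262) [-47.8  69.1] 130.2
(410, 275) [-54.1  61. ] 133.8
(330, 300) [-45.2 107.3] 179.4
(305, 300) [-45.3 118.1] 179.2
(340, 300) [-143.    91.6] 0.7
(348, 310) [-49.3  99.6] 180.6[ WARN:0@0.409] global loadsave.cpp:1063 imwrite_ Unsupported depth image for selected encoder is fallbacked to CV_8U.
```

View pics/w31c.png

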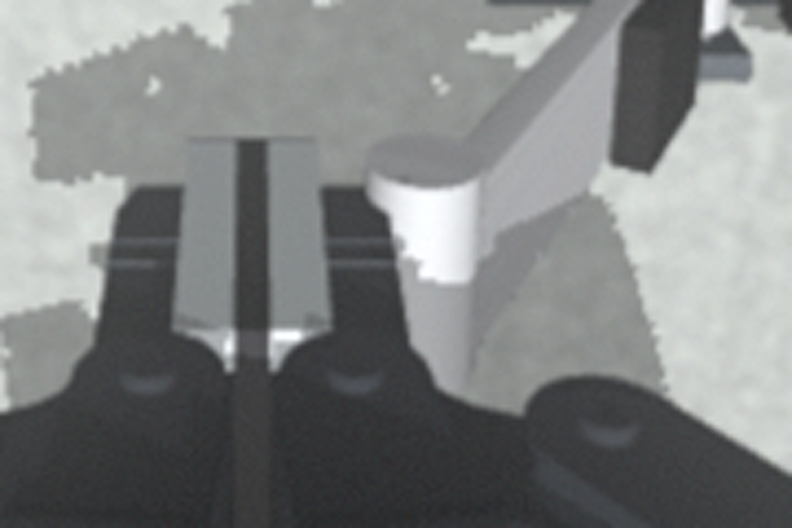

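The rolled end sits at about y=95, z=173 (angle ≈ 2.09). It was catching under a ledge on the finger about 20 mm above the tip, because the end rises as it swings. I'll back off, go up 6 mm and follow the arc instead.

Request:
step_arm:
  series:
    - [-0.3,-0.3,-0.1,-0.001,-0.004,0,1]
    - [-0.3,-0.2,-0.1,-0.003,-0.002,-0.004,1]
    - [0,0,0,0,0,-0.003,1]
    - [0,0,0,0,0,0,1]

```text
t: 25.47
tcp_pos: [559.6, 333.2, 169.3]
eef_rot: [-3.141, -0.006, 0.163]
ft_force: [0.9, 0.1, 0.2]
finger_gap: 0.2
```

```bash
python3 pc.py -58 110 162 1 38
```

```text
t 25.47 cr [-56.83 117.33] z 169.32 dyaw 0.04 rp [-3.1409 -0.0059] F cr [ 0.9 -0.1] 0.2 gap 0.2
[[-0.04, -0.34, 0.04, -0.0012, 0.0073, 0.0073, 1.0]]
```

Request:
step_arm:
  series:
    - [0,-0.3,0,-0.001,0.003,0.004,1]
    - [0,0,0,0,0.005,0,1]
    - [0,0,0,0,0.005,-0.002,1]
    - [0,0,0,0,0.005,-0.002,1]

```text
t: 25.8
tcp_pos: [561.6, 314.4, 169.6]
eef_rot: [-3.14, -0.001, 0.163]
ft_force: [-3.6, 6.7, 11.8]
finger_gap: 0.3
```

```bash
python3 pc.py -58 92 169 1 8; python3 -c "
from h import *
g=grab('wrist','w32.png')
d=np.load('/tmp/wrist.npz');P=d['P'];q=P.reshape(-1,3);c=(q[:,:2]-CC)@CE.T
m=(c[:,0]>-75)&(c[:,0]<-40)&(c[:,1]>20)&(c[:,1]<100)&(q[:,2]>110)&(d['px'].reshape(-1,3).min(1)>110)
print(m.sum()); a=np.arctan2(q[m,2]-83.5-3,-(c[m,1]-43)); print(np.percentile(a,[10,50,90]))
"
```

```text
t 25.8 cr [-57.81  98.45] z 169.65 dyaw 0.08 rp [-3.1401e+00 -9.0000e-04] F cr [-2.4  7.2] 11.8 gap 0.3
[[-0.09, -0.05, 0.08, -0.0002, 0.0065, 0.0006, 1.0]]
351
[1.98373953 2.00750666 2.04435899]
```

View pics/w32.png

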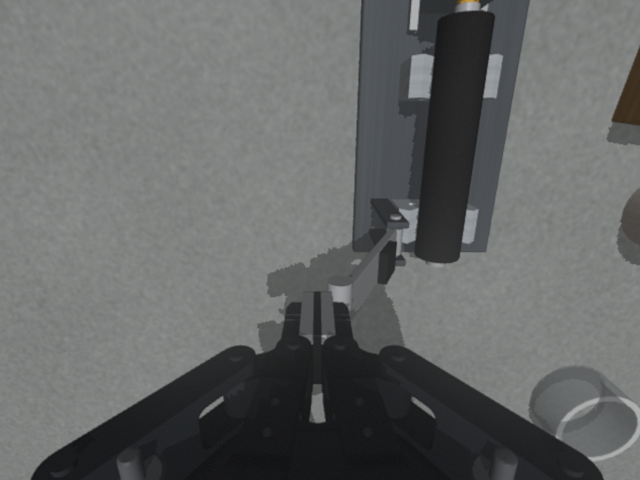

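The strap is now moving (angle ≈ 1.97). The upward force is just friction from the rising end, so I'll raise a bit more per step.

Request:
step_arm:
  series:
    - [0,0,0,0,0.006,-0.0035,1]
    - [0,0,0,0,0.006,-0.003,1]
    - [0,0,0,0,0.006,-0.002,1]

```text
t: 26.1
tcp_pos: [564.9, 294.5, 179.2]
eef_rot: [-3.139, -0.001, 0.162]
ft_force: [-0.1, -0.6, 0.6]
finger_gap: -0.4
```

```bash
python3 pc.py -58 60 178 1 8
```

```text
t 26.1 cr [-57.77  78.23] z 179.2 dyaw 0.03 rp [-3.1393e+00 -8.0000e-04] F cr [-0.3 -0.6] 0.6 gap -0.4
[[-0.06, -0.02, 0.01, -0.0001, 0.008, 0.0005, 1.0], [-0.06, -0.02, 0.01, -0.0001, 0.008, 0.0005, 1.0], [-0.01, -0.0, 0.01, -0.0, 0.0022, 0.0002, 1.0]]
```

```bash
python3 -c "
from h import *
g=grab('wrist','w33.png')
d=np.load('/tmp/wrist.npz');P=d['P'];q=P.reshape(-1,3);c=(q[:,:2]-CC)@CE.T
m=(c[:,0]>-75)&(c[:,0]<-40)&(c[:,1]>20)&(c[:,1]<100)&(q[:,2]>110)&(d['px'].reshape(-1,3).min(1)>110)
a=np.arctan2(q[m,2]-83.5-3,-(c[m,1]-43)); print(m.sum(),np.percentile(a,[10,50,90]))
cv2.imwrite('pics/w33c.png',cv2.resize(d['px'][240:360,260:440],None,fx=4.4,fy=4.4,interpolation=cv2.INTER_CUBIC)[:,:,::-1])
g=grab('scene'); cv2.imwrite('pics/sc33.png',cv2.resize(g[1][100:220,380:480],None,fx=5,fy=5)[:,:,::-1])
"
```

```text
220 [1.84218119 1.88707246 1.93006794]
```

View pics/w33c.png

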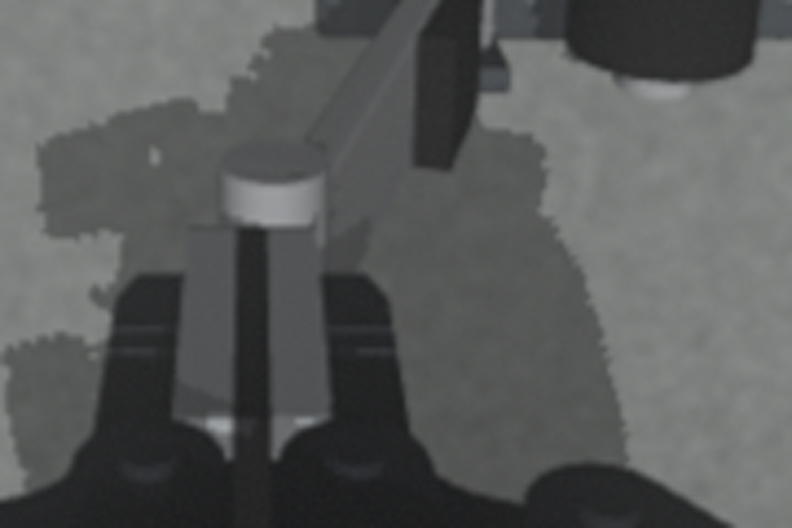

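View pics/sc33.png

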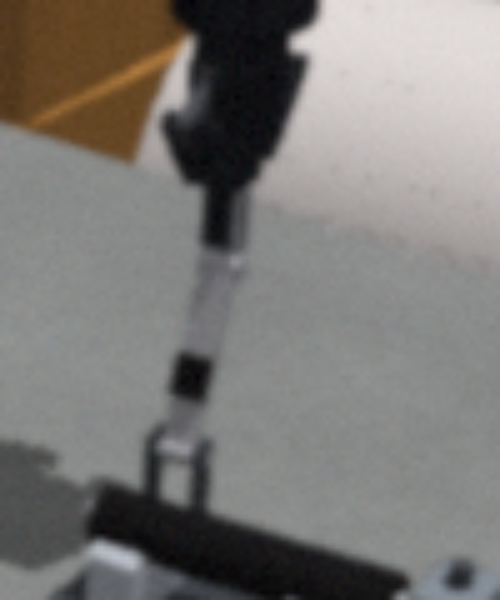

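```bash
python3 -c "
from h import *
d=np.load('/tmp/scene.npz');c=[d[k] for k in ('Rc','tc','f','c')]
for z in (179,184,189,194,199): print(z,((proj(np.r_[cw(-57.8,78.2),z],*c)[0]-[380,100])*5).round(), ((proj(np.r_[cw(-57.8,74.6),z],*c)[0]-[380,100])*5).round())
P=d['P']
for r in range(225,275,4): 
    p=P[100+r//5,380+45]; print(r,np.round(CE@(p[:2]-CC)),round(float(p[2])))
"
```

```text
179 [216. 263.] [213. 265.]
184 [217. 254.] [214. 256.]
189 [218. 245.] [214. 248.]
194 [218. 237.] [215. 239.]
199 [219. 228.] [216. 230.]
225 [-48.  65.] 208
229 [-48.  65.] 208
233 [-50.  69.] 203
237 [-53.  76.] 197
241 [-49.  67.] 198
245 [-51.  72.] 193
249 [-51.  72.] 193
253 [-49.  69.] 192
257 [-51.  73.] 187
261 [-50.  73.] 184
265 [-49.  71.] 182
269 [-49.  71.] 182
273 [-50.  72.] 179
```

The finger slipped over the rolled end; the scene picture puts the shut tip at TCP + 9 mm. I'll go back behind it and lower, so the end meets the flat of the finger about 11 mm above the tip.

Request:
step_arm:
  series:
    - [0,0,0,0,-0.015,-0.002,1]
    - [0,0,0,0,-0.012,0,1]
    - [0,0,0,0,0,0.012,1]
    - [0,0,0,0,0,0.007,1]
    - [0,0,0,0,0,0,1]

```text
t: 26.62
tcp_pos: [560.4, 322.7, 160.1]
eef_rot: [-3.14, -0.001, 0.161]
ft_force: [-0.0, -0.8, -0.4]
finger_gap: -0.2
```

```bash
python3 pc.py -58 92 162 1 8
```

```text
t 26.62 cr [-57.72 106.87] z 160.06 dyaw -0.04 rp [-3.1398e+00 -8.0000e-04] F cr [-0.1 -0.8] -0.4 gap -0.2
[[-0.06, -0.02, -0.02, -0.0001, 0.0079, -0.001, 1.0], [-0.04, -0.02, -0.02, -0.0002, 0.007, -0.001, 1.0]]
```

Request:
step_arm:
  series:
    - [0,0,0,0,0.007,0,1]
    - [0,0,0,0,0.007,0,1]
    - [0,0,0,0,0.006,-0.002,1]
    - [0,0,0,0,0.006,-0.002,1]

```text
t: 26.95
tcp_pos: [563.6, 295.6, 162.0]
eef_rot: [-3.14, 0.002, 0.163]
ft_force: [0.5, 0.8, -1.1]
finger_gap: 0.1
```

```bash
python3 pc.py -58 60 166 1 8;python3 -c "
from h import *
g=grab('wrist','w34.png')
d=np.load('/tmp/wrist.npz');P=d['P'];q=P.reshape(-1,3);c=(q[:,:2]-CC)@CE.T
m=(c[:,0]>-75)&(c[:,0]<-40)&(c[:,1]>0)&(c[:,1]<100)&(q[:,2]>110)&(d['px'].reshape(-1,3).min(1)>110)
a=np.arctan2(q[m,2]-83.5-3,-(c[m,1]-43)); print(m.sum(),np.percentile(a,[10,50,90]))
cv2.imwrite('pics/w34c.png',cv2.resize(d['px'][240:360,260:440],None,fx=4.4,fy=4.4,interpolation=cv2.INTER_CUBIC)[:,:,::-1])"
```

```text
t 26.95 cr [-58.95  79.55] z 162.0 dyaw 0.08 rp [-3.1404e+00  2.2000e-03] F cr [0.7 0.7] -1.1 gap 0.1
[[-0.03, 0.05, 0.03, 0.0004, 0.0078, -0.0016, 1.0], [-0.02, 0.05, 0.03, 0.0003, 0.0078, -0.0016, 1.0], [-0.02, 0.03, 0.02, 0.0002, 0.004, -0.0008, 1.0]]
599 [1.70966722 1.74480153 1.78488005]
```

View pics/w34c.png

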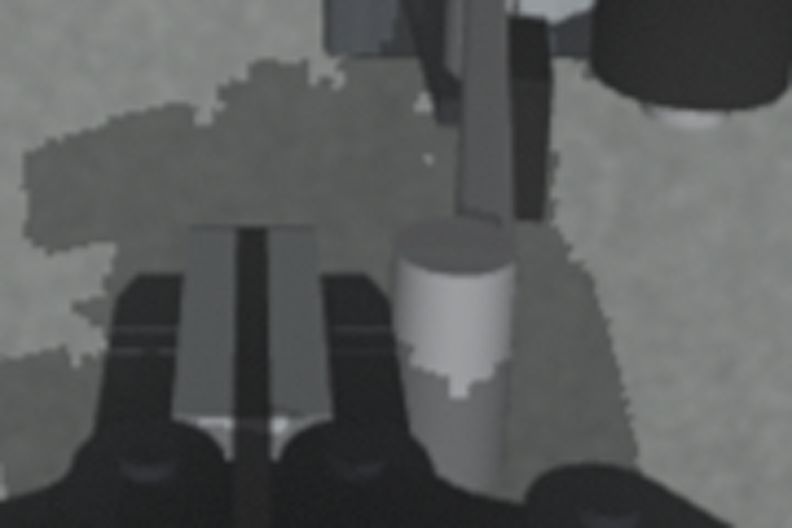

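The end is now pushed by the flat of the finger (angle ≈ 1.72). Continuing over the top along the arc.

Request:
step_arm:
  series:
    - [0,0,0,0,0.007,-0.001,1]
    - [0,0,0,0,0.008,0,1]
    - [0,0,0,0,0.009,0.001,1]
    - [0,0,0,0,0.009,0.003,1]

```text
t: 27.33
tcp_pos: [570.5, 259.3, 161.3]
eef_rot: [-3.14, -0.001, 0.162]
ft_force: [1.7, 1.9, 1.1]
finger_gap: -0.0
```

```bash
python3 pc.py -58 15 146 1 12
```

```text
t 27.33 cr [-57.9   42.67] z 161.29 dyaw 0.03 rp [-3.1398e+00 -8.0000e-04] F cr [2.  1.6] 1.1 gap -0.0
[[-0.04, -0.02, 0.01, -0.0001, 0.0105, 0.0058, 1.0], [-0.04, -0.02, 0.01, -0.0, 0.0105, 0.0058, 1.0], [-0.02, -0.01, 0.01, -0.0, 0.0067, 0.0037, 1.0]]
```

Request:
step_arm:
  series:
    - [0,0,0,0,0.009,0.005,1]
    - [0,0,0,0,0.009,0.006,1]
    - [0,0,0,0,0.007,0.006,1]

```text
t: 27.58
tcp_pos: [575.6, 231.1, 143.6]
eef_rot: [-3.14, -0.002, 0.162]
ft_force: [-0.9, 0.9, 1.1]
finger_gap: -0.2
```

```bash
python3 pc.py -58 -4.5 130 1 12;python3 -c "
from h import *
g=grab('wrist','w35.png')
g=grab('scene'); cv2.imwrite('pics/sc35.png',cv2.resize(g[1][100:240,370:500],None,fx=4.2,fy=4.2)[:,:,::-1])"
```

```text
t 27.58 cr [-57.44  14.01] z 143.56 dyaw -0.01 rp [-3.1398e+00 -2.4000e-03] F cr [-0.8  1. ] 1.1 gap -0.2
[[-0.05, -0.07, -0.01, -0.0003, 0.0097, 0.0071, 1.0], [-0.05, -0.07, 0.0, -0.0003, 0.0088, 0.0064, 1.0]]
```

View pics/sc35.png

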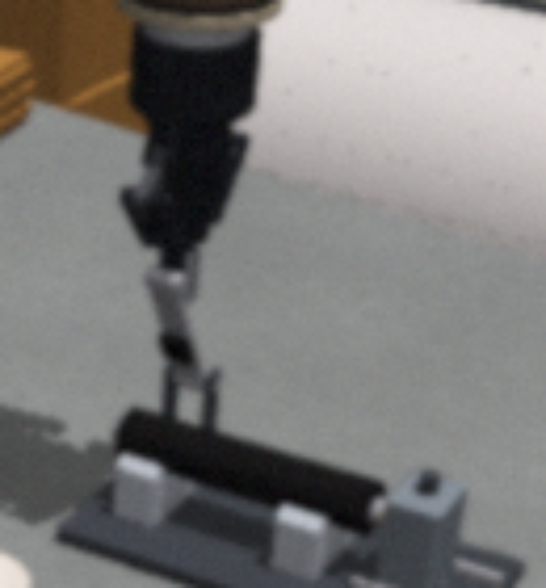

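View pics/w35.png

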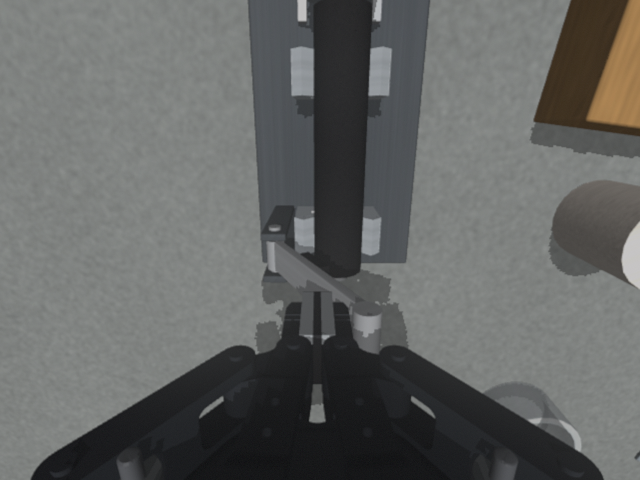

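Past upright and leaning over the roller. Continuing down along the arc.

Request:
step_arm:
  series:
    - [0,0,0,0,0.008,0.006,1]
    - [0,0,0,0,0.008,0.007,1]
    - [0,0,0,0,0.006,0.008,1]

```text
t: 27.93
tcp_pos: [579.4, 208.6, 121.2]
eef_rot: [-3.14, -0.002, 0.162]
ft_force: [0.1, -0.5, 1.2]
finger_gap: 0.1
```

```bash
python3 pc.py -58 -18.5 109 1 12
```

```text
t 27.93 cr [-57.33  -8.84] z 121.2 dyaw 0.0 rp [-3.1398e+00 -2.2000e-03] F cr [ 0.1 -0.5] 1.2 gap 0.1
[[-0.08, -0.1, -0.0, -0.0005, 0.0075, 0.0094, 1.0], [-0.02, -0.03, -0.0, -0.0002, 0.0022, 0.0028, 1.0]]
```

Request:
step_arm:
  series:
    - [0,0,0,0,0.005,0.007,1]
    - [0,0,0,0,0.004,0.007,1]
    - [0,0,0,0,0.003,0.007,1]

```text
t: 28.18
tcp_pos: [581.5, 194.9, 97.3]
eef_rot: [-3.14, -0.002, 0.161]
ft_force: [-0.0, 0.6, 1.9]
finger_gap: 0.2
```

```bash
python3 pc.py -58 -26 80 1 12;python3 -c "
from h import *
g=grab('scene'); cv2.imwrite('pics/sc36.png',cv2.resize(g[1][100:240,370:500],None,fx=4.2,fy=4.2)[:,:,::-1])"
```

```text
t 28.18 cr [-57.51 -22.7 ] z 97.26 dyaw -0.02 rp [-3.1398e+00 -1.7000e-03] F cr [0.1 0.6] 1.9 gap 0.2
[[-0.07, -0.07, -0.02, -0.0004, 0.0023, 0.0118, 1.0], [-0.03, -0.03, -0.01, -0.0001, 0.001, 0.0055, 1.0]]
```

View pics/sc36.png

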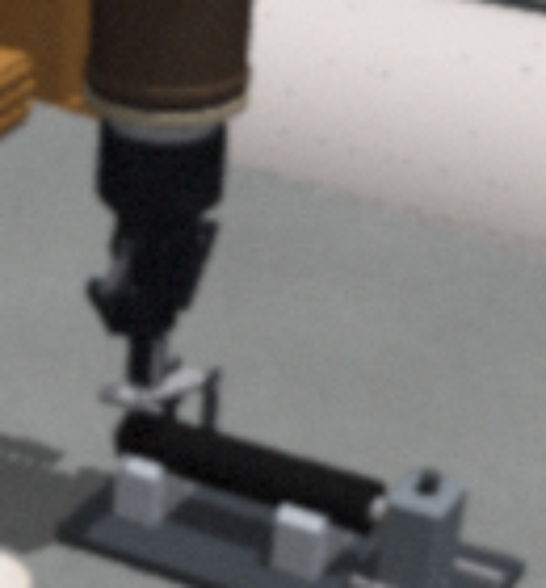

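Request:
step_arm:
  series:
    - [0,0,0,0,0.001,0.005,1]
    - [0,0,0,0,0.001,0.004,1]
    - [0,0,0,0,0,0.003,1]

```text
t: 28.48
tcp_pos: [581.1, 191.9, 82.3]
eef_rot: [-3.14, 0.001, 0.161]
ft_force: [1.3, -1.2, 2.1]
finger_gap: 0.2
```

Request:
step_arm:
  series:
    - [0,0,0,0,0,0.002,1]
    - [0,0,0,0,0,0.002,1]

```text
t: 28.65
tcp_pos: [581.0, 192.0, 77.6]
eef_rot: [-3.141, 0.001, 0.162]
ft_force: [-0.4, -0.9, 1.4]
finger_gap: 0.0
```

Request:
step_arm:
  series:
    - [0,0,0,0,0,0.0015,1]

```text
t: 28.73
tcp_pos: [580.9, 192.1, 76.0]
eef_rot: [-3.141, 0.001, 0.162]
ft_force: [-1.5, -3.0, 10.3]
finger_gap: -0.1
```

Request:
step_arm:
  series:
    - [0,0,0,0,0,0.001,1]

```text
t: 28.82
tcp_pos: [581.0, 192.1, 75.5]
eef_rot: [-3.141, 0.001, 0.162]
ft_force: [-6.8, -5.5, 27.7]
finger_gap: 0.0
```

Request:
step_arm:
  series:
    - [0,0,0,0,0,0.001,1]

```text
t: 28.9
tcp_pos: [581.0, 192.1, 75.5]
eef_rot: [-3.141, 0.0, 0.162]
ft_force: [-6.7, -4.3, 26.2]
finger_gap: 0.2
```

The strap is firmly down (27 N at z=75.5, no further motion). Retreating straight up and inspecting.

Request:
step_arm:
  series:
    - [0,0,0,0,0,-0.001,1]
    - [0,0,0,0,0,-0.008,1]
    - [0,0,0,0,0,-0.025,1]
    - [0,0,0,0,0,-0.035,1]
    - [0,0,0,0.01,0,-0.035,1]

```text
t: 29.32
tcp_pos: [585.0, 192.8, 177.4]
eef_rot: [3.141, 0.014, 0.163]
ft_force: [2.1, 0.9, 0.1]
finger_gap: 0.3
```

Request:
step_arm:
  series:
    - [0,0,0,0.03,-0.01,0,1]
    - [0,0,0,0.03,-0.01,0.01,1]
    - [0,0,0,0,0,0.01,1]
    - [0,0,0,0,0,0,1]

```text
t: 29.65
tcp_pos: [648.6, 225.5, 169.8]
eef_rot: [-3.14, -0.003, 0.163]
ft_force: [-1.0, -0.2, -0.3]
finger_gap: 0.0
```

```bash
python3 - <<'E'
from h import *
st();grab('wrist','w40.png')
g=grab('scene','sc40.png'); cv2.imwrite('pics/sc40c.png',cv2.resize(g[1][140:260,370:500],None,fx=4.5,fy=4.5)[:,:,::-1])
grab('side','s40.png')
E
```

```text
t 29.65 cr [13.64 -3.29] z 169.78 dyaw 0.08 rp [-3.1399e+00 -2.8000e-03] F cr [-1. -0.] -0.3 gap 0.0
```

View pics/w40.png

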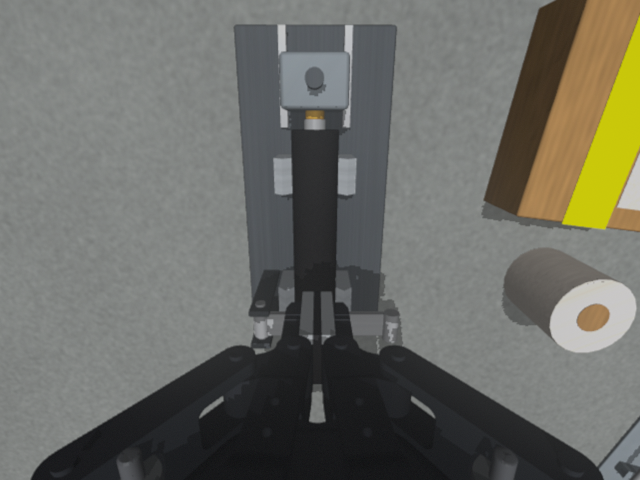

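View pics/sc40c.png

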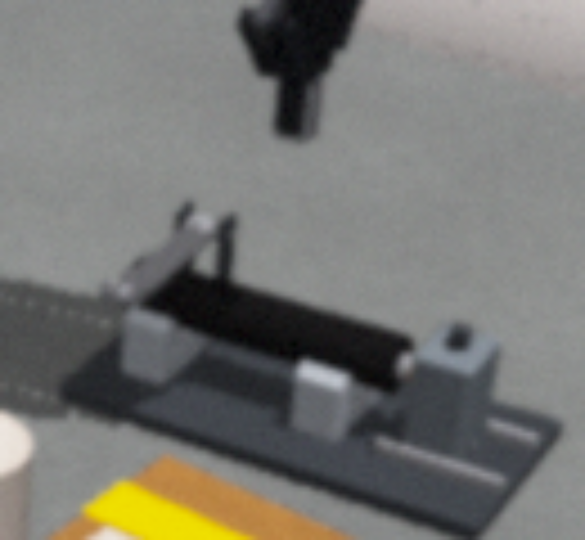

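View pics/s40.png

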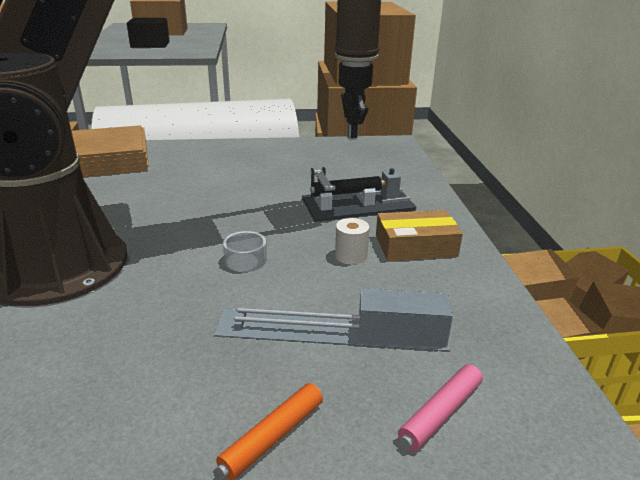

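Strap closed over the roller; tape, label roll and carton look unmoved. One last look at the pin from the same height as before.

Request:
step_arm:
  series:
    - [0,0,0,-0.005,-0.002,0.025,1]
    - [0,0,0,-0.004,-0.001,0.025,1]
    - [0,0,0,0,0,0.015,1]
    - [0,0,0,0,0,0,1]
    - [0,0,0,0,0,0,1]

```text
t: 30.22
tcp_pos: [636.8, 225.6, 107.6]
eef_rot: [-3.14, -0.005, 0.163]
ft_force: [-0.2, 0.1, 0.6]
finger_gap: -0.1
```

```bash
python3 - <<'E'
from h import *
st();grab('wrist','w41.png')
d=np.load('/tmp/wrist.npz'); b=d['px'].astype(float)
cv2.imwrite('pics/w41c.png',cv2.resize(d['px'][0:200,240:400],None,fx=3,fy=3,interpolation=cv2.INTER_CUBIC)[:,:,::-1])
def ray(v,z,u=318):
    r=d['Rc']@np.array([(u-d['c'][0])/d['f'],(v-d['c'][1])/d['f'],1]); p=d['tc']+r*(z-d['tc'][2])/r[2]; return (CE@(p[:2]-CC))[0]
Y=(b[:,:,0]-b[:,:,2]); rr,cc=np.where(Y[0:200,280:360]>40); u=int(280+np.median(cc)); v0=int(rr.min())-15
print(u,rr.min(),rr.max())
y=Y[v0:v0+60,u-5:u+6].mean(1); yy=cv2.resize(y[:,None],(1,600),interpolation=cv2.INTER_CUBIC)[:,0]; k=np.where(yy>40)[0]
def half(i0,i1):
    m=(yy[i0]+yy[i1])/2
    for i in range(i0,i1):
        if (yy[i]-m)*(yy[i+1]-m)<=0: return v0+(i+.5)/10-.5
r,j=half(k[0]-30,k[0]+30),half(k[-1]-30,k[-1]+30); print(r,j,ray(r,62,u),ray(j,63.3,u),ray(r,62,u)-ray(j,63.3,u))
E
```

```text
t 30.22 cr [ 2.09 -1.31] z 107.61 dyaw 0.04 rp [-3.1398 -0.0049] F cr [-0.1  0.1] 0.6 gap -0.1
317 83 94
82.55 94.65 104.42323081836678 98.35589660919042 6.067334209176352
```

View pics/w41c.png

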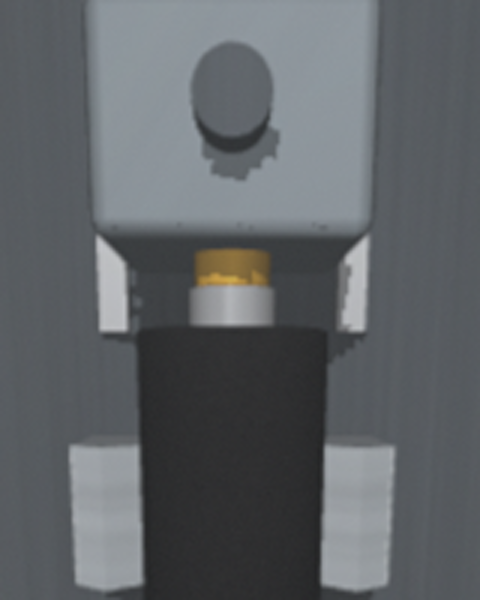

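The pin is unchanged (6.07 mm visible against 6.05 mm before the strap). Moving clear and handing in.

Request:
step_arm:
  series:
    - [0,0,0,0,0,-0.03,1]
    - [0,0,0,0,0,-0.04,1]
    - [0,0,0,0,0,-0.03,1]
    - [0,0,0,0,0,0,1]
    - [0,0,0,0,0,0,1]

```text
t: 30.68
tcp_pos: [636.3, 224.7, 217.2]
eef_rot: [-3.14, -0.007, 0.162]
ft_force: [-0.5, 0.2, -0.7]
finger_gap: 0.1
```

```bash
python3 - <<'E'
from h import *
st(); print(bot.job_done())
E
```

```text
t 30.68 cr [ 1.44 -2.14] z 217.24 dyaw 0.0 rp [-3.1396 -0.007 ] F cr [-0.5  0.3] -0.7 gap 0.1
the job is handed in; nothing more can be done
None
```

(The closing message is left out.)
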